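# Stand the slide boxes in the carrier and knock its lock pins home

## Robot

A 6-joint arm with a two-finger parallel gripper is mounted at the origin on the work surface. World frame = base frame: x ahead of the robot, y to its left, z up, the work surface at z = 0. Lengths are in m, angles in rad, forces in N, time in s.
With the tool pointing down it reaches from about 0.3 to 0.775 m from the base axis. Payload 14.6 kg.
Tool frame: the origin (TCP) lies on the centre line of the jaws, within the pads' length; the fingertips stand 19 mm ahead of it and the grasp point (between the pads) is the TCP (ctrl.tip_reach is the distance from the TCP to the fingertips, in m); x points along the fingers, y is the direction in which the jaws open and shut, and the axes are right-handed (so a half turn about x gives the same grasp; the last joint's range is limited). The gripper opens to 94 mm and grips with 3 to 60 N. Pads are 16 mm wide; open, the fingers measure 119 mm over their backs; the gripper's body (75 mm by 177 mm) begins 78 mm behind the grasp point.
Start: joints at [-0.067, 0.3, 1.521, -0, 1.321, -0.067], TCP at [0.55, -0, 0.224] pointing down, gripper open.
Joint ranges: [-3.03, 3.03], [-0.79, 2.21], [0.23, 2.52], [-1.04, 4.18], [0, 3.07], [-2.55, 2.55]. Speed limits (rad/s): [2.22, 2.22, 2.57, 3.14, 3.14, 3.14].

## Interface

Orientations are given as [roll, pitch, yaw] about the fixed x, y, z axes, in that order (R = Rz(yaw) Ry(pitch) Rx(roll)).
In Python, from station import ctrl, optics, models gives the robot as it stands. The module is installed in compiled form; this text tells all that it offers.
- The arm moves only by the tool arm_command, never from a script. Its argument "deltas" is a list of rows, each an object with "translation": the shift along the tool's x, y, z in units of 25 mm (1.0 is 25 mm), a list of three; "turn": the turn, a rotation vector about the tool's x, y, z in units of 5 degrees (1.0 is 5 degrees), a list of three. In form: [{"translation": [x, y, z], "turn": [rx, ry, rz]}, ...]. A call has 1 to 12 rows; each row is the pose to reach, as a shift and turn from the pose commanded when the call began, along the tool's axes at that moment; what a row does not reach only later rows make up. A row lasts 1/12 s, in which the tool goes at most 41.7 mm and 7.16 degrees, less where a joint would pass 70% of its speed; a pose out of reach is approached as far as the arm can. A call with a gripper value outside its range is refused whole. "gripper" is the finger opening in mm, from 0 to 94, set as the call begins (left out, the last holds). The fingers move at their own pace and stop on an object; "force" is the grip in N (left out, the last holds). Time passes only in rows, so rows that repeat a pose let the fingers close. It gives the time, the measured TCP pose, the force and the opening at its end, in the units of the state.
- ctrl.get_obs(): the state, without advancing time (a new reading comes with each control period).
- optics.camera(name): name is "scene" or "side" or "wrist"; returns the picture (480x640x3 uint8, red, green, blue); there is no depth.
- optics.get_calibration(name): a dict with "K" (3x3 intrinsics, pixels), "k1" (the pictures are not rectified: a ray, as slopes to the right and down, at radius r is drawn at 1 + k1 r^2 times it, then the intrinsics apply), "origin" and "orientation" of the camera in the world. Camera axes: x right, y down, z forward; pixel columns grow to the right and rows downward; lengths in m; the calibration is good to about 2 mm. A picture is of the moment at which its call begins: read the wrist's pose just before it. get_calibration takes no time and is no camera call; for the wrist camera it gives the pose at the moment of the call.
- ctrl.hand_in(): hands the job in, once; it reports no verdict.
Trained networks look in the newest picture that a camera, given by its name, has taken for a name from the list of things; names that differ only in an ending like _2 or _b are one class to them, and where a whole thing is asked for, a point or a joint stands for the part that bears it (a point fixed in the world has none). Each returns a list of dicts, best first, with "score" (0 to 1); they miss things now and then, are a little off and sometimes report something else, mostly with a low value. They report only what shows in the picture. A call takes as long as a camera call. They do not tell look-alikes from the thing itself.
- models.look_for(target, camera): "box" ([left, top, right, bottom] in pixels, round what is visible of it).
- models.cut_out(target, camera): "pixels" (480x640 bool, what is visible of it) and "box" ([left, top, right, bottom] in pixels, round what is visible of it).
- models.mark_of(target, camera): "at" ([column, row] in pixels: a listed point, or the origin of a listed thing).
The state is a dict: "time_s": time; "qpos": joint angles; "joint_vel": joint speeds; "tau": joint torques, N m; "ee_pos": TCP position; "eef_rot": TCP orientation; "force": force on the tool from outside, world axes, zero at the start; "moment": the same for the moment, N m; "grip_width": finger opening in m.
Only numpy, scipy, OpenCV 4.12 (cv2) and the standard library are available. Lean on these libraries where they do the work, as an engineer would, in place of code of your own. Each camera call takes 0.05 s, during which the arm holds its last target.

## Task

Stand every slide box that lies on the bench on one of its small ends, upright in the channel of the carrier. Then pick up the mallet and strike the carrier's two sprung lock pins fully home with it, briskly, not with the gripper, and put the mallet back on its rubber mat. Leave the beaker standing.

Things in the scene. Friction and masses are not known exactly. Their poses are not given: they have to be found in the camera images.
- slidebox1: grey plastic slide box, 120 x 62 x 28 mm (along its own x, y, z), 0.16 kg, with a paper label on one broad face; starts lying on a broad face on the table. Origin at its middle (14 mm above the table as it lies). May be absent (None).
- slidebox2: grey plastic slide box, 120 x 62 x 28 mm (along its own x, y, z), 0.16 kg, with a paper label on one broad face; starts lying on a broad face on the table. Origin at its middle (14 mm above the table as it lies). May be absent (None).
- slidebox3: grey plastic slide box, 120 x 62 x 28 mm (along its own x, y, z), 0.16 kg, with a paper label on one broad face; starts lying on a broad face on the table. Origin at its middle (14 mm above the table as it lies). May be absent (None).
- slidebox4: grey plastic slide box, 120 x 62 x 28 mm (along its own x, y, z), 0.16 kg, with a paper label on one broad face; starts lying on a broad face on the table. Origin at its middle (14 mm above the table as it lies). May be absent (None).
- carrier: fixed aluminium plate 8 mm thick (x -105 to +75, y -205 to +205 mm) with a dark steel channel along its own y. Origin on the table under the channel's middle; channel floor 8 mm up, inside 38 mm wide (x -19 to +19) and 380 mm long (y -190 to +190), its 6 mm walls reach 56 mm above the table. The lock pins are on the robot's side, at x -80, y +110 and -110 mm.
- pin_left: the left (+y) lock pin, origin at the centre of its top face: a steel pin with a round cap 25 mm across, 8 mm thick, standing over a grey round socket; 50 mm above the table when up, 34 mm when fully home (the socket's top is at 24 mm). Spring and friction resist with about 7 to 9 N; it stays where it is driven.
- pin_right: the same for the right (-y) lock pin.
- mallet: mallet, 0.30 kg: white cylindrical head 54 mm across and 70 mm long (its axis is the body's z), wooden handle of 20 mm (y) x 24 mm (z) section running along the body's -x from the head to x = -187 mm. Origin at the middle of the head. It starts standing on one flat face of the head, on the mat, handle level, origin 39 mm above the table.
- mat: fixed black rubber mat 240 x 130 x 4 mm (x, y, z), the mallet's place. Origin at the centre of its underside.
- beaker: glass beaker, 72 mm across, 95 mm tall, leave it standing. Origin at the centre of its underside, z up.
There are look-alikes about, which are no part of the job. What is shaped like the slidebox1 but orange or purple is not meant. Leave any red look-alike of the slidebox2 alone.

How it is judged:
By the outcome, as a careful person would: the job done as asked, in the order asked, and still so for the second after the job is handed in, with the robot touching nothing.
Of slidebox1, slidebox2, slidebox3, slidebox4 only 3 to 4 are there at a start; the rules pass over those that are not, and their reading is None.
At some moment in a run one of slidebox1, slidebox2, slidebox3, slidebox4 may be knocked a few centimetres aside while the robot is not near it.
Once in a run the grip may slacken for a moment while it holds something.
It also fails if it takes over 210 s, if anything falls off the work surface, if the arm or the gripper's body presses on something with over 40 N, if the wrist force passes 120 N, or if a joint passes its speed limit or range.

## Working session

There is one attempt and no reset: what is moved stays moved. The work goes in short steps, Python scripts to look and compute and a tool call to move; the robot and the scene stay as the last step left them, time stands still between calls to the robot, and variables do not carry over. Pictures are saved under pics/ and viewed, and the job is handed in when it is done.

Besides the shell and the picture viewer there is one more tool, called after ">>>" as name(argument=value, ...), one argument or row to a line, values as JSON. arm_command: Moves the arm, as the interface text tells. Its arguments: {"type":"object","properties":{"deltas":{"type":"array"},"gripper":{"type":"number"},"force":{"type":"number"}},"required":["deltas"]}

```bash
mkdir -p pics
python3 - <<'E'
from station import ctrl, optics, models
import cv2
print(ctrl.get_obs())
for n in ["scene","side","wrist"]:
    im=optics.camera(n); cv2.imwrite(f"pics/{n}0.png",im[:,:,::-1])
    c=optics.get_calibration(n); print(n,c)
E
```

```text
{'time_s': 0.0, 'qpos': array([-6.65906141e-02,  3.00472586e-01,  1.52156667e+00, -3.05272363e-05,
        1.32071886e+00, -6.66018133e-02]), 'joint_vel': array([-9.71934537e-04, -8.27302471e-05, -5.60165046e-04, -2.29391856e-03,
       -8.21088856e-04,  8.48686509e-04]), 'tau': array([-1.53750298e-03, -5.31805658e+01, -3.52735734e+01,  7.07558286e-02,
        2.43994006e-02, -4.79655944e-05]), 'ee_pos': array([5.49759373e-01, 1.08167563e-05, 2.23891607e-01]), 'eef_rot': array([-1.61203251,  1.5696305 ,  3.10037524]), 'force': array([ 0.71315951, -0.35197886, -0.13330259]), 'moment': array([ 0.00134952, -0.00259298,  0.01649487]), 'grip_width': 0.09426250501193062}
scene {'K': array([[591.46160869,   0.        , 322.82989947],
       [  0.        , 591.46160869, 241.12769707],
       [  0.        ,   0.        ,   1.        ]]), 'k1': -0.060099682019818856, 'origin': array([0.97256256, 0.66033458, 1.22830621]), 'orientation': array([-2.56154882,  0.00888903,  2.45436534])}
side {'K': array([[516.19457669,   0.        , 315.82049655],
       [  0.        , 516.19457669, 246.5251365 ],
       [  0.        ,   0.        ,   1.        ]]), 'k1': -0.0303519330524313, 'origin': array([0.2608231 , 1.04602778, 0.84128841]), 'orientation': array([-2.22063181,  0.0085058 , -2.93796834])}
wrist {'K': array([[352.89681682,   0.        , 316.43940247],
       [  0.        , 352.89681682, 233.53027051],
       [  0.        ,   0.        ,   1.        ]]), 'k1': -0.036390275623341586, 'origin': array([0.54957109, 0.07632369, 0.38504982]), 'orientation': array([ 2.87955862e+00, -5.53170915e-04, -2.25058938e-04])}
```

View pics/scene0.png

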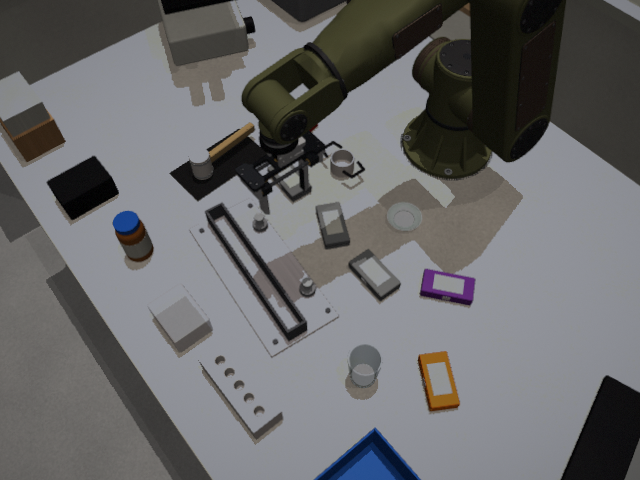

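View pics/side0.png

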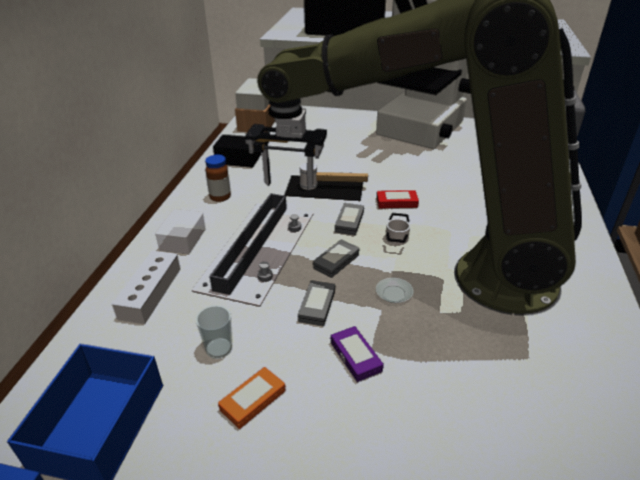

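View pics/wrist0.png

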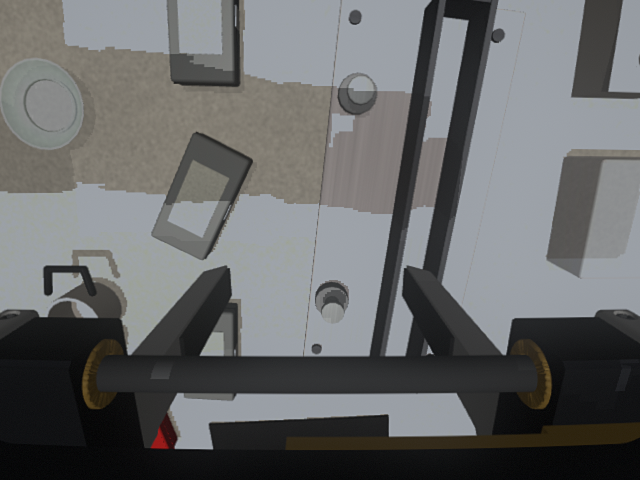

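```bash
cat > h.py <<'E'
import numpy as np, cv2, pickle, os
from scipy.spatial.transform import Rotation as R
from scipy.optimize import minimize, least_squares
from station import ctrl, optics, models
def rpy(o): return R.from_euler('xyz',o).as_matrix()
class Cam:
    def __init__(s,c):
        s.K=np.array(c['K']);s.k1=c['k1'];s.o=np.array(c['origin']);s.R=rpy(c['orientation'])
    def proj(s,P):
        P=np.atleast_2d(P); q=(P-s.o)@s.R; u=q[:,:2]/q[:,2:]; r2=(u**2).sum(1,keepdims=True)
        u=u*(1+s.k1*r2); return u*[s.K[0,0],s.K[1,1]]+[s.K[0,2],s.K[1,2]]
    def ray(s,px):
        px=np.atleast_2d(px).astype(float); d=(px-[s.K[0,2],s.K[1,2]])/[s.K[0,0],s.K[1,1]]
        u=d.copy()
        for _ in range(20): u=d/(1+s.k1*(u**2).sum(1,keepdims=True))
        return np.c_[u,np.ones(len(u))]@s.R.T
    def at_z(s,px,z):
        d=s.ray(px); return s.o+d*((z-s.o[2])/d[:,2])[:,None]
def cam(n): return Cam(optics.get_calibration(n))
def snap(n,tag=None):
    c=cam(n); im=optics.camera(n)
    if tag: cv2.imwrite(f'pics/{tag}.png',im[:,:,::-1])
    return c,im
def tri(obs):
    A=np.zeros((3,3));b=np.zeros(3)
    for c,px in obs:
        d=c.ray(px)[0];d/=np.linalg.norm(d);M=np.eye(3)-np.outer(d,d);A+=M;b+=M@c.o
    return np.linalg.solve(A,b)
def boxcorners(x,y,yaw,L=(.12,.062,.028),z0=0.):
    c=np.array([[i,j,k] for i in(-1,1) for j in(-1,1) for k in(0,1)])*[L[0]/2,L[1]/2,L[2]]
    return c@R.from_euler('z',yaw).as_matrix().T+[x,y,z0]
def fitbox(views,x0,L=(.12,.062,.028)):
    # views: list of (Cam,mask)
    def cost(p):
        s=0
        for c,m in views:
            h=cv2.convexHull(c.proj(boxcorners(*p,L=L)).astype(np.float32))
            im=np.zeros((480,640),np.uint8); cv2.fillConvexPoly(im,np.round(h*16).astype(np.int32),1,shift=4)
            a=(im>0); s+=1-(a&m).sum()/max(1,(a|m).sum())
        return s
    best=None
    for yaw in np.arange(0,np.pi,np.pi/6):
        r=minimize(cost,[x0[0],x0[1],yaw],method='Nelder-Mead',options=dict(initial_simplex=np.array([[x0[0],x0[1],yaw],[x0[0]+.015,x0[1],yaw],[x0[0],x0[1]+.015,yaw],[x0[0],x0[1],yaw+.3]]),maxiter=150))
        if best is None or r.fun<best.fun: best=r
    return best.x,best.fun
E
python3 - <<'E'
from h import *
np.set_printoptions(precision=4,suppress=True)
C={}
for n in ['scene','side','wrist']:
    C[n]=snap(n)[0]
    for t in ['slidebox1','carrier','pin_left','pin_right','mallet','mat','beaker']:
        for d in models.mark_of(t,n):
            a=d['at']; zz={'slidebox1':.014,'carrier':0,'pin_left':.05,'pin_right':.05,'mallet':.039,'mat':0,'beaker':0}[t]
            print(n,t,round(d['score'],2),np.round(a),C[n].at_z(a,zz)[0][:2])
E
```

```text
scene slidebox1 0.86 [438. 379.] [0.5102 0.4672]
scene slidebox1 0.77 [335. 227.] [0.4264 0.0245]
scene slidebox1 0.58 [451. 287.] [0.3271 0.3282]
scene slidebox1 0.55 [292. 179.] [ 0.4148 -0.1642]
scene carrier 0.56 [257. 274.] [0.6526 0.0026]
scene carrier 0.34 [200. 164.] [ 0.569  -0.3786]
scene pin_left 0.65 [306. 285.] [0.5951 0.1243]
scene pin_left 0.55 [374. 274.] [0.4566 0.2013]
scene pin_left 0.47 [217. 160.] [ 0.5414 -0.3191]
scene pin_right 0.63 [259. 214.] [ 0.5601 -0.106 ]
scene mallet 0.94 [199. 163.] [ 0.581  -0.3504]
scene mallet 0.55 [308. 283.] [0.5866 0.1182]
scene mat 0.87 [218. 160.] [ 0.5228 -0.3572]
scene beaker 0.77 [362. 376.] [0.6281 0.3556]
scene beaker 0.34 [334. 225.] [0.4172 0.0121]
side slidebox1 0.92 [315. 302.] [0.4464 0.1914]
side slidebox1 0.78 [354. 354.] [0.3345 0.3272]
side slidebox1 0.78 [399. 201.] [ 0.2885 -0.2875]
side slidebox1 0.66 [336. 261.] [0.4249 0.03  ]
side slidebox1 0.63 [252. 400.] [0.5094 0.4785]
side carrier 0.84 [254. 247.] [ 0.6538 -0.003 ]
side pin_left 0.52 [264. 264.] [0.5862 0.1202]
side pin_right 0.39 [294. 215.] [ 0.5664 -0.1015]
side mallet 0.96 [310. 175.] [ 0.5756 -0.3481]
side mallet 0.59 [292. 216.] [ 0.5762 -0.1123]
side mat 0.71 [324. 189.] [ 0.5259 -0.3365]
side beaker 0.67 [218. 346.] [0.6277 0.3508]
wrist slidebox1 0.79 [203.  16.] [0.4424 0.1905]
wrist slidebox1 0.79 [202. 196.] [0.4278 0.0176]
wrist slidebox1 0.64 [210. 351.] [ 0.4223 -0.1702]
wrist carrier 0.67 [413. 209.] [0.6577 0.001 ]
wrist pin_left 0.96 [360.  88.] [0.589  0.1208]
wrist pin_right 0.93 [334. 313.] [ 0.5682 -0.1004]
wrist pin_right 0.57 [212. 348.] [ 0.4367 -0.1419]
wrist mallet 0.47 [411. 210.] [0.6447 0.0081]
```

Run:
```python
from h import *
np.set_printoptions(precision=4,suppress=True)
M=[]
for n in ['scene','side']:
    c,im=snap(n)
    for d in models.cut_out('slidebox1',n):
        m=np.array(d['pixels']); ys,xs=np.nonzero(m); p=c.at_z([xs.mean(),ys.mean()],.02)[0]
        print(n,round(d['score'],2),[int(v) for v in d['box']],m.sum(),p[:2],im[m].mean(0).round())
        M.append((n,c,m,p))
A=[q for q in M if q[0]=='scene'];B=[q for q in M if q[0]=='side']
for a in A:
    for b in B:
        if np.linalg.norm(a[3][:2]-b[3][:2])<.04:
            print('both',fitbox([a[1:3],b[1:3]],a[3][:2]),'scene',fitbox([a[1:3]],a[3][:2]),'side',fitbox([b[1:3]],b[3][:2]))
```

```text
scene 0.85 [417, 350, 461, 412] 1712 [0.5152 0.471 ] [135. 106.  69.]
scene 0.83 [349, 251, 399, 300] 1405 [0.4472 0.1919] [100. 100.  99.]
scene 0.83 [420, 270, 476, 303] 1353 [0.3351 0.3246] [102.  76. 116.]
scene 0.73 [270, 164, 311, 200] 550 [ 0.4348 -0.147 ] [89. 89. 86.]
scene 0.69 [316, 202, 351, 250] 1186 [0.4318 0.0211] [88. 87. 85.]
scene 0.62 [346, 348, 384, 388] 1206 [0.6101 0.3427] [105. 108. 110.]
scene 0.35 [254, 213, 264, 227] 105 [ 0.5601 -0.1133] [98. 98. 98.]
side 0.97 [297, 281, 335, 323] 1143 [0.4421 0.1984] [115. 116. 113.]
side 0.84 [377, 192, 419, 207] 746 [ 0.2967 -0.287 ] [135.  69.  66.]
side 0.8 [315, 238, 362, 278] 1068 [0.4262 0.0265] [88. 88. 85.]
side 0.71 [328, 325, 383, 379] 1669 [0.3308 0.3309] [108.  83. 121.]
side 0.6 [216, 369, 287, 427] 2063 [0.5101 0.4778] [155. 111.  79.]
side 0.56 [335, 202, 365, 235] 734 [ 0.421  -0.1579] [113. 113. 109.]
both (array([0.5117, 0.4694, 1.0008]), np.float64(0.241949712408423)) scene (array([0.5123, 0.4676, 0.9693]), np.float64(0.10972438897555903)) side (array([0.5115, 0.4693, 1.0019]), np.float64(0.12436332767
[... 182 characters left out ...]
.6024]), np.float64(0.1380090497737556))
both (array([ 0.3341,  0.3212, -0.9595]), np.float64(0.2562812041338348)) scene (array([0.3325, 0.3215, 2.1681]), np.float64(0.15181932245922203)) side (array([0.3333, 0.3212, 2.2013]), np.float64(0.09837837837837837))
both (array([ 0.422 , -0.1687,  1.5138]), np.float64(0.6117567044641705)) scene (array([ 0.4224, -0.1702,  1.4514]), np.float64(0.5225694444444444)) side (array([ 0.4216, -0.1691,  1.5273]), np.float64(0.07556675062972296))
both (array([0.4286, 0.0164, 1.0966]), np.float64(0.13424679255168792)) scene (array([0.4293, 0.0161, 1.0868]), np.float64(0.06698187549251378)) side (array([0.4266, 0.0163, 1.1462]), np.float64(0.06079295154185027))
```

```bash
cat > log.py <<'E'
from h import *
np.set_printoptions(precision=4,suppress=True)
o=ctrl.get_obs(); L=pickle.load(open('log.pkl','rb')) if os.path.exists('log.pkl') else []
if not L or np.abs(L[-1][0]-o['qpos']).max()>1e-3: L.append((o['qpos'],o['ee_pos'],rpy(o['eef_rot']))); pickle.dump(L,open('log.pkl','wb'))
print(len(L),o['time_s'],o['qpos'],o['ee_pos'],o['force'],o['grip_width']); print(rpy(o['eef_rot']))
E
python3 log.py
```

```text
1 1.55 [-0.0666  0.2999  1.521  -0.      1.3207 -0.0666] [0.55   0.     0.2244] [ 0.0964 -0.569  -0.6155] 0.09405575515077934
[[-0.  1.  0.]
 [-0.  0. -1.]
 [-1. -0.  0.]]
```

>>> arm_command(
  deltas=[
    {"translation": [-1, 0, 0], "turn": [0, 1, 0]},
    {"translation": [-1, 0, 0], "turn": [0, 2, 0]},
    {"translation": [-1, 0, 0], "turn": [0, 4, 0]},
    {"translation": [-1, 0, 0], "turn": [0, 6, 0]},
    {"translation": [-1, 0, 0], "turn": [0, 6, 0]},
    {"translation": [-1, 0, 0], "turn": [0, 6, 0]},
  ],
)

```text
time_s: 2.05
ee_pos: [0.5497, -0.0017, 0.2481]
eef_rot: [-3.137, 1.041, 1.572]
force: [-0.2, -0.5, 0.2]
grip_width: 0.0939
```

```bash
python3 log.py
```

```text
2 2.05 [-0.2949  0.3413  1.4921  0.506   1.489  -0.3801] [ 0.5497 -0.0017  0.2481] [-0.191  -0.4847  0.1823] 0.09392146714359285
[[-0.0006  1.     -0.0039]
 [ 0.5051 -0.0031 -0.8631]
 [-0.8631 -0.0025 -0.5051]]
```

>>> arm_command(
  deltas=[
    {"translation": [0, 0, 0], "turn": [0, -2, 0]},
    {"translation": [0, 0, 0], "turn": [0, -4, 0]},
    {"translation": [0, 0, 0], "turn": [0, -6, 0]},
    {"translation": [0, 0, 0], "turn": [0, -6, 2]},
    {"translation": [0, 0, 0], "turn": [0, -6, 4]},
    {"translation": [0, 0, 0], "turn": [0, -6, 6]},
    {"translation": [0, 0, 0], "turn": [0, -6, 6]},
    {"translation": [0, 0, 0], "turn": [0, -6, 6]},
  ],
)

```text
time_s: 2.72
ee_pos: [0.5493, 0.001, 0.2502]
eef_rot: [1.613, 1.063, -0.094]
force: [-0.7, -0.1, -0.8]
grip_width: 0.0937
```

```bash
python3 log.py
```

```text
3 2.7167 [-0.0564  0.0287  1.8514 -0.0268  0.7538  0.0946] [0.5493 0.001  0.2502] [-0.6662 -0.1319 -0.8107] 0.09368159410494838
[[ 0.4844  0.865  -0.1305]
 [-0.0458 -0.1239 -0.9912]
 [-0.8736  0.4862 -0.0204]]
```

```bash
cat > kin.py <<'E'
from h import *
import itertools
rz=lambda a:R.from_euler('z',a).as_matrix()
ry=lambda a:R.from_euler('y',a).as_matrix()
def fkR(q,s,q6o=0): return rz(q[0])@ry(q[1]+q[2])@rz(s[0]*q[3])@ry(s[1]*q[4])@rz(s[2]*q[5]+q6o)
def fk(q,P):
    s,C,p=P['s'],P['C'],P['p']
    Rw=fkR(q,s); 
    t=rz(q[0])@(np.array([p[0],p[1],p[2]])+ry(q[1])@[0,0,p[3]]+ry(q[1]+q[2])@[p[4],0,p[5]])+Rw@[0,0,p[6]]
    return t,Rw@C
def fit(L):
    best=None
    for s in itertools.product([1,-1],repeat=3):
        Cs=[fkR(q,s).T@Rt for q,_,Rt in L]
        C=R.from_matrix(Cs).mean().as_matrix(); e=max(np.linalg.norm(R.from_matrix(C.T@c).as_rotvec()) for c in Cs)
        if best is None or e<best[0]: best=(e,s,C)
    e,s,C=best
    def res(p): 
        r=[fk(q,dict(s=s,C=C,p=p))[0]-t for q,t,_ in L]
        return np.r_[np.concatenate(r),(np.array(p)-p0)*1e-3]
    p0=np.array([0,.037,.35,.4,0,.4,.25]); r=least_squares(res,p0)
    return dict(s=s,C=C,p=r.x),e,np.abs(r.fun[:-7]).max()
if __name__=='__main__':
    np.set_printoptions(precision=4,suppress=True)
    L=pickle.load(open('log.pkl','rb')); P,e,m=fit(L); print(P,e,m); pickle.dump(P,open('kin.pkl','wb'))
E
python3 kin.py
```

```text
{'s': (1, 1, 1), 'C': array([[-0., -1., -0.],
       [ 0.,  0., -1.],
       [ 1., -0.,  0.]]), 'p': array([0.0001, 0.0366, 0.2219, 0.4241, 0.0415, 0.4475, 0.2516])} 5.381804022510393e-16 5.39339931759919e-06
```

```bash
cat > plan.py <<'E'
from kin import *
LO=np.array([-3.03,-.79,.23,-1.04,0,-2.55]);HI=np.array([3.03,2.21,2.52,4.18,3.07,2.55])
P=pickle.load(open('kin.pkl','rb'))
def ik(t,Rt,seeds=None):
    sols=[]
    if seeds is None:
        seeds=[[np.arctan2(t[1],t[0]),.3,1.5,q4,1.2,q6] for q4 in(0,1.5,3) for q6 in(-1.5,0,1.5)]
    for s in seeds:
        f=lambda q:np.r_[(fk(q,P)[0]-t)*5,R.from_matrix(fk(q,P)[1].T@Rt).as_rotvec()]
        r=least_squares(f,np.clip(s,LO+.02,HI-.02),bounds=(LO+.005,HI-.005))
        if np.abs(r.fun).max()<1e-3:
            if not any(np.abs(r.x-z).max()<.05 for z in sols): sols.append(r.x)
    return sols
def mk(t,y):  # tool rotation with x=t,y=y
    t=t/np.linalg.norm(t);y=y-t*(y@t);y/=np.linalg.norm(y);return np.c_[t,y,np.cross(t,y)]
CO=np.array([.6575,.0026,0]);CY=-.092
cx=np.array([np.cos(CY),np.sin(CY),0]);cy=np.array([-np.sin(CY),np.cos(CY),0]);Z=np.array([0,0,1.])
BOX={'A':(.444,.189,1.55),'B':(.428,.0165,1.09),'C':(.4216,-.169,1.52)}
E
python3 - <<'E'
from plan import *
np.set_printoptions(precision=2,suppress=True)
for slot in (-.11,0,.11):
  for sg in (1,-1):
    for js in (1,-1):
      for phi in (20,30,45,60,75,90):
        f=np.radians(phi); t=-np.cos(f)*Z+sg*np.sin(f)*cx
        s=ik(CO+cy*slot+Z*.095,mk(t,js*cy))
        if s: print('place',slot,sg,js,phi,*s)
for b,(x,y,a) in BOX.items():
  for us in (1,-1):
    u=us*np.array([np.cos(a),np.sin(a),0])
    for js in (1,-1):
      for phi in (30,45,60,90):
        f=np.radians(phi); t=-np.cos(f)*u-np.sin(f)*Z
        s=ik(np.array([x,y,.023])+u*.025,mk(t,js*np.cross(Z,u)))
        if s: print('pick',b,us,js,phi,*s)
E
```

```text
place -0.11 1 1 20 [-0.24  0.5   1.6   0.08  0.7  -1.77]
place -0.11 1 1 30 [-0.25  0.45  1.73  0.18  0.45 -1.87]
place -0.11 1 1 60 [-0.28  0.48  2.    2.72  0.41  1.87]
place -0.11 1 1 75 [-0.29  0.59  2.06  2.87  0.83  1.7 ]
place -0.11 1 1 90 [-0.3   0.76  2.04  2.92  1.23  1.64]
place -0.11 1 -1 20 [-0.24  0.5   1.6   0.08  0.7   1.37]
place -0.11 1 -1 30 [-0.25  0.45  1.73  0.18  0.45  1.27]
place -0.11 1 -1 45 [-0.27  0.43  1.89  1.21  0.13  0.24]
place -0.11 1 -1 60 [-0.28  0.48  2.    2.72  0.41 -1.27]
place -0.11 1 -1 75 [-0.29  0.59  2.06  2.87  0.83 -1.44]
place -0.11 1 -1 90 [-0.3   0.76  2.04  2.92  1.23 -1.5 ]
place -0.11 -1 1 20 [-0.2   0.87  0.99 -0.04  1.63 -1.68]
place -0.11 -1 1 30 [-0.2   0.99  0.81 -0.06  1.86 -1.68]
place -0.11 -1 1 45 [-0.19  1.2   0.51 -0.09  2.21 -1.7 ]
place -0.11 -1 -1 20 [-0.2   0.87  0.99 -0.04  1.63  1.46]
place -0.11 -1 -1 30 [-0.2   0.99  0.81 -0.06  1.86  1.46]
place -0.11 -1 -1 45 [-0.19  1.2   0.51 -0.09  2.21  1.45]
place 0 1 1 20 [-0.05  0.5   1.59 -0.02  0.69 -1.51]
place 0 1 1 30 [-0.04  0.46  1.72 -0.06  0.44 -1.47]
place 0 1 
[... 2969 characters left out ...]
  0.38]
pick B -1 -1 30 [-0.66  0.58  2.16  1.19  1.16  2.01]
pick B -1 -1 45 [-0.55  0.43  2.17  1.05  0.95  2.25]
pick C 1 1 45 [-0.01  0.51  2.02 -1.02  0.98 -2.34]
pick C 1 -1 45 [-0.01  0.51  2.02 -1.02  0.98  0.81]
pick C 1 -1 60 [-0.13  0.42  2.03 -0.76  0.81  0.49]
pick C 1 -1 90 [-0.41  0.37  1.97  0.    0.8  -0.36]
pick C -1 1 30 [-0.85  0.82  1.59  0.65  1.61 -1.09]
pick C -1 1 45 [-0.8   0.69  1.68  0.55  1.4  -1.02]
pick C -1 1 60 [-0.73  0.56  1.77  0.43  1.19 -0.92]
pick C -1 1 90 [-0.51  0.4   1.93  0.    0.81 -0.46]
pick C -1 -1 30 [-0.85  0.82  1.59  0.65  1.61  2.05]
pick C -1 -1 45 [-0.8   0.69  1.68  0.55  1.4   2.12]
pick C -1 -1 60 [-0.73  0.56  1.77  0.43  1.19  2.22]
```

```bash
cat > ov.py <<'E'
from plan import *
def carr(CO,CY):
    c=rz(CY); f=lambda *p:CO+c@np.array(p)
    segs=[]
    for z,xs,ys in ((.056,(-.019,.019),(-.19,.19)),(.056,(-.025,.025),(-.196,.196)),(.008,(-.105,.075),(-.205,.205))):
        q=[f(xs[0],ys[0],z),f(xs[1],ys[0],z),f(xs[1],ys[1],z),f(xs[0],ys[1],z)]
        segs+=[(q[i],q[(i+1)%4]) for i in range(4)]
    for s in(1,-1):
        q=[f(-.08+.0125*np.cos(a),s*.11+.0125*np.sin(a),.05) for a in np.arange(0,6.4,.4)]
        segs+=list(zip(q[:-1],q[1:]))
    return segs
def boxsegs(x,y,a):
    c=boxcorners(x,y,a); return [(c[i],c[j]) for i in range(8) for j in range(i) if bin(i^j).count('1')==1]
def draw(c,im,segs,col=(255,0,0)):
    im=im.copy()
    for a,b in segs:
        pa,pb=c.proj(np.linspace(a,b,12))[:-1],c.proj(np.linspace(a,b,12))[1:]
        for p,q in zip(pa,pb):
            if np.abs(np.r_[p,q]).max()<3000: cv2.line(im,tuple(int(round(v)) for v in p),tuple(int(round(v)) for v in q),col,1,cv2.LINE_AA)
    return im
E
python3 - <<'E'
from ov import *
for n in ['scene','side','wrist']:
    c,im=snap(n); im=draw(c,im,carr(CO,CY))
    for b in BOX.values(): im=draw(c,im,boxsegs(*b),(0,255,0))
    if n=='scene': im=cv2.resize(im[130:360,180:410],(690,690))[:600]
    if n=='side': im=cv2.resize(im[160:340,180:400],(792,600))
    cv2.imwrite(f'pics/ov_{n}.png',im[:,:,::-1])
E
```

```text
(no output)
```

View pics/ov_scene.png

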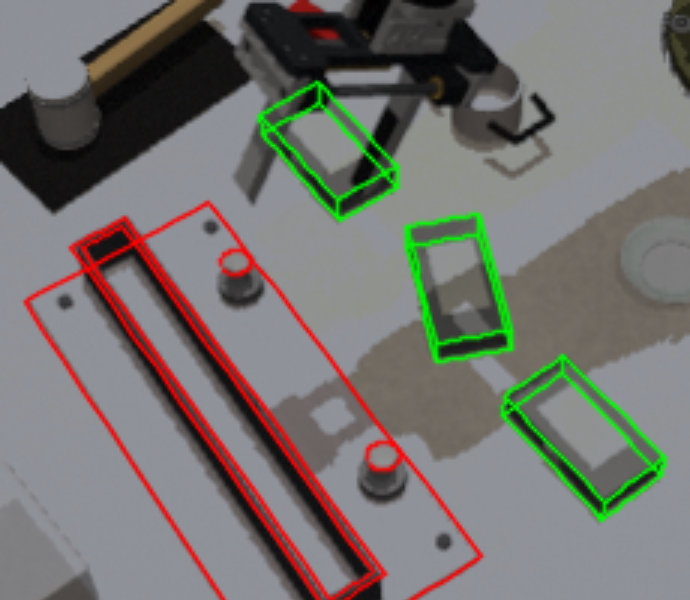

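View pics/ov_side.png

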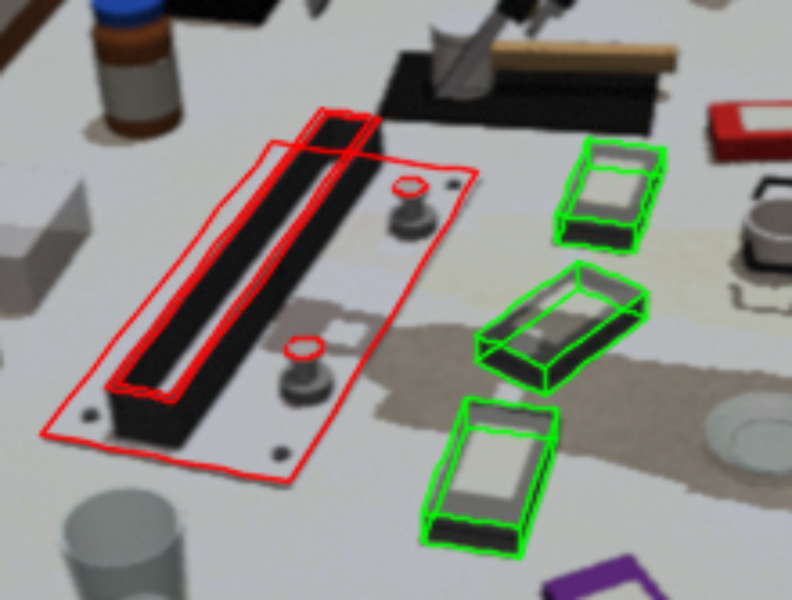

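View pics/ov_wrist.png

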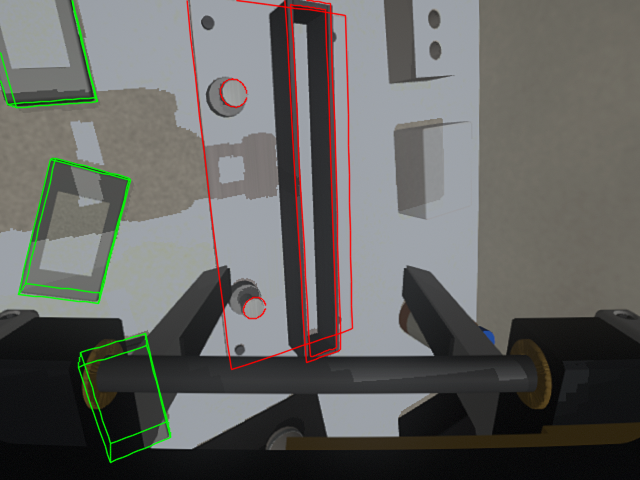

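```bash
cat > go.py <<'E'
from plan import *
np.set_printoptions(precision=3,suppress=True)
def delta(p0,R0,p,Rt):
    tr=R0.T@(np.array(p)-p0)/.025; tu=np.degrees(R.from_matrix(R0.T@Rt).as_rotvec())/5
    n=max(np.linalg.norm(tr)*25/41.7,np.linalg.norm(tu)*5/7.16)
    return np.round(tr,2),np.round(tu,2),round(n,1)
def cur():
    o=ctrl.get_obs(); return o['ee_pos'],rpy(o['eef_rot']),o
def pickpose(b,us,phi,g=.025,z=.022,js=1,box=None):
    x,y,a=box if box is not None else BOX[b]; u=us*np.array([np.cos(a),np.sin(a),0]); f=np.radians(phi)
    t=-np.cos(f)*u-np.sin(f)*Z
    return np.array([x,y,z])+u*g, mk(t,js*np.cross(Z,u))
def placepose(slot,phi,z,dx=0,sg=-1,js=1):
    f=np.radians(phi); t=-np.cos(f)*Z+sg*np.sin(f)*cx
    return CO+cy*slot+cx*dx+Z*z, mk(t,js*sg*cy)
def show(wps):
    p,Rr,o=cur(); print('from',p,'t',round(o['time_s'],2))
    pp,pR=p,Rr
    for w in wps:
        tr,tu,_=delta(p,Rr,*w); n=delta(pp,pR,*w)[2]; pp,pR=w
        print('rows',n,'tr',tr.tolist(),'tu',tu.tolist())
def jpath(q0,q1,n): return [fk(q0+(q1-q0)*s,P) for s in np.linspace(0,1,n+1)[1:]]
def near(sols,q): return min(sols,key=lambda s:np.abs(s-q).max())
E
python3 - <<'E'
from go import *
q=ctrl.get_obs()['qpos']
p,Rt=pickpose('A',-1,40); pre=p-Rt[:,0]*.09
for nm,(a,us) in {'A':('A',-1),'B':('B',1),'C':('C',-1)}.items():
    p,Rt=pickpose(a,us,40); print(nm,ik(p,Rt),ik(p-Rt[:,0]*.09,Rt))
for s in(.11,0,-.11): print(s,ik(*placepose(s,40,.095)),ik(*placepose(s,40,.165)))
p,Rt=pickpose('A',-1,40); pre=p-Rt[:,0]*.09
qs=near(ik(pre,Rt),q);print(qs); show(jpath(q,qs,3))
E
```

```text
A [array([-0.148,  0.565,  1.994,  1.05 ,  1.067, -0.897])] [array([-0.301,  0.444,  1.975,  0.9  ,  1.222, -0.828])]
B [array([ 0.313,  0.742,  1.632, -0.569,  1.487, -2.081])] [array([ 0.391,  0.731,  1.466, -0.518,  1.669, -2.122])]
C [array([-0.82 ,  0.734,  1.647,  0.586,  1.472, -1.05 ])] [array([-0.901,  0.71 ,  1.505,  0.531,  1.645, -1.013])]
0.11 [array([0.073, 1.189, 0.496, 0.126, 2.144, 1.766])] [array([0.073, 1.142, 0.426, 0.137, 2.26 , 1.785])]
0 [array([-0.06 ,  1.129,  0.61 ,  0.024,  2.101,  1.608])] [array([-0.06 ,  1.075,  0.55 ,  0.026,  2.214,  1.611])]
-0.11 [array([-0.194,  1.125,  0.617, -0.076,  2.094,  1.454])] [array([-0.194,  1.071,  0.558, -0.082,  2.207,  1.444])]
[-0.301  0.444  1.975  0.9    1.222 -0.828]
from [0.55  0.001 0.25 ] t 2.87
rows 3.0 tr [2.47, -3.66, -0.57] tu [-0.03, 2.37, -3.52]
rows 2.9 tr [3.54, -6.33, -1.8] tu [0.36, 5.85, -5.67]
rows 2.9 tr [3.76, -7.47, -3.05] tu [1.3, 9.86, -5.92]
```

>>> arm_command(
  deltas=[
    {"translation": [2.47, -3.66, -0.57], "turn": [-0.03, 2.37, -3.52]},
    {"translation": [2.47, -3.66, -0.57], "turn": [-0.03, 2.37, -3.52]},
    {"translation": [2.47, -3.66, -0.57], "turn": [-0.03, 2.37, -3.52]},
    {"translation": [3.54, -6.33, -1.8], "turn": [0.36, 5.85, -5.67]},
    {"translation": [3.54, -6.33, -1.8], "turn": [0.36, 5.85, -5.67]},
    {"translation": [3.54, -6.33, -1.8], "turn": [0.36, 5.85, -5.67]},
    {"translation": [3.76, -7.47, -3.05], "turn": [1.3, 9.86, -5.92]},
    {"translation": [3.76, -7.47, -3.05], "turn": [1.3, 9.86, -5.92]},
    {"translation": [3.76, -7.47, -3.05], "turn": [1.3, 9.86, -5.92]},
    {"translation": [3.76, -7.47, -3.05], "turn": [1.3, 9.86, -5.92]},
    {"translation": [3.76, -7.47, -3.05], "turn": [1.3, 9.86, -5.92]},
    {"translation": [3.76, -7.47, -3.05], "turn": [1.3, 9.86, -5.92]},
  ],
  gripper=94,
)

```text
time_s: 3.87
ee_pos: [0.4432, 0.0946, 0.0795]
eef_rot: [3.141, 0.7, 1.549]
force: [1.2, 0.8, 0.3]
grip_width: 0.0943
```

```bash
python3 log.py; python3 kin.py
python3 - <<'E'
from ov import *
from go import *
c,im=snap('wrist'); m=[ (round(d['score'],2),d['box']) for d in models.cut_out('slidebox1','wrist')]; print(m)
im=draw(c,im,boxsegs(*BOX['A']),(0,255,0)); cv2.imwrite('pics/w1.png',im[:,:,::-1])
show([pickpose('A',-1,40)])
E
```

```text
4 3.8667 [-0.3007  0.4453  1.973   0.8996  1.2202 -0.8272] [0.4432 0.0946 0.0795] [1.1874 0.8229 0.2995] 0.09425585138988572
[[ 0.0168  0.9998 -0.0133]
 [ 0.7648 -0.0214 -0.6439]
 [-0.6441  0.0007 -0.765 ]]
{'s': (1, 1, 1), 'C': array([[ 0., -1.,  0.],
       [ 0., -0., -1.],
       [ 1.,  0.,  0.]]), 'p': array([0.    , 0.0366, 0.2212, 0.4242, 0.0409, 0.4475, 0.2516])} 7.995364229381976e-16 4.230084319489791e-07
[(0.97, [265.6, 157.7, 358.3, 301.3]), (0.85, [319.6, 11.0, 407.5, 81.6]), (0.77, [148.5, 74.9, 258.2, 172.4]), (0.59, [240.4, 392.4, 386.6, 452.7])]
from [0.443 0.095 0.08 ] t 3.97
rows 2.2 tr [3.6, -0.04, -0.0] tu [0.01, 0.01, -0.01]
```

View pics/w1.png

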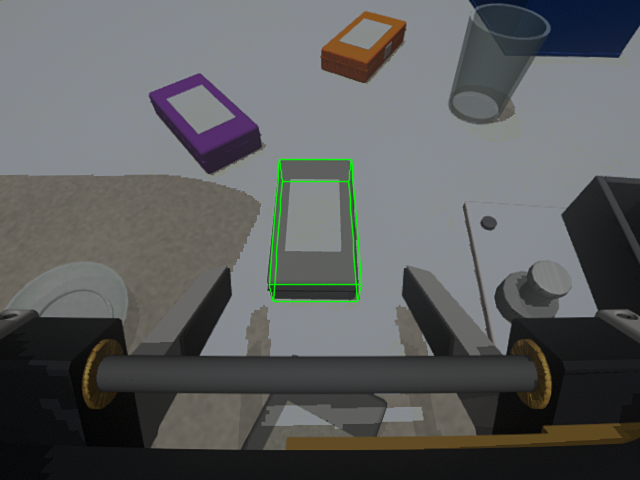

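>>> arm_command(
  deltas=[
    {"translation": [1.2, -0.04, 0], "turn": [0, 0, 0]},
    {"translation": [2.4, -0.04, 0], "turn": [0, 0, 0]},
    {"translation": [3.2, -0.04, 0], "turn": [0, 0, 0]},
    {"translation": [3.6, -0.04, 0], "turn": [0, 0, 0]},
    {"translation": [3.6, -0.04, 0], "turn": [0, 0, 0]},
  ],
)

```text
time_s: 4.38
ee_pos: [0.4425, 0.1652, 0.0211]
eef_rot: [-3.141, 0.697, 1.552]
force: [-0.3, -0.5, -0.8]
grip_width: 0.094
```

>>> arm_command(
  deltas=[
    {"translation": [0, 0, 0], "turn": [0, 0, 0]},
    {"translation": [0, 0, 0], "turn": [0, 0, 0]},
    {"translation": [0, 0, 0], "turn": [0, 0, 0]},
    {"translation": [0, 0, 0], "turn": [0, 0, 0]},
    {"translation": [0, 0, 0], "turn": [0, 0, 0]},
    {"translation": [0, 0, 0], "turn": [0, 0, 0]},
    {"translation": [0, 0, 0], "turn": [0, 0, 0]},
    {"translation": [0, 0, 0], "turn": [0, 0, 0]},
  ],
  gripper=40,
  force=35,
)

```text
time_s: 5.05
ee_pos: [0.4433, 0.1636, 0.0217]
eef_rot: [3.141, 0.697, 1.548]
force: [-0.5, -5.1, 5.9]
grip_width: 0.062
```

Run:
```python
from go import *
p,Rr,o=cur(); q=o['qpos']; print(p,o['grip_width'],o['force'])
up=p+Z*.13
qu=near(ik(up,Rr),q); qp=ik(*placepose(.11,40,.175))[0]; print(qu,qp)
W=[(up,Rr)]+jpath(qu,qp,4); show(W); print([w[0] for w in W])
```

```text
[0.443 0.164 0.022] 0.06200712784032135 [-0.548 -5.075  5.949]
[-0.15   0.282  1.975  0.938  1.233 -0.622] [0.073 1.139 0.41  0.139 2.28  1.789]
from [0.443 0.164 0.022] t 5.05
rows 3.1 tr [-3.34, 0.0, -3.99] tu [0.0, 0.0, 0.0]
rows 3.8 tr [-3.91, 2.92, -4.4] tu [4.49, -1.46, -2.62]
rows 4.3 tr [-4.46, 5.46, -4.13] tu [9.5, -4.92, -3.77]
rows 4.9 tr [-4.98, 7.58, -3.69] tu [14.86, -9.37, -2.45]
rows 5.4 tr [-5.35, 9.02, -3.51] tu [20.35, -13.49, 1.79]
[array([0.443, 0.164, 0.152]), array([0.516, 0.158, 0.169]), array([0.579, 0.141, 0.173]), array([0.632, 0.123, 0.172]), array([0.668, 0.112, 0.175])]
```

>>> arm_command(
  deltas=[
    {"translation": [-1.1, 0, -1.33], "turn": [0, 0, 0]},
    {"translation": [-2.2, 0, -2.66], "turn": [0, 0, 0]},
    {"translation": [-3.34, 0, -3.99], "turn": [0, 0, 0]},
    {"translation": [-3.34, 0, -3.99], "turn": [0, 0, 0]},
    {"translation": [-3.34, 0, -3.99], "turn": [0, 0, 0]},
  ],
)

```text
time_s: 5.47
ee_pos: [0.4438, 0.1637, 0.1533]
eef_rot: [3.136, 0.698, 1.545]
force: [0.1, -0.0, -2.2]
grip_width: 0.0616
```

Run:
```python
from go import *
c,im=snap('wrist','w2')
p,Rr,o=cur(); q=o['qpos']; print(p,o['grip_width'],o['force'])
qp=ik(*placepose(.11,40,.175))[0]
W=jpath(q,qp,4); show(W)
```

```text
[0.443 0.164 0.151] 0.06153979549673067 [ 0.518 -1.054 -1.532]
from [0.443 0.164 0.151] t 5.52
rows 3.8 tr [-0.57, 2.93, -0.41] tu [4.49, -1.46, -2.62]
rows 4.3 tr [-1.12, 5.46, -0.14] tu [9.51, -4.91, -3.77]
rows 4.9 tr [-1.65, 7.59, 0.3] tu [14.87, -9.36, -2.46]
rows 5.4 tr [-2.03, 9.03, 0.48] tu [20.35, -13.49, 1.77]
```

View pics/w2.png

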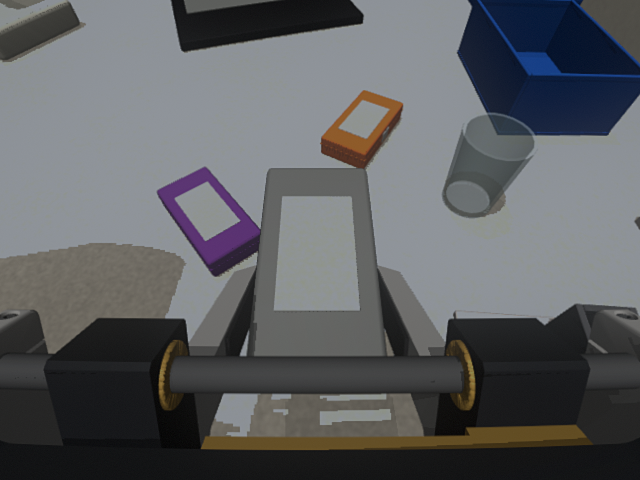

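>>> arm_command(
  deltas=[
    {"translation": [-0.57, 2.93, -0.41], "turn": [4.49, -1.46, -2.62]},
    {"translation": [-0.57, 2.93, -0.41], "turn": [4.49, -1.46, -2.62]},
    {"translation": [-0.57, 2.93, -0.41], "turn": [4.49, -1.46, -2.62]},
    {"translation": [-0.57, 2.93, -0.41], "turn": [4.49, -1.46, -2.62]},
    {"translation": [-1.12, 5.46, -0.14], "turn": [9.51, -4.91, -3.77]},
    {"translation": [-1.12, 5.46, -0.14], "turn": [9.51, -4.91, -3.77]},
    {"translation": [-1.12, 5.46, -0.14], "turn": [9.51, -4.91, -3.77]},
    {"translation": [-1.12, 5.46, -0.14], "turn": [9.51, -4.91, -3.77]},
    {"translation": [-1.65, 7.59, 0.3], "turn": [14.87, -9.36, -2.46]},
    {"translation": [-1.65, 7.59, 0.3], "turn": [14.87, -9.36, -2.46]},
    {"translation": [-1.65, 7.59, 0.3], "turn": [14.87, -9.36, -2.46]},
    {"translation": [-1.65, 7.59, 0.3], "turn": [14.87, -9.36, -2.46]},
  ],
)

```text
time_s: 6.52
ee_pos: [0.6321, 0.1228, 0.1682]
eef_rot: [-1.183, 0.892, 2.542]
force: [-1.8, 0.3, -1.3]
grip_width: 0.0613
```

Run:
```python
from go import *
p,Rr,o=cur(); print(o['qpos'],o['grip_width']); show([placepose(.11,40,.175)])
```

```text
[-0.004  0.893  0.865  0.388  1.946  1.022] 0.061335289668154866
from [0.632 0.123 0.168] t 6.52
rows 6.8 tr [-1.1, 0.69, -0.77] tu [8.95, -2.28, 3.01]
```

>>> arm_command(
  deltas=[
    {"translation": [-1.1, 0.69, -0.77], "turn": [8.95, -2.28, 3.01]},
    {"translation": [-1.1, 0.69, -0.77], "turn": [8.95, -2.28, 3.01]},
    {"translation": [-1.1, 0.69, -0.77], "turn": [8.95, -2.28, 3.01]},
    {"translation": [-1.1, 0.69, -0.77], "turn": [8.95, -2.28, 3.01]},
    {"translation": [-1.1, 0.69, -0.77], "turn": [8.95, -2.28, 3.01]},
    {"translation": [-1.1, 0.69, -0.77], "turn": [8.95, -2.28, 3.01]},
    {"translation": [-1.1, 0.69, -0.77], "turn": [8.95, -2.28, 3.01]},
    {"translation": [-1.1, 0.69, -0.77], "turn": [8.95, -2.28, 3.01]},
    {"translation": [-1.1, 0.69, -0.77], "turn": [8.95, -2.28, 3.01]},
    {"translation": [-1.1, 0.69, -0.77], "turn": [8.95, -2.28, 3.01]},
  ],
)

```text
time_s: 7.35
ee_pos: [0.6674, 0.1125, 0.1773]
eef_rot: [-0.012, 0.878, 3.045]
force: [-0.6, -0.2, -0.2]
grip_width: 0.0617
```

Run:
```python
from go import *
snap('side','s3');snap('scene','c3')
c=[cam('scene'),cam('side')]
a=cv2.imread('pics/c3.png');b=cv2.imread('pics/s3.png')
k=np.hstack([cv2.resize(a[120:380,150:410],(400,400)),cv2.resize(b[120:380,150:410],(400,400))]);cv2.imwrite('pics/cs3.png',k)
p,Rr,o=cur(); print(p,o['grip_width']); show([placepose(.11,40,.175),placepose(.11,40,.098)])
```

```text
[0.667 0.112 0.179] 0.06147980561227483
from [0.667 0.112 0.179] t 7.45
rows 0.1 tr [0.11, 0.0, -0.1] tu [0.08, -0.08, 0.03]
rows 1.8 tr [2.49, 0.02, -2.06] tu [0.08, -0.08, 0.03]
```

View pics/cs3.png

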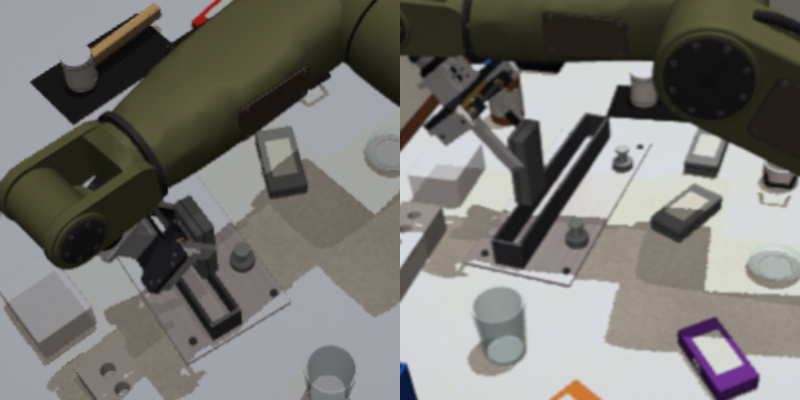

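```bash
cat >> ov.py <<'E'
def heldsegs(p,Rr,phi,off=.0077,g=.025):
    # box in hand: u up etc from tool axes
    f=np.radians(phi); t=Rr[:,0]; j=Rr[:,1]; k=np.cross(j,t)
    # t=-cos u+ sin w ; j=cross(u,w) -> k=cross(j,t)
    # in (u,w) plane: basis
    z=Rr[:,2]
    # js=1: z = -cos w' ... pick: w=-Z, z=-cosZ+sin u = cos w + sin u ; t=-cos u + sin w
    u=-np.cos(f)*t+np.sin(f)*z; w=np.sin(f)*t+np.cos(f)*z
    c=p+off*w-g*u
    pts=np.array([c+i*.06*u+jj*.031*j+kk*.014*w for i in(-1,1) for jj in(-1,1) for kk in(-1,1)])
    return [(pts[a],pts[b]) for a in range(8) for b in range(a) if bin(a^b).count('1')==1],c,u,w
E
python3 - <<'E'
from ov import *
from go import *
p,Rr,o=cur(); s,c,u,w=heldsegs(p,Rr,40); print(c,u,w, (c-CO)@cx,(c-CO)@cy)
out=[]
for n,f in (('scene','c3'),('side','s3')):
    im=draw(cam(n),cv2.imread(f'pics/{f}.png'),s,(0,255,0)); im=draw(cam(n),im,carr(CO,CY),(0,0,255))
    x0,y0=(220,170) if n=='scene' else (180,150)
    out.append(cv2.resize(im[y0:y0+160,x0:x0+110],(400,580)))
cv2.imwrite('pics/ov3.png',np.hstack(out))
show([placepose(.11,40,.175,dx=.008),placepose(.11,40,.125,dx=.008)])
E
```

```text
[0.66  0.113 0.154] [-0.007 -0.006  1.   ] [-0.996  0.088 -0.007] -0.007657576072636569 0.11017554906198944
from [0.667 0.112 0.179] t 7.45
rows 0.2 tr [-0.09, 0.0, -0.35] tu [0.08, -0.08, 0.03]
rows 1.2 tr [1.45, 0.02, -1.62] tu [0.08, -0.08, 0.03]
```

View pics/ov3.png

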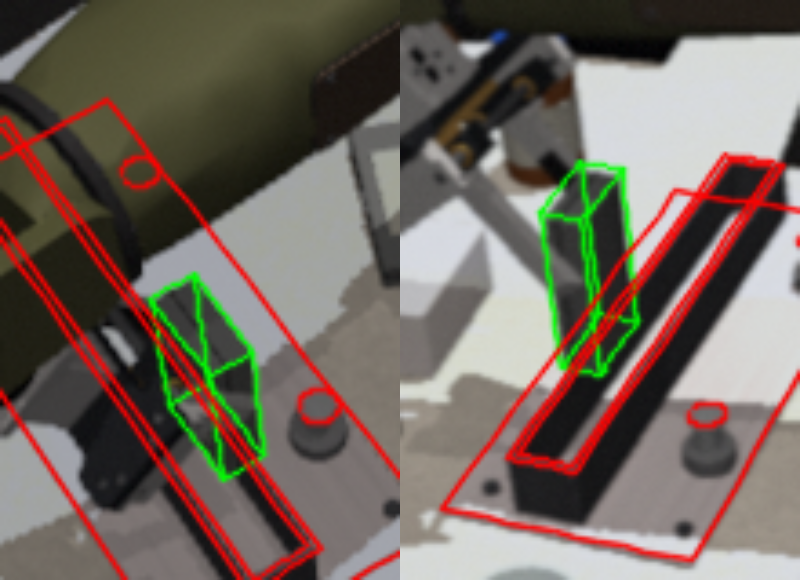

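>>> arm_command(
  deltas=[
    {"translation": [-0.09, 0, -0.35], "turn": [0.08, -0.08, 0.03]},
    {"translation": [-0.09, 0, -0.35], "turn": [0.08, -0.08, 0.03]},
    {"translation": [0.4, 0, -0.77], "turn": [0.08, -0.08, 0.03]},
    {"translation": [0.9, 0.01, -1.2], "turn": [0.08, -0.08, 0.03]},
    {"translation": [1.45, 0.02, -1.62], "turn": [0.08, -0.08, 0.03]},
    {"translation": [1.45, 0.02, -1.62], "turn": [0.08, -0.08, 0.03]},
    {"translation": [1.45, 0.02, -1.62], "turn": [0.08, -0.08, 0.03]},
  ],
)

```text
time_s: 8.03
ee_pos: [0.6752, 0.1114, 0.1254]
eef_rot: [0.002, 0.872, 3.051]
force: [-0.5, -0.7, -1.5]
grip_width: 0.0618
```

Run:
```python
from go import *
p,Rr,o=cur(); print(p,o['grip_width'],o['force'],o['qpos'],(p-CO)@cx,(p-CO)@cy); show([placepose(.11,40,.105,dx=.008),placepose(.11,40,.094,dx=.008)])
```

```text
[0.675 0.111 0.125] 0.061822069750893306 [-0.546 -0.672 -1.522] [0.072 1.201 0.405 0.132 2.224 1.778] 0.007655192694608834 0.10998188893775945
from [0.675 0.111 0.125] t 8.03
rows 0.5 tr [0.62, -0.0, -0.54] tu [-0.02, 0.01, -0.01]
rows 0.3 tr [0.95, -0.0, -0.82] tu [-0.02, 0.01, -0.01]
```

>>> arm_command(
  deltas=[
    {"translation": [0.3, 0, -0.27], "turn": [0, 0, 0]},
    {"translation": [0.62, 0, -0.54], "turn": [0, 0, 0]},
    {"translation": [0.8, 0, -0.68], "turn": [0, 0, 0]},
    {"translation": [0.9, 0, -0.77], "turn": [0, 0, 0]},
    {"translation": [0.95, 0, -0.82], "turn": [0, 0, 0]},
    {"translation": [0.95, 0, -0.82], "turn": [0, 0, 0]},
    {"translation": [0.95, 0, -0.82], "turn": [0, 0, 0]},
  ],
)

```text
time_s: 8.62
ee_pos: [0.6761, 0.1115, 0.0944]
eef_rot: [0.003, 0.873, 3.051]
force: [-0.1, -0.0, -1.4]
grip_width: 0.0612
```

>>> arm_command(
  deltas=[
    {"translation": [0.03, 0, -0.02], "turn": [0, 0, 0]},
    {"translation": [0.03, 0, -0.02], "turn": [0, 0, 0]},
  ],
)

```text
time_s: 8.78
ee_pos: [0.6759, 0.1115, 0.0934]
eef_rot: [0.003, 0.873, 3.051]
force: [0.3, -0.6, -0.4]
grip_width: 0.0616
```

>>> arm_command(
  deltas=[
    {"translation": [0, 0, 0], "turn": [0, 0, 0]},
    {"translation": [0, 0, 0], "turn": [0, 0, 0]},
    {"translation": [0, 0, 0], "turn": [0, 0, 0]},
    {"translation": [0, 0, 0], "turn": [0, 0, 0]},
    {"translation": [0, 0, 0], "turn": [0, 0, 0]},
    {"translation": [-1, 0, 0], "turn": [0, 0, 0]},
    {"translation": [-2, 0, 0], "turn": [0, 0, 0]},
    {"translation": [-3, 0, 0], "turn": [0, 0, 0]},
    {"translation": [-4, 0, 0], "turn": [0, 0, 0]},
    {"translation": [-4, 0, 0], "turn": [0, 0, 0]},
    {"translation": [-4, 0, 0], "turn": [0, 0, 0]},
  ],
  gripper=90,
)

```text
time_s: 9.7
ee_pos: [0.6908, 0.1006, 0.1641]
eef_rot: [-0.004, 0.896, 3.041]
force: [0.5, 0.0, -0.3]
grip_width: 0.09
```

```bash
python3 log.py
python3 - <<'E'
from go import *
snap('side','s4');snap('scene','c4');snap('wrist','w4')
a=cv2.imread('pics/c4.png');b=cv2.imread('pics/s4.png')
k=np.hstack([cv2.resize(a[120:380,150:410],(400,400)),cv2.resize(b[120:380,150:410],(400,400))]);cv2.imwrite('pics/cs4.png',k)
E
```

```text
5 9.7 [0.0569 1.2406 0.235  0.1352 2.3301 1.7829] [0.6908 0.1006 0.1641] [ 0.5108  0.0021 -0.3322] 0.09003377101301975
[[-0.6215 -0.0967 -0.7774]
 [ 0.0625 -0.9953  0.0738]
 [-0.7809 -0.0028  0.6247]]
```

View pics/cs4.png

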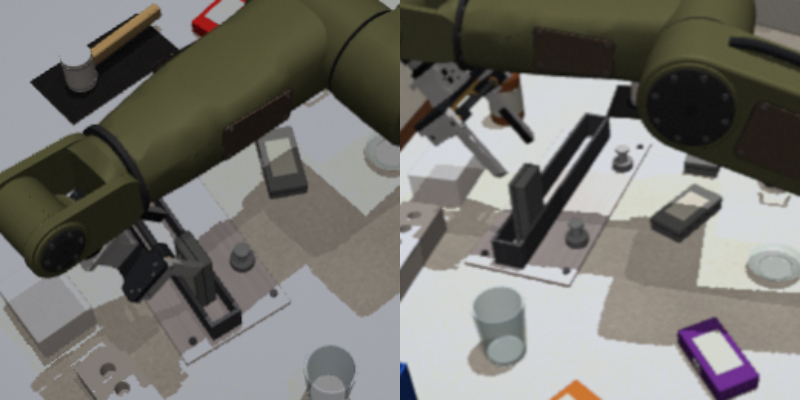

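View pics/w4.png

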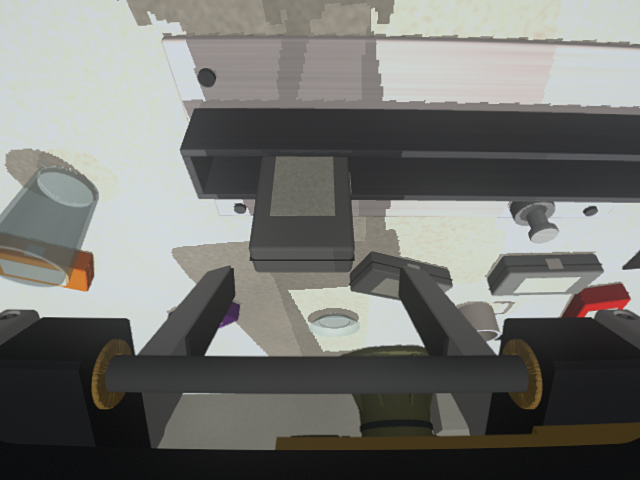

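```bash
python3 kin.py | tail -1
cat > meas.py <<'E'
from ov import *
def meas(cams=('scene','side')):
    M={}
    for n in cams:
        c,im=snap(n)
        for d in models.cut_out('slidebox1',n):
            m=np.array(d['pixels']); ys,xs=np.nonzero(m)
            if len(xs)<200: continue
            p=c.at_z([xs.mean(),ys.mean()],.02)[0]; col=im[m].mean(0)
            if np.ptp(col)>20: continue
            f=fitbox([(c,m)],p[:2]); print(n,round(d['score'],2),f[0],round(f[1],3))
E
python3 - <<'E'
from meas import *
from go import *
meas()
p,Rt=pickpose('B',1,40); pre=p-Rt[:,0]*.1
q=ctrl.get_obs()['qpos']; qs=ik(pre,Rt); print(qs)
W=jpath(q,near(qs,q),6); show(W); print(np.array([w[0] for w in W]))
E
```

```text
[ 1., -0.,  0.]]), 'p': array([0.    , 0.0366, 0.2212, 0.4242, 0.0409, 0.4475, 0.2516])} 7.198722484471692e-16 1.7395928877950162e-07
scene 0.84 [0.428 0.016 4.206] 0.097
side 0.97 [0.428 0.016 1.094] 0.066
side 0.65 [ 0.708  0.022 -1.123] 0.273
[array([ 0.399,  0.732,  1.446, -0.514,  1.689, -2.126])]
from [0.69  0.101 0.161] t 10.05
rows 5.0 tr [1.18, -0.63, 0.28] tu [-7.08, -0.31, 1.27]
rows 5.2 tr [2.48, -0.94, 0.83] tu [-14.32, -1.5, 2.52]
rows 5.4 tr [3.84, -0.94, 1.61] tu [-21.65, -3.77, 3.38]
rows 5.6 tr [5.19, -0.65, 2.57] tu [-28.88, -7.33, 3.31]
rows 5.7 tr [6.49, -0.12, 3.65] tu [32.29, 11.29, -1.28]
rows 5.9 tr [7.73, 0.61, 4.8] tu [23.94, 11.38, 2.33]
[[0.668 0.119 0.143]
 [0.638 0.13  0.126]
 [0.601 0.133 0.112]
 [0.561 0.13  0.101]
 [0.519 0.121 0.092]
 [0.475 0.107 0.086]]
```

Run:
```python
from go import *
q=ctrl.get_obs()['qpos']; p,Rr,o=cur()
up=p+np.array([-.03,0,.13]); 
qu=near(ik(up,Rr),q); print(qu, fk(qu,P)[0])
qh=np.array([0.2,.25,1.4,-.2,1.5,-.3]); print(fk(qh,P))
W=[(up,Rr)]+jpath(qu,qh,4); show(W); print(np.array([w[0] for w in W]))
```

```text
Traceback (most recent call last):
  File "go.py", line 23, in near
    def near(sols,q): return min(sols,key=lambda s:np.abs(s-q).max())
                             ~~~^^^^^^^^^^^^^^^^^^^^^^^^^^^^^^^^^^^^^
ValueError: min() iterable argument is empty
```

Run:
```python
from go import *
q=ctrl.get_obs()['qpos']
qm=q+np.array([0,-.35,.1,0,-.1,0]); qh=np.array([0.25,.25,1.4,-.2,1.5,-.3])
W=jpath(q,qm,1)+jpath(qm,qh,3); show(W); print(np.array([w[0] for w in W]))
p,Rt=pickpose('B',1,40); pre=p-Rt[:,0]*.1; qs=ik(pre,Rt)[0]
W=jpath(qh,qs,3); print(np.array([w[0] for w in W]))
```

```text
from [0.69  0.101 0.161] t 10.05
rows 4.8 tr [-5.98, -0.05, 5.27] tu [-0.29, 3.95, -0.59]
rows 5.6 tr [-4.94, -0.68, 6.18] tu [-7.85, 4.99, 2.17]
rows 6.0 tr [-3.11, -0.71, 7.38] tu [-15.6, 4.62, 5.95]
rows 6.3 tr [-0.61, -0.25, 8.68] tu [-23.37, 2.2, 10.37]
[[0.682 0.103 0.36 ]
 [0.649 0.122 0.354]
 [0.598 0.127 0.338]
 [0.532 0.122 0.309]]
[[0.521 0.12  0.225]
 [0.501 0.115 0.15 ]
 [0.475 0.107 0.086]]
```

>>> arm_command(
  deltas=[
    {"translation": [-2, 0, 1.8], "turn": [-0.1, 1.3, -0.2]},
    {"translation": [-4, 0, 3.5], "turn": [-0.2, 2.6, -0.4]},
    {"translation": [-5.98, -0.05, 5.27], "turn": [-0.29, 3.95, -0.59]},
    {"translation": [-5.98, -0.05, 5.27], "turn": [-0.29, 3.95, -0.59]},
    {"translation": [-4.94, -0.68, 6.18], "turn": [-7.85, 4.99, 2.17]},
    {"translation": [-4.94, -0.68, 6.18], "turn": [-7.85, 4.99, 2.17]},
    {"translation": [-4.94, -0.68, 6.18], "turn": [-7.85, 4.99, 2.17]},
    {"translation": [-4.94, -0.68, 6.18], "turn": [-7.85, 4.99, 2.17]},
    {"translation": [-3.11, -0.71, 7.38], "turn": [-15.6, 4.62, 5.95]},
    {"translation": [-3.11, -0.71, 7.38], "turn": [-15.6, 4.62, 5.95]},
    {"translation": [-3.11, -0.71, 7.38], "turn": [-15.6, 4.62, 5.95]},
    {"translation": [-3.11, -0.71, 7.38], "turn": [-15.6, 4.62, 5.95]},
  ],
  gripper=94,
)

```text
time_s: 11.05
ee_pos: [0.5963, 0.1274, 0.3377]
eef_rot: [-0.547, 1.368, -2.817]
force: [1.1, -0.4, 1.1]
grip_width: 0.0941
```

Run:
```python
from go import *
q=ctrl.get_obs()['qpos']; print(q)
p,Rt=pickpose('B',1,40); pre=p-Rt[:,0]*.1; qs=ik(pre,Rt)[0]; qh=np.array([0.25,.25,1.4,-.2,1.5,-.6])
W=jpath(q,qh,1)+jpath(qh,qs,3);show(W); print(np.array([w[0] for w in W]))
```

```text
[ 0.164  0.518  0.975 -0.034  1.85   0.857]
from [0.596 0.127 0.338] t 11.05
rows 12.5 tr [1.61, -1.68, 1.57] tu [-17.58, -1.88, 2.83]
rows 5.2 tr [5.01, -1.61, 1.33] tu [-24.05, -4.12, -0.83]
rows 5.3 tr [8.1, -1.78, 1.49] tu [-30.1, -5.03, -6.05]
rows 5.3 tr [10.83, -2.07, 1.94] tu [32.03, 3.51, 11.88]
[[0.532 0.122 0.309]
 [0.521 0.12  0.225]
 [0.501 0.115 0.15 ]
 [0.475 0.107 0.086]]
```

>>> arm_command(
  deltas=[
    {"translation": [1.61, -1.68, 1.57], "turn": [-17.58, -1.88, 2.83]},
    {"translation": [1.61, -1.68, 1.57], "turn": [-17.58, -1.88, 2.83]},
    {"translation": [1.61, -1.68, 1.57], "turn": [-17.58, -1.88, 2.83]},
    {"translation": [1.61, -1.68, 1.57], "turn": [-17.58, -1.88, 2.83]},
    {"translation": [1.61, -1.68, 1.57], "turn": [-17.58, -1.88, 2.83]},
    {"translation": [1.61, -1.68, 1.57], "turn": [-17.58, -1.88, 2.83]},
    {"translation": [1.61, -1.68, 1.57], "turn": [-17.58, -1.88, 2.83]},
    {"translation": [1.61, -1.68, 1.57], "turn": [-17.58, -1.88, 2.83]},
    {"translation": [1.61, -1.68, 1.57], "turn": [-17.58, -1.88, 2.83]},
    {"translation": [1.61, -1.68, 1.57], "turn": [-17.58, -1.88, 2.83]},
    {"translation": [1.61, -1.68, 1.57], "turn": [-17.58, -1.88, 2.83]},
    {"translation": [1.61, -1.68, 1.57], "turn": [-17.58, -1.88, 2.83]},
  ],
)

```text
time_s: 12.05
ee_pos: [0.5337, 0.1226, 0.3098]
eef_rot: [-0.637, 1.37, -1.425]
force: [0.7, 0.1, -0.2]
grip_width: 0.094
```

Run:
```python
from go import *
q=ctrl.get_obs()['qpos']; print(q)
p,Rt=pickpose('B',1,40); pre=p-Rt[:,0]*.1; qs=ik(pre,Rt)[0]
W=jpath(q,qs,3);show(W); print(np.array([w[0] for w in W]))
```

```text
[ 0.25   0.261  1.385 -0.2    1.517 -0.52 ]
from [0.534 0.123 0.31 ] t 12.05
rows 5.4 tr [3.32, 0.01, -0.82] tu [-7.19, 0.88, -2.69]
rows 5.4 tr [6.26, -0.38, -1.73] tu [-14.29, 3.09, -5.04]
rows 5.5 tr [8.82, -1.05, -2.64] tu [-21.04, 6.77, -6.79]
[[0.522 0.121 0.225]
 [0.501 0.115 0.151]
 [0.475 0.107 0.086]]
```

>>> arm_command(
  deltas=[
    {"translation": [1.2, 0, -0.3], "turn": [-7.19, 0.88, -2.69]},
    {"translation": [2.2, 0, -0.5], "turn": [-7.19, 0.88, -2.69]},
    {"translation": [3.32, 0.01, -0.82], "turn": [-7.19, 0.88, -2.69]},
    {"translation": [3.32, 0.01, -0.82], "turn": [-7.19, 0.88, -2.69]},
    {"translation": [3.32, 0.01, -0.82], "turn": [-7.19, 0.88, -2.69]},
    {"translation": [4.2, -0.1, -1.1], "turn": [-14.29, 3.09, -5.04]},
    {"translation": [5, -0.2, -1.3], "turn": [-14.29, 3.09, -5.04]},
    {"translation": [5.5, -0.3, -1.5], "turn": [-14.29, 3.09, -5.04]},
    {"translation": [6.26, -0.38, -1.73], "turn": [-14.29, 3.09, -5.04]},
    {"translation": [6.26, -0.38, -1.73], "turn": [-14.29, 3.09, -5.04]},
    {"translation": [6.26, -0.38, -1.73], "turn": [-14.29, 3.09, -5.04]},
    {"translation": [6.26, -0.38, -1.73], "turn": [-14.29, 3.09, -5.04]},
  ],
)

```text
time_s: 13.05
ee_pos: [0.5008, 0.1157, 0.1496]
eef_rot: [-2.508, 0.936, -2.062]
force: [0.3, -0.4, 0.5]
grip_width: 0.0935
```

Run:
```python
from go import *
q=ctrl.get_obs()['qpos']; print(q)
p,Rt=pickpose('B',1,40); pre=p-Rt[:,0]*.09
show([(pre,Rt)])
```

```text
[ 0.35   0.578  1.424 -0.407  1.635 -1.59 ]
from [0.501 0.116 0.15 ] t 13.05
rows 5.5 tr [2.91, 1.04, 0.18] tu [-7.3, 2.61, -0.94]
```

>>> arm_command(
  deltas=[
    {"translation": [1, 0.3, 0.06], "turn": [-7.3, 2.61, -0.94]},
    {"translation": [1.5, 0.5, 0.1], "turn": [-7.3, 2.61, -0.94]},
    {"translation": [2, 0.7, 0.12], "turn": [-7.3, 2.61, -0.94]},
    {"translation": [2.4, 0.85, 0.15], "turn": [-7.3, 2.61, -0.94]},
    {"translation": [2.91, 1.04, 0.18], "turn": [-7.3, 2.61, -0.94]},
    {"translation": [2.91, 1.04, 0.18], "turn": [-7.3, 2.61, -0.94]},
    {"translation": [2.91, 1.04, 0.18], "turn": [-7.3, 2.61, -0.94]},
    {"translation": [2.91, 1.04, 0.18], "turn": [-7.3, 2.61, -0.94]},
  ],
)

```text
time_s: 13.72
ee_pos: [0.4723, 0.0997, 0.0808]
eef_rot: [-3.132, 0.703, -2.053]
force: [0.4, 0.1, 0.6]
grip_width: 0.0938
```

Run:
```python
from ov import *
from go import *
c,im=snap('wrist')
im=draw(c,im,boxsegs(*BOX['B']),(0,255,0)); cv2.imwrite('pics/w5.png',im[:,:,::-1])
show([pickpose('B',1,40)])
```

```text
from [0.472 0.1   0.081] t 13.77
rows 2.2 tr [3.64, 0.04, 0.01] tu [-0.13, 0.06, -0.01]
```

View pics/w5.png

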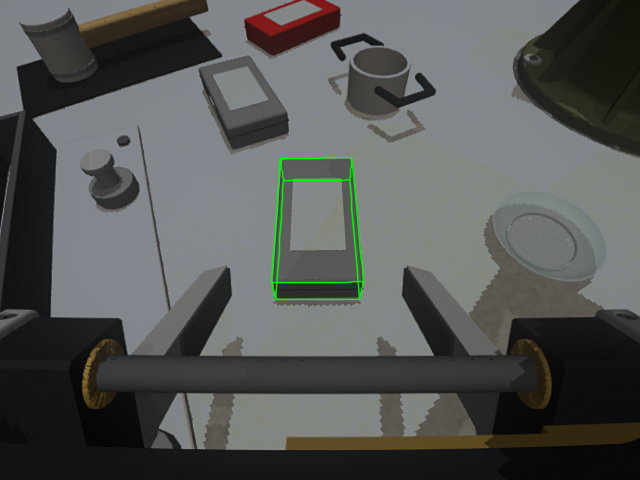

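Box B is centred between the jaws at (320,225); the fit agrees with the picture. Advance and grip.

>>> arm_command(
  deltas=[
    {"translation": [1.2, 0.04, 0], "turn": [-0.13, 0.06, 0]},
    {"translation": [2.4, 0.04, 0], "turn": [-0.13, 0.06, 0]},
    {"translation": [3.2, 0.04, 0.01], "turn": [-0.13, 0.06, 0]},
    {"translation": [3.64, 0.04, 0.01], "turn": [-0.13, 0.06, 0]},
    {"translation": [3.64, 0.04, 0.01], "turn": [-0.13, 0.06, 0]},
  ],
)

```text
time_s: 14.18
ee_pos: [0.4384, 0.0375, 0.0213]
eef_rot: [3.136, 0.696, -2.055]
force: [-0.2, 0.3, -0.1]
grip_width: 0.0938
```

>>> arm_command(
  deltas=[
    {"translation": [0, 0, 0], "turn": [0, 0, 0]},
    {"translation": [0, 0, 0], "turn": [0, 0, 0]},
    {"translation": [0, 0, 0], "turn": [0, 0, 0]},
    {"translation": [0, 0, 0], "turn": [0, 0, 0]},
    {"translation": [0, 0, 0], "turn": [0, 0, 0]},
    {"translation": [0, 0, 0], "turn": [0, 0, 0]},
    {"translation": [0, 0, 0], "turn": [0, 0, 0]},
    {"translation": [0, 0, 0], "turn": [0, 0, 0]},
  ],
  gripper=40,
  force=35,
)

```text
time_s: 14.85
ee_pos: [0.4393, 0.0388, 0.022]
eef_rot: [3.137, 0.697, -2.052]
force: [1.4, 3.2, 4.2]
grip_width: 0.0621
```

Run:
```python
from go import *
p,Rr,o=cur(); q=o['qpos']; print(p,o['grip_width'],o['force'],q)
up=p+Z*.13
qu=near(ik(up,Rr),q); print(qu); show([(up,Rr)])
qp=ik(*placepose(0,40,.175,dx=.008))[0]; W=jpath(qu,qp,6); print(np.array([w[0] for w in W]))
```

```text
[0.439 0.039 0.022] 0.062089017158895934 [1.387 3.167 4.228] [ 0.313  0.742  1.633 -0.569  1.489 -2.085]
[ 0.313  0.524  1.614 -0.572  1.688 -2.213]
from [0.439 0.039 0.022] t 14.85
rows 3.1 tr [-3.34, 0.02, -3.99] tu [0.0, 0.0, 0.0]
[[0.482 0.046 0.155]
 [0.525 0.049 0.158]
 [0.566 0.046 0.161]
 [0.605 0.038 0.164]
 [0.638 0.023 0.169]
 [0.665 0.002 0.175]]
```

>>> arm_command(
  deltas=[
    {"translation": [-1.1, 0, -1.33], "turn": [0, 0, 0]},
    {"translation": [-2.2, 0, -2.66], "turn": [0, 0, 0]},
    {"translation": [-3.34, 0.02, -3.99], "turn": [0, 0, 0]},
    {"translation": [-4.6, 0.02, -5.5], "turn": [0, 0, 0]},
    {"translation": [-4.6, 0.02, -5.5], "turn": [0, 0, 0]},
    {"translation": [-4.6, 0.02, -5.5], "turn": [0, 0, 0]},
  ],
)

```text
time_s: 15.35
ee_pos: [0.4401, 0.0387, 0.2035]
eef_rot: [3.141, 0.7, -2.05]
force: [-0.1, -0.4, -2.4]
grip_width: 0.0619
```

Run:
```python
from go import *
p,Rr,o=cur(); q=o['qpos']; print(p,o['grip_width'],o['force'],q)
s=ik(*placepose(0,40,.205,dx=.008)); print(s)
W=jpath(q,s[0],6); print(np.array([w[0] for w in W])); show(W)
```

```text
[0.44  0.039 0.204] 0.061893209617617 [-0.143 -0.381 -2.382] [ 0.313  0.453  1.582 -0.58   1.77  -2.267]
[array([-0.06 ,  1.094,  0.427,  0.028,  2.319,  1.614])]
[[0.483 0.047 0.205]
 [0.526 0.05  0.206]
 [0.568 0.048 0.206]
 [0.606 0.039 0.205]
 [0.639 0.023 0.205]
 [0.665 0.002 0.205]]
from [0.44  0.039 0.204] t 15.35
rows 5.8 tr [-0.87, -1.39, 0.65] tu [8.07, -0.12, 1.78]
rows 5.7 tr [-1.58, -2.86, 1.22] tu [15.89, 0.85, 3.65]
rows 5.5 tr [-2.09, -4.37, 1.65] tu [23.34, 3.05, 5.31]
rows 5.4 tr [-2.38, -5.89, 1.91] tu [30.24, 6.69, 6.34]
rows 5.3 tr [-2.43, -7.35, 1.96] tu [-31.19, -10.37, -5.24]
rows 5.1 tr [-2.21, -8.68, 1.78] tu [-24.02, -11.45, -2.08]
```

>>> arm_command(
  deltas=[
    {"translation": [-0.87, -1.39, 0.65], "turn": [8.07, -0.12, 1.78]},
    {"translation": [-0.87, -1.39, 0.65], "turn": [8.07, -0.12, 1.78]},
    {"translation": [-0.87, -1.39, 0.65], "turn": [8.07, -0.12, 1.78]},
    {"translation": [-0.87, -1.39, 0.65], "turn": [8.07, -0.12, 1.78]},
    {"translation": [-0.87, -1.39, 0.65], "turn": [8.07, -0.12, 1.78]},
    {"translation": [-0.87, -1.39, 0.65], "turn": [8.07, -0.12, 1.78]},
    {"translation": [-1.58, -2.86, 1.22], "turn": [15.89, 0.85, 3.65]},
    {"translation": [-1.58, -2.86, 1.22], "turn": [15.89, 0.85, 3.65]},
    {"translation": [-1.58, -2.86, 1.22], "turn": [15.89, 0.85, 3.65]},
    {"translation": [-1.58, -2.86, 1.22], "turn": [15.89, 0.85, 3.65]},
    {"translation": [-1.58, -2.86, 1.22], "turn": [15.89, 0.85, 3.65]},
    {"translation": [-1.58, -2.86, 1.22], "turn": [15.89, 0.85, 3.65]},
  ],
)

```text
time_s: 16.35
ee_pos: [0.5254, 0.0495, 0.1996]
eef_rot: [-2.013, 0.793, -2.446]
force: [-0.6, -0.0, -2.0]
grip_width: 0.062
```

```bash
cat > nxt.py <<'E'
from go import *
import sys
def nxt(slot,z,n,dx=.008):
    p,Rr,o=cur(); q=o['qpos']; print(p,o['grip_width'],q)
    s=ik(*placepose(slot,40,z,dx=dx))
    W=jpath(q,s[0],n); show(W)
if __name__=='__main__': nxt(float(sys.argv[1]),float(sys.argv[2]),int(sys.argv[3]),float(sys.argv[4]) if len(sys.argv)>4 else .008)
E
python3 nxt.py 0 .205 4
```

```text
[0.525 0.05  0.2  ] 0.0619685295868051 [ 0.188  0.675  1.201 -0.376  1.951 -0.965]
from [0.525 0.05  0.2  ] t 16.35
rows 5.5 tr [-0.89, 0.27, 1.39] tu [7.71, 1.51, 0.74]
rows 5.4 tr [-1.6, 0.32, 2.8] tu [15.17, 3.43, 0.56]
rows 5.2 tr [-2.08, 0.13, 4.17] tu [22.3, 5.5, -0.73]
rows 5.1 tr [-2.31, -0.31, 5.44] tu [29.0, 7.4, -3.33]
```

>>> arm_command(
  deltas=[
    {"translation": [-0.89, 0.27, 1.39], "turn": [7.71, 1.51, 0.74]},
    {"translation": [-0.89, 0.27, 1.39], "turn": [7.71, 1.51, 0.74]},
    {"translation": [-0.89, 0.27, 1.39], "turn": [7.71, 1.51, 0.74]},
    {"translation": [-0.89, 0.27, 1.39], "turn": [7.71, 1.51, 0.74]},
    {"translation": [-0.89, 0.27, 1.39], "turn": [7.71, 1.51, 0.74]},
    {"translation": [-0.89, 0.27, 1.39], "turn": [7.71, 1.51, 0.74]},
    {"translation": [-1.6, 0.32, 2.8], "turn": [15.17, 3.43, 0.56]},
    {"translation": [-1.6, 0.32, 2.8], "turn": [15.17, 3.43, 0.56]},
    {"translation": [-1.6, 0.32, 2.8], "turn": [15.17, 3.43, 0.56]},
    {"translation": [-1.6, 0.32, 2.8], "turn": [15.17, 3.43, 0.56]},
    {"translation": [-1.6, 0.32, 2.8], "turn": [15.17, 3.43, 0.56]},
    {"translation": [-1.6, 0.32, 2.8], "turn": [15.17, 3.43, 0.56]},
  ],
)

```text
time_s: 17.35
ee_pos: [0.6058, 0.0389, 0.2016]
eef_rot: [-0.98, 0.858, -2.852]
force: [0.3, -0.2, -1.7]
grip_width: 0.0617
```

```bash
python3 nxt.py 0 .205 2
```

```text
[0.606 0.039 0.202] 0.0617349788088681 [ 0.064  0.887  0.811 -0.174  2.137  0.326]
from [0.606 0.039 0.202] t 17.35
rows 5.2 tr [-0.77, 1.2, 0.37] tu [7.36, 1.12, -1.0]
rows 5.1 tr [-1.32, 2.27, 1.01] tu [14.49, 1.58, -2.58]
```

>>> arm_command(
  deltas=[
    {"translation": [-0.77, 1.2, 0.37], "turn": [7.36, 1.12, -1]},
    {"translation": [-0.77, 1.2, 0.37], "turn": [7.36, 1.12, -1]},
    {"translation": [-0.77, 1.2, 0.37], "turn": [7.36, 1.12, -1]},
    {"translation": [-0.77, 1.2, 0.37], "turn": [7.36, 1.12, -1]},
    {"translation": [-0.77, 1.2, 0.37], "turn": [7.36, 1.12, -1]},
    {"translation": [-1.32, 2.27, 1.01], "turn": [14.49, 1.58, -2.58]},
    {"translation": [-1.32, 2.27, 1.01], "turn": [14.49, 1.58, -2.58]},
    {"translation": [-1.32, 2.27, 1.01], "turn": [14.49, 1.58, -2.58]},
    {"translation": [-1.32, 2.27, 1.01], "turn": [14.49, 1.58, -2.58]},
    {"translation": [-1.32, 2.27, 1.01], "turn": [14.49, 1.58, -2.58]},
    {"translation": [-1.32, 2.27, 1.01], "turn": [14.49, 1.58, -2.58]},
    {"translation": [-1.32, 2.27, 1.01], "turn": [14.49, 1.58, -2.58]},
  ],
)

```text
time_s: 18.35
ee_pos: [0.6658, 0.0019, 0.2052]
eef_rot: [-0.002, 0.872, 3.05]
force: [0.5, -0.3, -2.1]
grip_width: 0.062
```

```bash
cat > chk.py <<'E'
from ov import *
from go import *
import sys
p,Rr,o=cur(); s,c,u,w=heldsegs(p,Rr,40); print('box c',c,'u',u,'carrier xy',(c-CO)@cx,(c-CO)@cy,'grip',o['grip_width'],o['force'])
out=[]
for n in('scene','side'):
    cc,im=snap(n); im=draw(cc,im[:,:,::-1],s,(0,255,0)); im=draw(cc,im,carr(CO,CY),(0,0,255))
    px=cc.proj(c)[0]; x0,y0=int(px[0])-70,int(px[1])-80
    out.append(cv2.resize(im[max(0,y0):y0+160,max(0,x0):x0+140],(400,480)))
cv2.imwrite(f'pics/{sys.argv[1]}.png',np.hstack(out))
slot=float(sys.argv[2])
show([placepose(slot,40,z,dx=.008) for z in(.165,.125,.105,.094)])
E
python3 chk.py ch6 0
```

```text
box c [0.658 0.003 0.18 ] u [ 0.001 -0.001  1.   ] carrier xy 0.0006179663888174644 0.00010917006824318798 grip 0.06196252235013155 [ 0.528 -0.303 -2.149]
from [0.666 0.002 0.206] t 18.45
rows 1.0 tr [1.27, 0.03, -1.05] tu [0.13, 0.0, -0.02]
rows 1.0 tr [2.5, 0.04, -2.08] tu [0.13, 0.0, -0.02]
rows 0.5 tr [3.11, 0.05, -2.59] tu [0.13, 0.0, -0.02]
rows 0.3 tr [3.45, 0.05, -2.88] tu [0.13, 0.0, -0.02]
```

View pics/ch6.png

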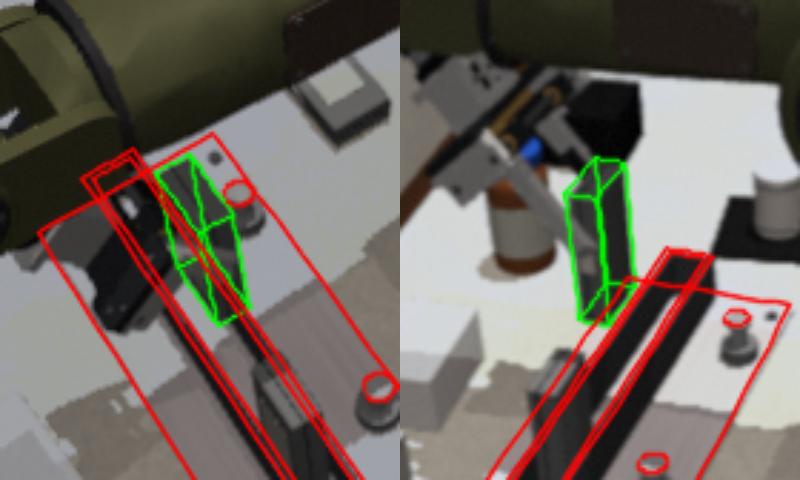

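>>> arm_command(
  deltas=[
    {"translation": [0.6, 0.03, -0.5], "turn": [0.13, 0, 0]},
    {"translation": [1.27, 0.03, -1.05], "turn": [0.13, 0, 0]},
    {"translation": [1.27, 0.03, -1.05], "turn": [0.13, 0, 0]},
    {"translation": [1.7, 0.04, -1.4], "turn": [0.13, 0, 0]},
    {"translation": [2.1, 0.04, -1.75], "turn": [0.13, 0, 0]},
    {"translation": [2.5, 0.04, -2.08], "turn": [0.13, 0, 0]},
    {"translation": [2.5, 0.04, -2.08], "turn": [0.13, 0, 0]},
  ],
)

```text
time_s: 19.03
ee_pos: [0.665, 0.0021, 0.1238]
eef_rot: [0.004, 0.871, 3.053]
force: [-0.4, -0.3, -3.0]
grip_width: 0.0614
```

Run:
```python
from go import *
p,Rr,o=cur(); print(p,o['grip_width'],o['force'],(p-CO)@cx,(p-CO)@cy); show([placepose(0,40,.105,dx=.008),placepose(0,40,.0935,dx=.008)])
```

```text
[0.665 0.002 0.124] 0.0614462027815253 [-0.389 -0.3   -3.001] 0.00752702935232424 0.00020298820917769863
from [0.665 0.002 0.124] t 19.03
rows 0.5 tr [0.56, 0.01, -0.5] tu [-0.02, 0.02, -0.02]
rows 0.3 tr [0.92, 0.0, -0.8] tu [-0.02, 0.02, -0.02]
```

>>> arm_command(
  deltas=[
    {"translation": [0.3, 0, -0.25], "turn": [0, 0, 0]},
    {"translation": [0.56, 0, -0.5], "turn": [0, 0, 0]},
    {"translation": [0.76, 0, -0.66], "turn": [0, 0, 0]},
    {"translation": [0.86, 0, -0.75], "turn": [0, 0, 0]},
    {"translation": [0.92, 0, -0.8], "turn": [0, 0, 0]},
    {"translation": [0.92, 0, -0.8], "turn": [0, 0, 0]},
    {"translation": [0.92, 0, -0.8], "turn": [0, 0, 0]},
  ],
)

```text
time_s: 19.62
ee_pos: [0.6665, 0.0018, 0.097]
eef_rot: [0.005, 0.876, 3.052]
force: [-1.3, 0.3, -2.1]
grip_width: 0.062
```

>>> arm_command(
  deltas=[
    {"translation": [0, 0, 0], "turn": [0, 0, 0]},
    {"translation": [0, 0, 0], "turn": [0, 0, 0]},
    {"translation": [0, 0, 0], "turn": [0, 0, 0]},
    {"translation": [0, 0, 0], "turn": [0, 0, 0]},
    {"translation": [0, 0, 0], "turn": [0, 0, 0]},
    {"translation": [-0.8, 0, 0.4], "turn": [0, 0, 0]},
    {"translation": [-1.6, 0, 1], "turn": [0, 0, 0]},
    {"translation": [-2.4, 0, 1.6], "turn": [0, 0, 0]},
    {"translation": [-3, 0, 2.3], "turn": [0, 0, 0]},
    {"translation": [-3, 0, 2.3], "turn": [0, 0, 0]},
    {"translation": [-3, 0, 2.3], "turn": [0, 0, 0]},
  ],
  gripper=90,
)

```text
time_s: 20.53
ee_pos: [0.6706, 0.0017, 0.1923]
eef_rot: [0.005, 0.878, 3.052]
force: [-0.4, 0.2, -2.1]
grip_width: 0.0902
```

Run:
```python
from go import *
snap('side','s7');snap('scene','c7')
a=cv2.imread('pics/c7.png');b=cv2.imread('pics/s7.png')
k=np.hstack([cv2.resize(a[120:380,150:410],(400,400)),cv2.resize(b[120:380,150:410],(400,400))]);cv2.imwrite('pics/cs7.png',k)
from meas import meas; meas()
q=ctrl.get_obs()['qpos']; print(q,cur()[0])
p,Rt=pickpose('C',-1,40); pre=p-Rt[:,0]*.09; qs=ik(pre,Rt)[0]
qh=np.array([-.4,.35,1.35,.2,1.5,.4]); print(fk(qh,P)[0])
qm=q+np.array([0,-.35,.1,0,-.1,0])
W=jpath(q,qm,1)+jpath(qm,qh,3)+jpath(qh,qs,3);show(W); print(np.array([w[0] for w in W]))
```

```text
scene 0.84 [ 0.637 -0.03   1.143] 0.656
scene 0.65 [0.652 0.082 1.085] 0.456
scene 0.64 [ 0.423 -0.143  1.503] 0.532
side 0.88 [ 0.423 -0.169  1.525] 0.104
side 0.82 [0.708 0.022 2.011] 0.281
side 0.74 [ 0.694 -0.094  1.964] 0.339
[-0.059  1.119  0.413  0.026  2.306  1.616] [0.67  0.002 0.19 ]
[ 0.559 -0.142  0.275]
from [0.67  0.002 0.19 ] t 20.83
rows 4.5 tr [-5.27, 0.03, 5.4] tu [-0.06, 4.01, -0.14]
rows 2.8 tr [-4.08, 2.37, 4.92] tu [-3.82, 5.31, -0.3]
rows 2.6 tr [-2.32, 4.44, 4.87] tu [-7.18, 6.91, 0.1]
rows 2.4 tr [-0.09, 6.16, 5.17] tu [-10.07, 8.56, 1.22]
rows 2.7 tr [3.22, 8.42, 4.26] tu [-13.84, 8.64, -0.17]
rows 2.8 tr [6.38, 10.18, 3.97] tu [-17.28, 10.35, -1.44]
rows 3.0 tr [9.25, 11.47, 4.13] tu [-20.03, 13.64, -1.79]
[[ 0.651  0.003  0.378]
 [ 0.636 -0.054  0.347]
 [ 0.604 -0.103  0.313]
 [ 0.559 -0.142  0.275]
 [ 0.518 -0.195  0.197]
 [ 0.469 -0.235  0.132]
 [ 0.417 -0.263  0.08 ]]
```

View pics/cs7.png

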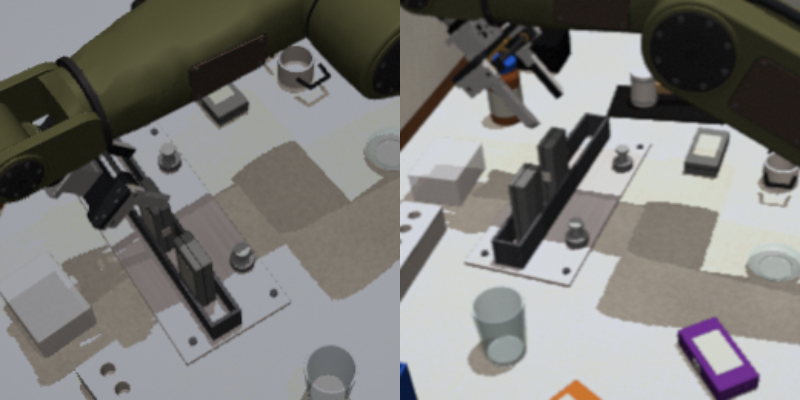

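>>> arm_command(
  deltas=[
    {"translation": [-2, 0, 1.8], "turn": [0, 1.3, 0]},
    {"translation": [-4, 0, 3.6], "turn": [0, 2.6, -0.1]},
    {"translation": [-5.27, 0.03, 5.4], "turn": [-0.06, 4.01, -0.14]},
    {"translation": [-5.27, 0.03, 5.4], "turn": [-0.06, 4.01, -0.14]},
    {"translation": [-4.08, 2.37, 4.92], "turn": [-3.82, 5.31, -0.3]},
    {"translation": [-4.08, 2.37, 4.92], "turn": [-3.82, 5.31, -0.3]},
    {"translation": [-4.08, 2.37, 4.92], "turn": [-3.82, 5.31, -0.3]},
    {"translation": [-2.32, 4.44, 4.87], "turn": [-7.18, 6.91, 0.1]},
    {"translation": [-2.32, 4.44, 4.87], "turn": [-7.18, 6.91, 0.1]},
    {"translation": [-0.09, 6.16, 5.17], "turn": [-10.07, 8.56, 1.22]},
    {"translation": [-0.09, 6.16, 5.17], "turn": [-10.07, 8.56, 1.22]},
    {"translation": [-0.09, 6.16, 5.17], "turn": [-10.07, 8.56, 1.22]},
  ],
  gripper=94,
)

```text
time_s: 21.83
ee_pos: [0.5551, -0.1443, 0.2727]
eef_rot: [-2.4, 1.366, 1.48]
force: [1.1, -0.6, 0.0]
grip_width: 0.094
```

```bash
python3 - <<'E'
from go import *
q=ctrl.get_obs()['qpos']; print(q)
BOX['C']=(.4225,-.169,1.525)
p,Rt=pickpose('C',-1,40); pre=p-Rt[:,0]*.09; qs=ik(pre,Rt)[0]
W=jpath(q,qs,3);show(W); print(np.array([w[0] for w in W]))
E
sed -i "s/'C':(.4216,-.169,1.52)/'C':(.4225,-.169,1.525)/" plan.py
```

```text
[-0.404  0.349  1.357  0.195  1.501  0.409]
from [ 0.555 -0.144  0.273] t 21.83
rows 2.8 tr [2.55, 0.86, 2.98] tu [-3.07, 1.22, -2.22]
rows 2.8 tr [4.72, 1.06, 5.8] tu [-5.97, 3.81, -3.45]
rows 3.0 tr [6.49, 0.81, 8.32] tu [-8.62, 7.21, -3.1]
[[ 0.516 -0.196  0.196]
 [ 0.468 -0.235  0.132]
 [ 0.418 -0.263  0.08 ]]
```

>>> arm_command(
  deltas=[
    {"translation": [2.55, 0.86, 2.98], "turn": [-3.07, 1.22, -2.22]},
    {"translation": [2.55, 0.86, 2.98], "turn": [-3.07, 1.22, -2.22]},
    {"translation": [2.55, 0.86, 2.98], "turn": [-3.07, 1.22, -2.22]},
    {"translation": [4.72, 1.06, 5.8], "turn": [-5.97, 3.81, -3.45]},
    {"translation": [4.72, 1.06, 5.8], "turn": [-5.97, 3.81, -3.45]},
    {"translation": [4.72, 1.06, 5.8], "turn": [-5.97, 3.81, -3.45]},
    {"translation": [6.49, 0.81, 8.32], "turn": [-8.62, 7.21, -3.1]},
    {"translation": [6.49, 0.81, 8.32], "turn": [-8.62, 7.21, -3.1]},
    {"translation": [6.49, 0.81, 8.32], "turn": [-8.62, 7.21, -3.1]},
    {"translation": [6.49, 0.81, 8.32], "turn": [-8.62, 7.21, -3.1]},
    {"translation": [6.49, 0.81, 8.32], "turn": [-8.62, 7.21, -3.1]},
  ],
)

```text
time_s: 22.75
ee_pos: [0.4217, -0.2613, 0.0827]
eef_rot: [-3.139, 0.701, 1.522]
force: [1.5, 0.5, -0.8]
grip_width: 0.0942
```

Run:
```python
from ov import *
from go import *
c,im=snap('wrist')
im=draw(c,im,boxsegs(*BOX['C']),(0,255,0)); cv2.imwrite('pics/w8.png',im[:,:,::-1])
print(cur()[0]);show([pickpose('C',-1,40)])
```

```text
[ 0.422 -0.261  0.083]
from [ 0.422 -0.261  0.083] t 22.8
rows 2.2 tr [3.63, -0.17, 0.15] tu [-0.04, 0.05, -0.02]
```

View pics/w8.png

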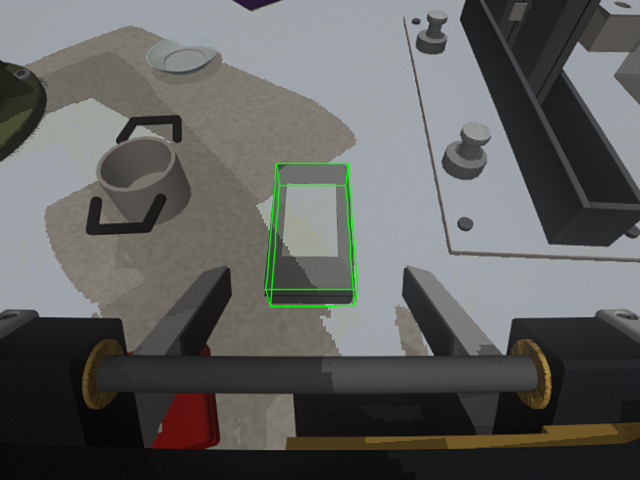

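>>> arm_command(
  deltas=[
    {"translation": [1.2, -0.15, 0.15], "turn": [0, 0, 0]},
    {"translation": [2.4, -0.17, 0.15], "turn": [0, 0, 0]},
    {"translation": [3.2, -0.17, 0.15], "turn": [0, 0, 0]},
    {"translation": [3.63, -0.17, 0.15], "turn": [0, 0, 0]},
    {"translation": [3.63, -0.17, 0.15], "turn": [0, 0, 0]},
  ],
)

```text
time_s: 23.22
ee_pos: [0.4213, -0.1919, 0.0219]
eef_rot: [-3.141, 0.701, 1.526]
force: [0.7, -0.7, 0.3]
grip_width: 0.094
```

>>> arm_command(
  deltas=[
    {"translation": [0, 0, 0], "turn": [0, 0, 0]},
    {"translation": [0, 0, 0], "turn": [0, 0, 0]},
    {"translation": [0, 0, 0], "turn": [0, 0, 0]},
    {"translation": [0, 0, 0], "turn": [0, 0, 0]},
    {"translation": [0, 0, 0], "turn": [0, 0, 0]},
    {"translation": [0, 0, 0], "turn": [0, 0, 0]},
    {"translation": [0, 0, 0], "turn": [0, 0, 0]},
    {"translation": [0, 0, 0], "turn": [0, 0, 0]},
  ],
  gripper=40,
  force=35,
)

```text
time_s: 23.88
ee_pos: [0.4209, -0.1941, 0.0222]
eef_rot: [3.139, 0.7, 1.521]
force: [-0.4, -3.4, 4.6]
grip_width: 0.0615
```

Run:
```python
from go import *
p,Rr,o=cur(); q=o['qpos']; print(p,o['grip_width'],o['force'],q)
up=p+Z*.18; show([(up,Rr)])
```

```text
[ 0.421 -0.194  0.022] 0.0615111412945435 [-0.437 -3.365  4.576] [-0.819  0.733  1.647  0.585  1.472 -1.052]
from [ 0.421 -0.194  0.022] t 23.88
rows 4.3 tr [-4.64, 0.01, -5.51] tu [0.0, 0.0, 0.0]
```

>>> arm_command(
  deltas=[
    {"translation": [-1.1, 0, -1.33], "turn": [0, 0, 0]},
    {"translation": [-2.2, 0, -2.66], "turn": [0, 0, 0]},
    {"translation": [-3.3, 0, -3.95], "turn": [0, 0, 0]},
    {"translation": [-4.64, 0, -5.51], "turn": [0, 0, 0]},
    {"translation": [-4.64, 0, -5.51], "turn": [0, 0, 0]},
    {"translation": [-4.64, 0, -5.51], "turn": [0, 0, 0]},
  ],
)

```text
time_s: 24.38
ee_pos: [0.4212, -0.1944, 0.2045]
eef_rot: [3.134, 0.703, 1.518]
force: [0.4, 0.2, -2.1]
grip_width: 0.0615
```

```bash
python3 nxt.py -.11 .205 4
```

```text
[ 0.421 -0.194  0.204] 0.06149875127198864 [-0.819  0.442  1.595  0.593  1.754 -0.864]
from [ 0.421 -0.194  0.204] t 24.38
rows 4.3 tr [-0.17, 2.31, 0.15] tu [5.11, -2.01, -2.64]
rows 4.4 tr [0.21, 4.82, -0.12] tu [10.31, -5.56, -3.63]
rows 4.6 tr [1.26, 7.24, -0.99] tu [15.37, -9.79, -2.31]
rows 4.8 tr [3.0, 9.19, -2.51] tu [20.06, -13.62, 1.65]
```

>>> arm_command(
  deltas=[
    {"translation": [-0.17, 2.31, 0.15], "turn": [5.11, -2.01, -2.64]},
    {"translation": [-0.17, 2.31, 0.15], "turn": [5.11, -2.01, -2.64]},
    {"translation": [-0.17, 2.31, 0.15], "turn": [5.11, -2.01, -2.64]},
    {"translation": [-0.17, 2.31, 0.15], "turn": [5.11, -2.01, -2.64]},
    {"translation": [0.21, 4.82, -0.12], "turn": [10.31, -5.56, -3.63]},
    {"translation": [0.21, 4.82, -0.12], "turn": [10.31, -5.56, -3.63]},
    {"translation": [0.21, 4.82, -0.12], "turn": [10.31, -5.56, -3.63]},
    {"translation": [0.21, 4.82, -0.12], "turn": [10.31, -5.56, -3.63]},
    {"translation": [0.21, 4.82, -0.12], "turn": [10.31, -5.56, -3.63]},
    {"translation": [1.26, 7.24, -0.99], "turn": [15.37, -9.79, -2.31]},
    {"translation": [1.26, 7.24, -0.99], "turn": [15.37, -9.79, -2.31]},
    {"translation": [1.26, 7.24, -0.99], "turn": [15.37, -9.79, -2.31]},
  ],
)

```text
time_s: 25.38
ee_pos: [0.6056, -0.1593, 0.1967]
eef_rot: [-1.13, 0.89, 2.547]
force: [-1.2, -0.7, -1.8]
grip_width: 0.0613
```

```bash
python3 nxt.py -.11 .205 1
```

```text
[ 0.606 -0.159  0.197] 0.06130282555237096 [-0.372  0.914  0.763  0.165  2.128  0.703]
from [ 0.606 -0.159  0.197] t 25.38
rows 6.4 tr [-0.57, -1.05, -2.63] tu [8.39, -2.16, 3.04]
```

>>> arm_command(
  deltas=[
    {"translation": [-0.57, -1.05, -2.63], "turn": [8.39, -2.16, 3.04]},
    {"translation": [-0.57, -1.05, -2.63], "turn": [8.39, -2.16, 3.04]},
    {"translation": [-0.57, -1.05, -2.63], "turn": [8.39, -2.16, 3.04]},
    {"translation": [-0.57, -1.05, -2.63], "turn": [8.39, -2.16, 3.04]},
    {"translation": [-0.57, -1.05, -2.63], "turn": [8.39, -2.16, 3.04]},
    {"translation": [-0.57, -1.05, -2.63], "turn": [8.39, -2.16, 3.04]},
    {"translation": [-0.57, -1.05, -2.63], "turn": [8.39, -2.16, 3.04]},
    {"translation": [-0.57, -1.05, -2.63], "turn": [8.39, -2.16, 3.04]},
    {"translation": [-0.57, -1.05, -2.63], "turn": [8.39, -2.16, 3.04]},
    {"translation": [-0.57, -1.05, -2.63], "turn": [8.39, -2.16, 3.04]},
  ],
)

```text
time_s: 26.22
ee_pos: [0.653, -0.1112, 0.2081]
eef_rot: [-0.009, 0.876, 3.043]
force: [0.2, -0.4, -1.9]
grip_width: 0.0614
```

```bash
python3 chk.py ch9 -.11
```

```text
box c [ 0.645 -0.11   0.183] u [-0.004 -0.005  1.   ] carrier xy -0.00161872198845746 -0.11356644843278353 grip 0.06141929629738792 [ 0.246 -0.408 -1.935]
from [ 0.653 -0.111  0.209] t 26.32
rows 1.1 tr [1.31, -0.15, -1.19] tu [0.03, -0.06, 0.05]
rows 1.0 tr [2.54, -0.14, -2.21] tu [0.03, -0.06, 0.05]
rows 0.5 tr [3.15, -0.13, -2.72] tu [0.03, -0.06, 0.05]
rows 0.3 tr [3.49, -0.13, -3.0] tu [0.03, -0.06, 0.05]
```

View pics/ch9.png

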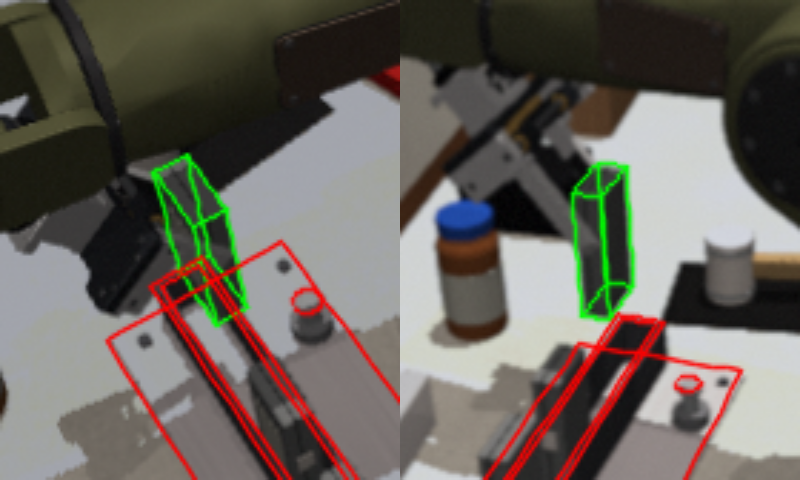

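>>> arm_command(
  deltas=[
    {"translation": [0.6, -0.15, -0.6], "turn": [0, -0.06, 0]},
    {"translation": [1.31, -0.15, -1.19], "turn": [0, -0.06, 0]},
    {"translation": [1.31, -0.15, -1.19], "turn": [0, -0.06, 0]},
    {"translation": [1.7, -0.15, -1.53], "turn": [0, -0.06, 0]},
    {"translation": [2.1, -0.15, -1.87], "turn": [0, -0.06, 0]},
    {"translation": [2.54, -0.15, -2.21], "turn": [0, -0.06, 0]},
    {"translation": [2.54, -0.15, -2.21], "turn": [0, -0.06, 0]},
  ],
)

```text
time_s: 26.9
ee_pos: [0.6547, -0.107, 0.1224]
eef_rot: [-0.006, 0.869, 3.044]
force: [-0.3, -1.0, -2.5]
grip_width: 0.0615
```

Run:
```python
from go import *
p,Rr,o=cur(); print(p,o['grip_width'],o['force'],(p-CO)@cx,(p-CO)@cy); show([placepose(-.11,40,.105,dx=.008),placepose(-.11,40,.094,dx=.008)])
```

```text
[ 0.655 -0.107  0.122] 0.0615321796237697 [-0.304 -1.035 -2.477] 0.007241343813467771 -0.10943209538627932
from [ 0.655 -0.107  0.122] t 26.9
rows 0.4 tr [0.51, 0.03, -0.47] tu [0.02, 0.04, 0.04]
rows 0.3 tr [0.85, 0.03, -0.76] tu [0.02, 0.04, 0.04]
```

>>> arm_command(
  deltas=[
    {"translation": [0.25, 0, -0.22], "turn": [0, 0, 0]},
    {"translation": [0.51, 0, -0.47], "turn": [0, 0, 0]},
    {"translation": [0.7, 0, -0.62], "turn": [0, 0, 0]},
    {"translation": [0.8, 0, -0.7], "turn": [0, 0, 0]},
    {"translation": [0.85, 0, -0.76], "turn": [0, 0, 0]},
    {"translation": [0.85, 0, -0.76], "turn": [0, 0, 0]},
    {"translation": [0.85, 0, -0.76], "turn": [0, 0, 0]},
  ],
)

```text
time_s: 27.48
ee_pos: [0.6565, -0.1071, 0.0973]
eef_rot: [-0.005, 0.873, 3.045]
force: [-0.5, -0.4, -2.3]
grip_width: 0.0618
```

>>> arm_command(
  deltas=[
    {"translation": [0, 0, 0], "turn": [0, 0, 0]},
    {"translation": [0, 0, 0], "turn": [0, 0, 0]},
    {"translation": [0, 0, 0], "turn": [0, 0, 0]},
    {"translation": [0, 0, 0], "turn": [0, 0, 0]},
    {"translation": [0, 0, 0], "turn": [0, 0, 0]},
    {"translation": [-0.8, 0, 0.4], "turn": [0, 0, 0]},
    {"translation": [-1.6, 0, 1], "turn": [0, 0, 0]},
    {"translation": [-2.4, 0, 1.6], "turn": [0, 0, 0]},
    {"translation": [-3, 0, 2.3], "turn": [0, 0, 0]},
    {"translation": [-3, 0, 2.3], "turn": [0, 0, 0]},
    {"translation": [-3, 0, 2.3], "turn": [0, 0, 0]},
  ],
  gripper=90,
)

```text
time_s: 28.4
ee_pos: [0.6607, -0.1078, 0.1927]
eef_rot: [-0.005, 0.875, 3.045]
force: [-0.2, -0.8, -1.3]
grip_width: 0.0901
```

Run:
```python
from go import *
snap('side','s10');snap('scene','c10')
a=cv2.imread('pics/c10.png');b=cv2.imread('pics/s10.png')
k=np.hstack([cv2.resize(a[120:380,150:410],(400,400)),cv2.resize(b[120:380,150:410],(400,400))]);cv2.imwrite('pics/cs10.png',k)
q=ctrl.get_obs()['qpos']; print(q,cur()[0])
qm=q+np.array([0,-.35,.1,0,-.1,0]); qh=np.array([-.45,.25,1.4,0,1.4,.3]); print(fk(qh,P))
W=jpath(q,qm,1)+jpath(qm,qh,3);show(W); print(np.array([w[0] for w in W]))
```

```text
[-0.193  1.117  0.417 -0.083  2.303  1.436] [ 0.66  -0.108  0.19 ]
(array([ 0.53 , -0.215,  0.305]), array([[ 0.082,  0.728, -0.681],
       [-0.04 , -0.68 , -0.732],
       [-0.996,  0.087, -0.027]]))
from [ 0.66  -0.108  0.19 ] t 28.5
rows 4.5 tr [-5.25, -0.05, 5.42] tu [0.19, 3.98, 0.39]
rows 2.8 tr [-4.2, 1.91, 5.53] tu [-3.44, 5.57, 1.07]
rows 2.7 tr [-2.57, 3.53, 5.97] tu [-6.78, 7.04, 2.43]
rows 2.6 tr [-0.45, 4.75, 6.65] tu [-9.77, 8.17, 4.47]
[[ 0.641 -0.105  0.378]
 [ 0.618 -0.152  0.359]
 [ 0.58  -0.189  0.335]
 [ 0.53  -0.215  0.305]]
```

View pics/cs10.png

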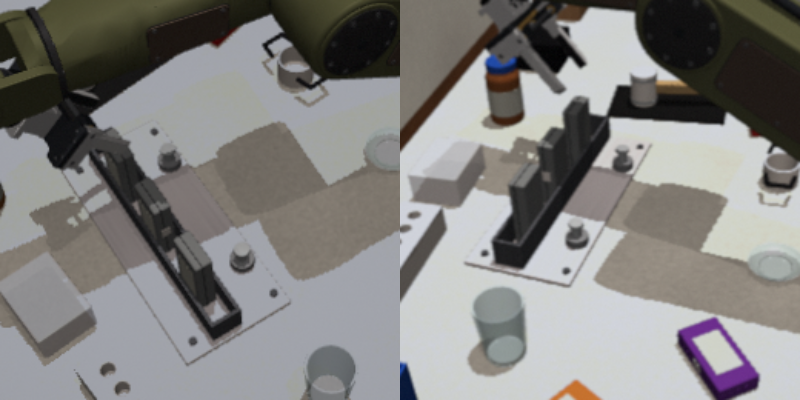

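Run:
```python
from h import *
np.set_printoptions(precision=4,suppress=True)
for n in ['scene','side']:
    c,im=snap(n)
    for t in ('mallet','mat'):
        for d in models.cut_out(t,n)[:2]:
            m=np.array(d['pixels'])
            ys,xs=np.nonzero(m); print(n,t,d['score'],m.sum(),d['box'])
            if m.sum()<100: continue
            vis=im.copy(); vis[m]=vis[m]//2+[0,127,0]
            if t=='mat': 
                h=cv2.minAreaRect(np.float32(np.c_[xs,ys])); print(c.at_z(cv2.boxPoints(h),.004)[:,:2])
            else: cv2.imwrite(f'pics/m_{n}.png',cv2.resize(vis[max(0,ys.min()-20):ys.max()+20,max(0,xs.min()-20):xs.max()+20,::-1],None,fx=5,fy=5)); print(xs.min()-20,ys.min()-20)
```

```text
scene mat 0.92 373 [195.1, 159.4, 251.3, 194.3]
[[ 0.6341 -0.3195]
 [ 0.451  -0.3154]
 [ 0.4603 -0.2743]
 [ 0.6407 -0.2798]]
side mallet 0.83 647 [300.2, 160.6, 342.7, 191.0]
279 142
side mat 0.95 1086 [286.7, 175.8, 361.2, 201.8]
[[ 0.6389 -0.2718]
 [ 0.6631 -0.3952]
 [ 0.4146 -0.3879]
 [ 0.4053 -0.2681]]
```

View pics/m_side.png

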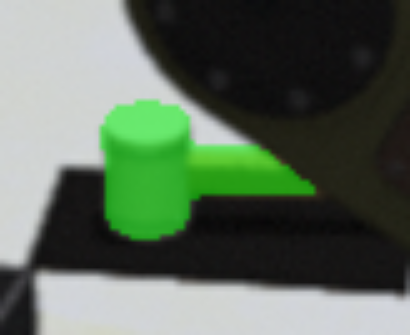

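Run:
```python
import cv2,numpy as np
a=cv2.imread('pics/scene0.png')[100:210,160:280];b=cv2.imread('pics/side0.png')[155:215,275:385]
cv2.imwrite('pics/ma.png',cv2.resize(a,None,fx=5,fy=5,interpolation=cv2.INTER_CUBIC));cv2.imwrite('pics/mb.png',cv2.resize(b,None,fx=7,fy=7,interpolation=cv2.INTER_CUBIC))
```

```text
(no output)
```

View pics/ma.png

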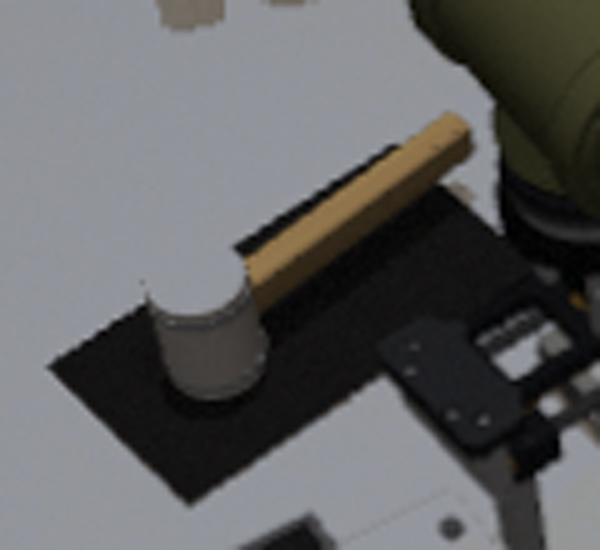

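View pics/mb.png

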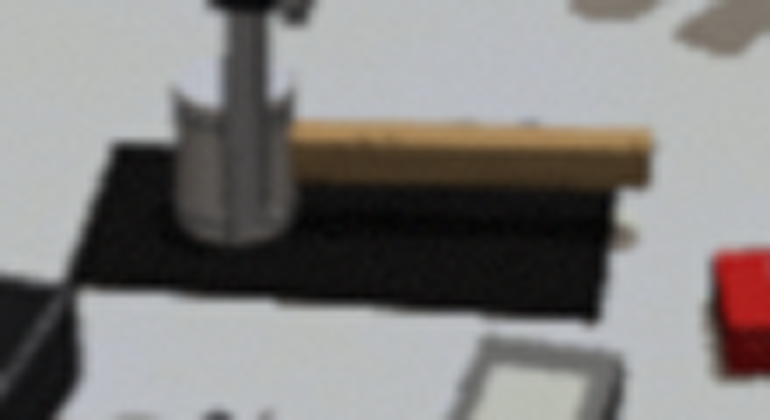

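Run:
```python
from h import *
np.set_printoptions(precision=4,suppress=True)
s,d=cam('scene'),cam('side')
print(s.at_z([252,124.2],.051),d.at_z([367.9,174.3],.051))
# head bottom ellipse centres approx, head top
print('head', s.at_z([199,163],.039), d.at_z([310,175],.039), s.at_z([160+200/5,100+265/5],.074))
# mat corners z=.004
print('mat', s.at_z([[160+50/5,100+367/5],[160+190/5,100+505/5],[160+395/5,100+145/5]],.004), d.at_z([[275+115/7,155+143/7],[275+72/7,155+287/7],[275+600/7,155+320/7],[275+615/7,155+190/7]],.004))
```

```text
[[ 0.3973 -0.364   0.051 ]] [[ 0.3941 -0.3643  0.051 ]]
head [[ 0.5817 -0.3496  0.039 ]] [[ 0.5741 -0.3471  0.039 ]] [[ 0.5727 -0.3472  0.074 ]]
mat [[ 0.6507 -0.399   0.004 ]
 [ 0.6429 -0.271   0.004 ]
 [ 0.4136 -0.4134  0.004 ]] [[ 0.6471 -0.3937  0.004 ]
 [ 0.635  -0.2656  0.004 ]
 [ 0.4034 -0.2825  0.004 ]
 [ 0.4116 -0.3944  0.004 ]]
```

```bash
cat >> go.py <<'E'
MX,MY,MYAW=.579,-.348,.088
def malpose(hx,hy,yaw,hz,grip=-.055,js=-1,dz=0):
    d=np.array([np.cos(yaw),np.sin(yaw),0]); return np.array([hx,hy,hz+dz])+d*grip, mk(-Z,js*np.cross(Z,d))
E
python3 - <<'E'
from go import *
q=ctrl.get_obs()['qpos']; print(q)
a=malpose(MX,MY,MYAW,.039,dz=.14); s=ik(*a); print(s)
b=malpose(MX,MY,MYAW,.039); print(ik(*b))
for hx,hy in ((.588,.121),(.5677,-.1005)): print(ik(*malpose(hx,hy,0,.085)),ik(*malpose(hx,hy,0,.16)))
qm=q+np.array([0,-.35,.1,0,-.1,0])
W=jpath(q,qm,1)+jpath(qm,near(s,q),3);show(W); print(np.array([w[0] for w in W]))
E
```

```text
[-0.193  1.117  0.416 -0.083  2.304  1.436]
[array([-0.65 ,  0.519,  1.322,  0.   ,  1.301,  0.832])]
[array([-0.65 ,  0.676,  1.425,  0.   ,  1.041,  0.832])]
[array([ 0.156,  0.448,  1.667, -0.   ,  1.026,  1.727])] [array([ 0.156,  0.353,  1.606, -0.   ,  1.182,  1.727])]
[array([-0.264,  0.402,  1.737, -0.   ,  1.003,  1.307])] [array([-0.264,  0.302,  1.675, -0.   ,  1.164,  1.307])]
from [ 0.66  -0.108  0.191] t 28.8
rows 4.5 tr [-5.25, -0.05, 5.42] tu [0.19, 3.98, 0.39]
rows 2.8 tr [-3.08, 3.84, 3.77] tu [-0.81, 5.3, 0.16]
rows 2.8 tr [-0.19, 7.37, 3.04] tu [-1.54, 6.68, 0.27]
rows 2.7 tr [3.24, 10.27, 3.17] tu [-1.97, 7.98, 0.76]
[[ 0.641 -0.105  0.379]
 [ 0.629 -0.202  0.31 ]
 [ 0.588 -0.286  0.243]
 [ 0.524 -0.353  0.179]]
```

>>> arm_command(
  deltas=[
    {"translation": [-2, 0, 1.8], "turn": [0, 1.3, 0.1]},
    {"translation": [-4, 0, 3.6], "turn": [0.1, 2.6, 0.2]},
    {"translation": [-5.25, -0.05, 5.42], "turn": [0.19, 3.98, 0.39]},
    {"translation": [-5.25, -0.05, 5.42], "turn": [0.19, 3.98, 0.39]},
    {"translation": [-3.08, 3.84, 3.77], "turn": [-0.81, 5.3, 0.16]},
    {"translation": [-3.08, 3.84, 3.77], "turn": [-0.81, 5.3, 0.16]},
    {"translation": [-3.08, 3.84, 3.77], "turn": [-0.81, 5.3, 0.16]},
    {"translation": [-0.19, 7.37, 3.04], "turn": [-1.54, 6.68, 0.27]},
    {"translation": [-0.19, 7.37, 3.04], "turn": [-1.54, 6.68, 0.27]},
    {"translation": [3.24, 10.27, 3.17], "turn": [-1.97, 7.98, 0.76]},
    {"translation": [3.24, 10.27, 3.17], "turn": [-1.97, 7.98, 0.76]},
    {"translation": [3.24, 10.27, 3.17], "turn": [-1.97, 7.98, 0.76]},
  ],
  gripper=70,
)

```text
time_s: 29.8
ee_pos: [0.5387, -0.3344, 0.1968]
eef_rot: [2.651, 1.568, -0.402]
force: [1.2, -0.8, 0.1]
grip_width: 0.0701
```

>>> arm_command(
  deltas=[
    {"translation": [0, 0, 0], "turn": [0, 0, 0]},
    {"translation": [0, 0, 0], "turn": [0, 0, 0]},
    {"translation": [0, 0, 0], "turn": [0, 0, 0]},
  ],
)

```text
time_s: 30.05
ee_pos: [0.5409, -0.3335, 0.1978]
eef_rot: [2.831, 1.569, -0.223]
force: [0.4, 0.3, 0.2]
grip_width: 0.0698
```

```bash
cat > mal.py <<'E'
from ov import *
from go import *
def malsegs(x,y,yaw,hz=.039):
    c=rz(yaw); f=lambda *p:np.array([x,y,hz])+c@np.array(p); S=[]
    for z in(-.035,.035):
        q=[f(.027*np.cos(a),.027*np.sin(a),z) for a in np.linspace(0,2*np.pi,25)]; S+=list(zip(q[:-1],q[1:]))
    pts=np.array([f(i,j*.01,k*.012) for i in(-.187,-.027) for j in(-1,1) for k in(-1,1)])
    return S+[(pts[a],pts[b]) for a in range(8) for b in range(a) if bin(a^b).count('1')==1]
E
python3 - <<'E'
from mal import *
for n in ('wrist','scene','side'):
    c,im=snap(n); im=draw(c,im,malsegs(MX,MY,MYAW),(255,0,255))
    cv2.imwrite(f'pics/mw_{n}.png',im[:,:,::-1])
    for d in models.mark_of('mallet',n)[:1]: print(n,d, c.at_z(d['at'],.039))
show([malpose(MX,MY,MYAW,.039)])
E
```

```text
wrist {'at': [334.0, 180.9], 'score': 0.94} [[ 0.581 -0.345  0.039]]
scene {'at': [200.5, 165.6], 'score': 0.66} [[ 0.584 -0.339  0.039]]
side {'at': [307.5, 176.8], 'score': 0.73} [[ 0.579 -0.334  0.039]]
from [ 0.541 -0.333  0.197] t 30.35
rows 3.9 tr [6.34, 0.73, 0.75] tu [0.01, -0.01, -0.0]
```

View pics/mw_wrist.png

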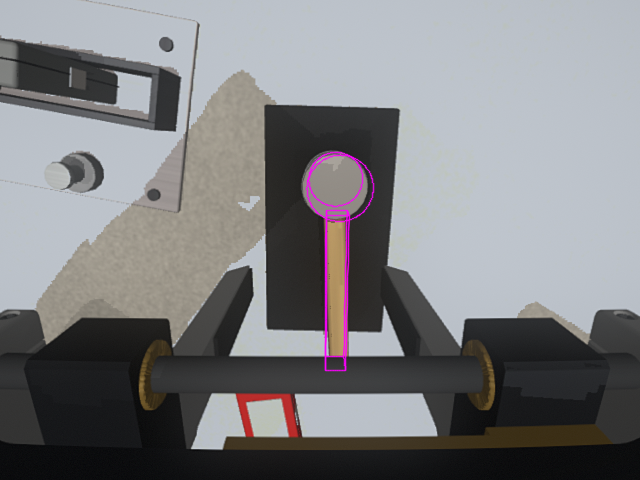

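```bash
sed -i 's/^MX,MY,MYAW=.*/MX,MY,MYAW=.580,-.3465,.093/' go.py
python3 - <<'E'
from go import *
show([malpose(MX,MY,MYAW,.039,dz=.1),malpose(MX,MY,MYAW,.039)])
E
```

```text
from [ 0.541 -0.333  0.197] t 30.35
rows 1.5 tr [2.34, 0.68, 0.7] tu [-0.05, -0.01, -0.0]
rows 2.4 tr [6.34, 0.68, 0.7] tu [-0.05, -0.01, -0.0]
```

>>> arm_command(
  deltas=[
    {"translation": [1.2, 0.4, 0.4], "turn": [-0.05, 0, 0]},
    {"translation": [2.34, 0.68, 0.7], "turn": [-0.05, 0, 0]},
    {"translation": [2.34, 0.68, 0.7], "turn": [-0.05, 0, 0]},
    {"translation": [3.5, 0.68, 0.7], "turn": [-0.05, 0, 0]},
    {"translation": [4.7, 0.68, 0.7], "turn": [-0.05, 0, 0]},
    {"translation": [5.6, 0.68, 0.7], "turn": [-0.05, 0, 0]},
    {"translation": [6.2, 0.68, 0.7], "turn": [-0.05, 0, 0]},
    {"translation": [6.34, 0.68, 0.7], "turn": [-0.05, 0, 0]},
    {"translation": [6.34, 0.68, 0.7], "turn": [-0.05, 0, 0]},
    {"translation": [6.34, 0.68, 0.7], "turn": [-0.05, 0, 0]},
  ],
)

```text
time_s: 31.18
ee_pos: [0.5255, -0.3523, 0.0404]
eef_rot: [2.55, 1.568, -0.5]
force: [0.1, -0.5, 1.0]
grip_width: 0.07
```

>>> arm_command(
  deltas=[
    {"translation": [0, 0, 0], "turn": [0, 0, 0]},
    {"translation": [0, 0, 0], "turn": [0, 0, 0]},
    {"translation": [0, 0, 0], "turn": [0, 0, 0]},
    {"translation": [0, 0, 0], "turn": [0, 0, 0]},
    {"translation": [0, 0, 0], "turn": [0, 0, 0]},
    {"translation": [0, 0, 0], "turn": [0, 0, 0]},
    {"translation": [0, 0, 0], "turn": [0, 0, 0]},
    {"translation": [0, 0, 0], "turn": [0, 0, 0]},
    {"translation": [0, 0, 0], "turn": [0, 0, 0]},
    {"translation": [0, 0, 0], "turn": [0, 0, 0]},
  ],
  gripper=5,
  force=58,
)

```text
time_s: 32.02
ee_pos: [0.5245, -0.352, 0.0386]
eef_rot: [-3.0, 1.57, 0.234]
force: [-0.1, 0.2, 0.1]
grip_width: 0.0195
```

Run:
```python
from mal import *
p,Rr,o=cur(); print(p,o['grip_width'],o['force'],Rr)
c,im=snap('wrist','mw2')
```

```text
[ 0.525 -0.352  0.039] 0.01952959272174478 [-0.072  0.242  0.127] [[ 0.     0.092 -0.996]
 [ 0.    -0.996 -0.092]
 [-1.    -0.    -0.   ]]
```

View pics/mw2.png

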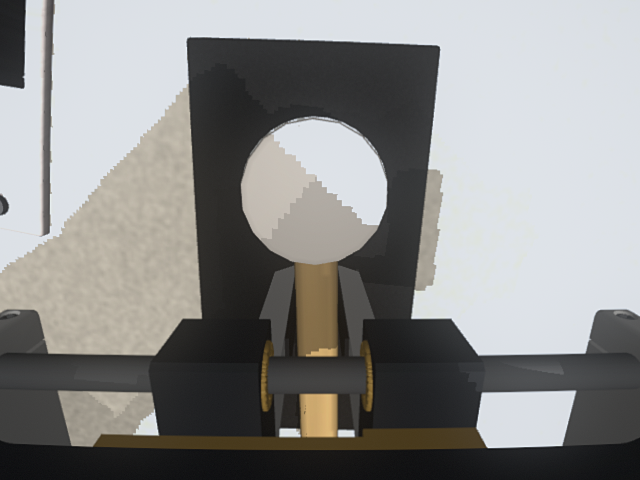

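Run:
```python
from go import *
p,Rr,o=cur(); c=cam('wrist'); h=c.at_z([314,190],.074)[0]; print(h, Rr.T@(h-p), 'mark',[c.at_z(d['at'],.039)[0] for d in models.mark_of('mallet','wrist')[:1]])
show([(p+Z*.15,Rr)])
```

```text
[ 0.582 -0.345  0.074] [-0.035 -0.002 -0.058] mark [array([ 0.578, -0.343,  0.039])]
from [ 0.524 -0.352  0.039] t 32.12
rows 3.6 tr [-6.0, -0.0, -0.0] tu [-0.0, 0.0, 0.0]
```

>>> arm_command(
  deltas=[
    {"translation": [-0.5, 0, 0], "turn": [0, 0, 0]},
    {"translation": [-1.2, 0, 0], "turn": [0, 0, 0]},
    {"translation": [-2.5, 0, 0], "turn": [0, 0, 0]},
    {"translation": [-4, 0, 0], "turn": [0, 0, 0]},
    {"translation": [-5.5, 0, 0], "turn": [0, 0, 0]},
    {"translation": [-6, 0, 0], "turn": [0, 0, 0]},
    {"translation": [-6, 0, 0], "turn": [0, 0, 0]},
    {"translation": [-6, 0, 0], "turn": [0, 0, 0]},
    {"translation": [-6, 0, 0], "turn": [0, 0, 0]},
  ],
)

```text
time_s: 32.87
ee_pos: [0.5237, -0.3515, 0.1859]
eef_rot: [-0.812, 1.567, 2.422]
force: [-0.6, -0.1, -3.4]
grip_width: 0.0194
```

Run:
```python
from mal import *
p,Rr,o=cur(); print(p,o['grip_width'],o['force'],o['moment'])
c,im=snap('wrist','mw3'); snap('side','ms3')
b=cv2.imread('pics/ms3.png'); a=cv2.imread('pics/mw3.png')
cv2.imwrite('pics/mc3.png',np.hstack([cv2.resize(a,(400,300)),cv2.resize(b[100:250,230:430],(400,300))]))
```

```text
[ 0.524 -0.352  0.186] 0.019438113432486383 [-0.562 -0.125 -3.44 ] [ 0.013  0.173 -0.061]
```

View pics/mc3.png

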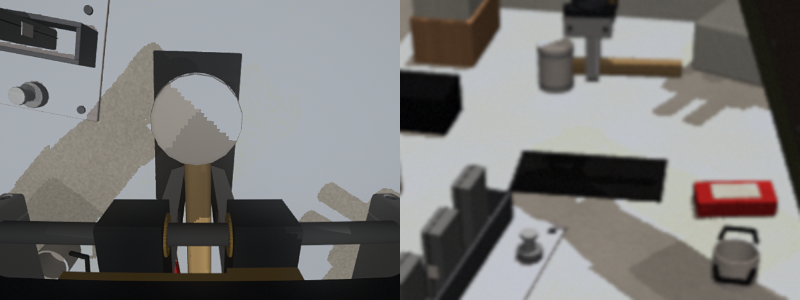

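```bash
cat >> go.py <<'E'
def strike(pin,yaw,z):
    d=np.array([np.cos(yaw),np.sin(yaw),0]); Rt=mk(-Z,-np.cross(Z,d))
    p=np.array([pin[0],pin[1],0])+.002*Rt[:,1]+.057*Rt[:,2]; p[2]=z; return p,Rt
PR=(.5677,-.1004);PL=(.5885,.1208)
E
python3 - <<'E'
from go import *
show([strike(PR,0,.17),strike(PR,0,.135)]); print(strike(PR,0,.17))
E
```

```text
from [ 0.524 -0.352  0.186] t 32.97
rows 6.0 tr [0.67, -9.97, -0.39] tu [1.05, 0.03, 0.03]
rows 0.8 tr [2.07, -9.97, -0.4] tu [1.05, 0.03, 0.03]
(array([ 0.511, -0.102,  0.17 ]), array([[-0.,  0., -1.],
       [-0., -1.,  0.],
       [-1.,  0.,  0.]]))
```

>>> arm_command(
  deltas=[
    {"translation": [0, -1, 0], "turn": [0.3, 0.03, 0.03]},
    {"translation": [0, -2.5, 0], "turn": [0.6, 0.03, 0.03]},
    {"translation": [0.2, -4, -0.2], "turn": [1.05, 0.03, 0.03]},
    {"translation": [0.4, -5.5, -0.3], "turn": [1.05, 0.03, 0.03]},
    {"translation": [0.67, -7, -0.39], "turn": [1.05, 0.03, 0.03]},
    {"translation": [0.67, -8.4, -0.39], "turn": [1.05, 0.03, 0.03]},
    {"translation": [0.67, -9.5, -0.39], "turn": [1.05, 0.03, 0.03]},
    {"translation": [0.67, -9.97, -0.39], "turn": [1.05, 0.03, 0.03]},
    {"translation": [2.07, -9.97, -0.4], "turn": [1.05, 0.03, 0.03]},
    {"translation": [2.07, -9.97, -0.4], "turn": [1.05, 0.03, 0.03]},
    {"translation": [2.07, -9.97, -0.4], "turn": [1.05, 0.03, 0.03]},
  ],
)

```text
time_s: 33.88
ee_pos: [0.5106, -0.1031, 0.1355]
eef_rot: [0.963, 1.569, -2.178]
force: [-0.6, -0.2, -2.0]
grip_width: 0.02
```

Run:
```python
from mal import *
p,Rr,o=cur(); print(p,o['grip_width'],o['force'])
head=p-Rr[:,1]*.002-Rr[:,2]*.057; print(head)
out=[]
for n in('scene','side'):
    c,im=snap(n); im=draw(c,im,carr(CO,CY),(255,0,0)); im=draw(c,im,malsegs(head[0],head[1],0,head[2]),(255,0,255)); px=c.proj(head)[0].astype(int)
    out.append(cv2.resize(im[max(0,px[1]-60):px[1]+100,max(0,px[0]-80):px[0]+80,::-1],(400,400)))
cv2.imwrite('pics/hs4.png',np.hstack(out)); show([strike(PR,0,.135),strike(PR,0,.065)])
```

```text
[ 0.511 -0.103  0.135] 0.020035848494433763 [-0.571 -0.158 -1.961]
[ 0.568 -0.101  0.135]
from [ 0.512 -0.104  0.138] t 33.98
rows 0.1 tr [0.1, -0.05, 0.05] tu [-0.01, -0.04, -0.03]
rows 1.7 tr [2.9, -0.06, 0.05] tu [-0.01, -0.04, -0.03]
```

View pics/hs4.png

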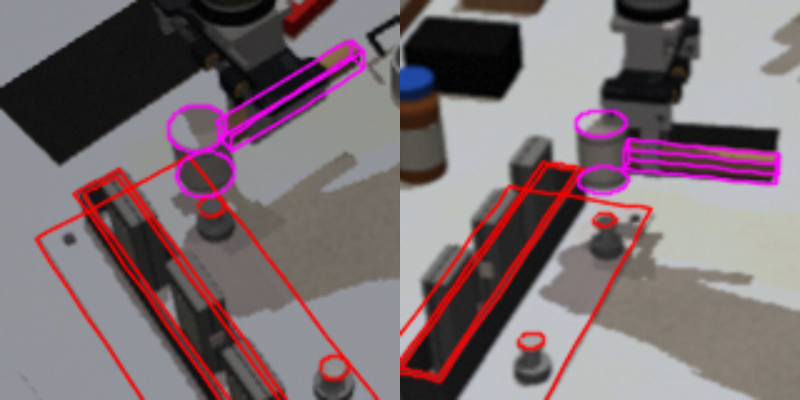

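>>> arm_command(
  deltas=[
    {"translation": [1.3, -0.05, 0.05], "turn": [0, 0, 0]},
    {"translation": [2.7, -0.05, 0.05], "turn": [0, 0, 0]},
    {"translation": [2.85, -0.05, 0.05], "turn": [0, 0, 0]},
    {"translation": [2.85, -0.05, 0.05], "turn": [0, 0, 0]},
  ],
)

```text
time_s: 34.32
ee_pos: [0.5105, -0.1024, 0.0657]
eef_rot: [2.304, 1.568, -0.838]
force: [-0.5, 0.5, -2.4]
grip_width: 0.0193
```

Run:
```python
from go import *
p,Rr,o=cur(); print(p,Rr[:,0],o['grip_width'],o['force'],o['moment'])
```

```text
[ 0.51  -0.102  0.066] [ 0.002 -0.002 -1.   ] 0.019287503796021108 [-0.474  0.539 -2.439] [ 0.033  0.224 -0.028]
```

>>> arm_command(
  deltas=[
    {"translation": [-1.4, 0, 0], "turn": [0, 0, 0]},
    {"translation": [-2.8, 0, 0], "turn": [0, 0, 0]},
    {"translation": [-4, 0, 0], "turn": [0, 0, 0]},
    {"translation": [-4, 0, 0], "turn": [0, 0, 0]},
    {"translation": [-4, 0, 0], "turn": [0, 0, 0]},
  ],
)

```text
time_s: 34.73
ee_pos: [0.511, -0.1021, 0.1686]
eef_rot: [2.688, 1.562, -0.453]
force: [0.8, 0.7, -3.9]
grip_width: 0.0198
```

Run:
```python
from mal import *
p,Rr,o=cur(); print(p,o['grip_width'],o['force'])
head=p-Rr[:,1]*.002-Rr[:,2]*.057
out=[]
for n in('scene','side'):
    c,im=snap(n); im=draw(c,im,malsegs(head[0],head[1],0,head[2]),(255,0,255)); px=c.proj([PR[0],PR[1],.06])[0].astype(int)
    print(n,[ (round(d['score'],2),d['at'],c.at_z(d['at'],.034)[0],c.at_z(d['at'],.05)[0]) for t in('pin_right',) for d in models.mark_of(t,n)])
    for z,col in ((.034,(0,255,0)),(.05,(255,0,0))):
        for P0 in(PR,PL):
            q=np.array([[P0[0]+.0125*np.cos(a),P0[1]+.0125*np.sin(a),z] for a in np.linspace(0,6.3,20)]); im=draw(c,im,list(zip(q[:-1],q[1:])),col)
    out.append(cv2.resize(im[max(0,px[1]-60):px[1]+100,max(0,px[0]-80):px[0]+80,::-1],(400,400)))
cv2.imwrite('pics/hs5.png',np.hstack(out))
snap('wrist','hw5')
```

```text
[ 0.511 -0.102  0.169] 0.019844462321183445 [ 0.81   0.742 -3.896]
scene [(0.5, [257.7, 217.4], array([ 0.564, -0.109,  0.034]), array([ 0.57 , -0.099,  0.05 ]))]
side [(0.53, [290.5, 219.0], array([ 0.577, -0.103,  0.034]), array([ 0.571, -0.081,  0.05 ]))]
```

View pics/hs5.png

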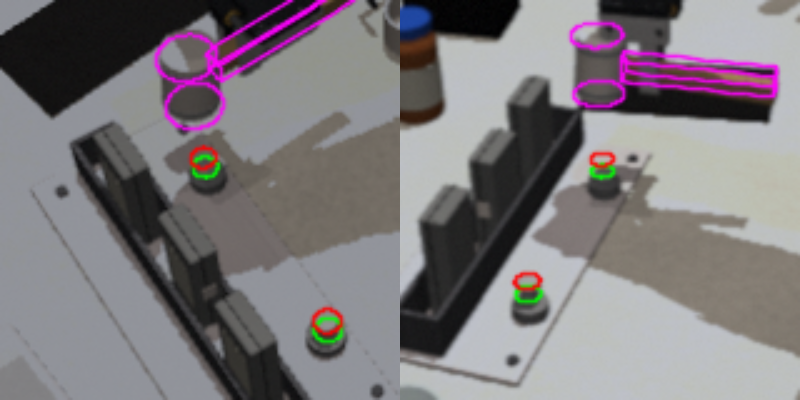

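View pics/hw5.png

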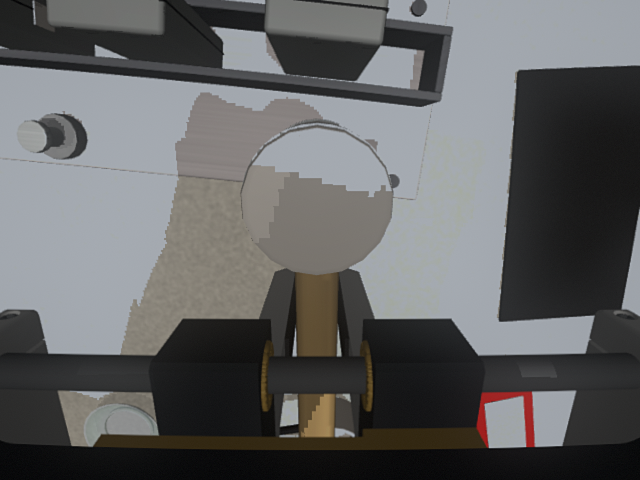

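Run:
```python
from mal import *
out=[]
for n in('scene','side'):
    c,im=snap(n)
    for P0 in(PR,PL):
        px=c.proj([P0[0],P0[1],.035])[0].astype(int)
        out.append(cv2.resize(im[px[1]-22:px[1]+22,px[0]-22:px[0]+22,::-1],(380,290),interpolation=cv2.INTER_CUBIC))
cv2.imwrite('pics/pins6.png',np.vstack([np.hstack(out[:2]),np.hstack(out[2:])]))
```

```text
(no output)
```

View pics/pins6.png

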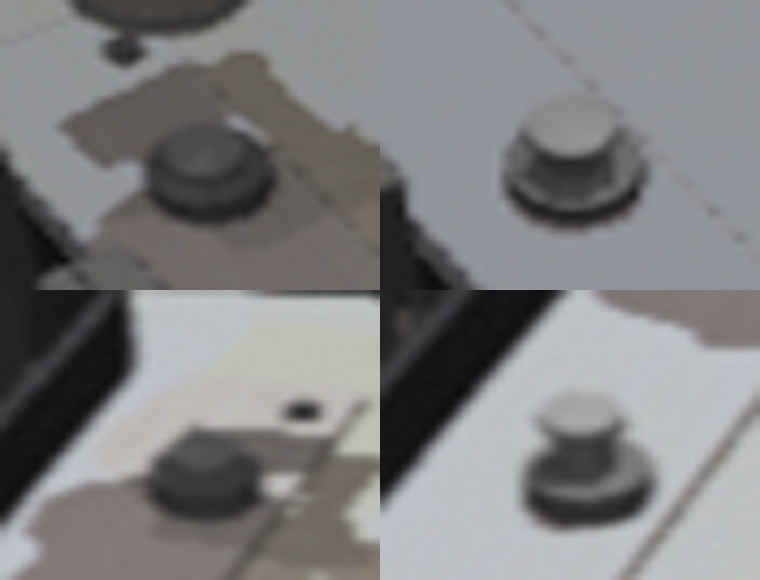

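>>> arm_command(
  deltas=[
    {"translation": [1.4, 0, 0], "turn": [0, 0, 0]},
    {"translation": [2.8, 0, 0], "turn": [0, 0, 0]},
    {"translation": [4.15, 0, 0], "turn": [0, 0, 0]},
    {"translation": [4.25, 0, 0], "turn": [0, 0, 0]},
  ],
)

```text
time_s: 35.42
ee_pos: [0.5083, -0.1015, 0.0547]
eef_rot: [0.282, 1.567, -2.859]
force: [0.1, 0.5, -3.9]
grip_width: 0.0196
```

>>> arm_command(
  deltas=[
    {"translation": [0, 0, 0], "turn": [0, 0, 0]},
  ],
)

```text
time_s: 35.5
ee_pos: [0.5099, -0.1017, 0.0584]
eef_rot: [1.63, 1.569, -1.511]
force: [0.2, 0.0, -2.1]
grip_width: 0.0197
```

>>> arm_command(
  deltas=[
    {"translation": [-1.4, 0, 0], "turn": [0, 0, 0]},
    {"translation": [-2.8, 0, 0], "turn": [0, 0, 0]},
    {"translation": [-4, 0, 0], "turn": [0, 0, 0]},
    {"translation": [-4, 0, 0], "turn": [0, 0, 0]},
    {"translation": [-4, 0, 0], "turn": [0, 0, 0]},
  ],
)

```text
time_s: 35.92
ee_pos: [0.5111, -0.1018, 0.1624]
eef_rot: [2.71, 1.562, -0.431]
force: [-0.7, 0.4, -4.1]
grip_width: 0.0191
```

Run:
```python
from mal import *
p,Rr,o=cur(); print(p,o['grip_width'],o['force'])
out=[]
for n in('scene','side'):
    c,im=snap(n)
    px=c.proj([PR[0],PR[1],.035])[0].astype(int)
    out.append(cv2.resize(im[px[1]-22:px[1]+22,px[0]-22:px[0]+22,::-1],(380,290),interpolation=cv2.INTER_CUBIC))
    px=c.proj([.55,-.1,.14])[0].astype(int); out.append(cv2.resize(im[px[1]-60:px[1]+60,px[0]-80:px[0]+80,::-1],(380,290)))
cv2.imwrite('pics/pins7.png',np.vstack([np.hstack(out[:2]),np.hstack(out[2:])]))
```

```text
[ 0.511 -0.102  0.162] 0.019078672978498135 [-0.695  0.357 -4.086]
```

View pics/pins7.png

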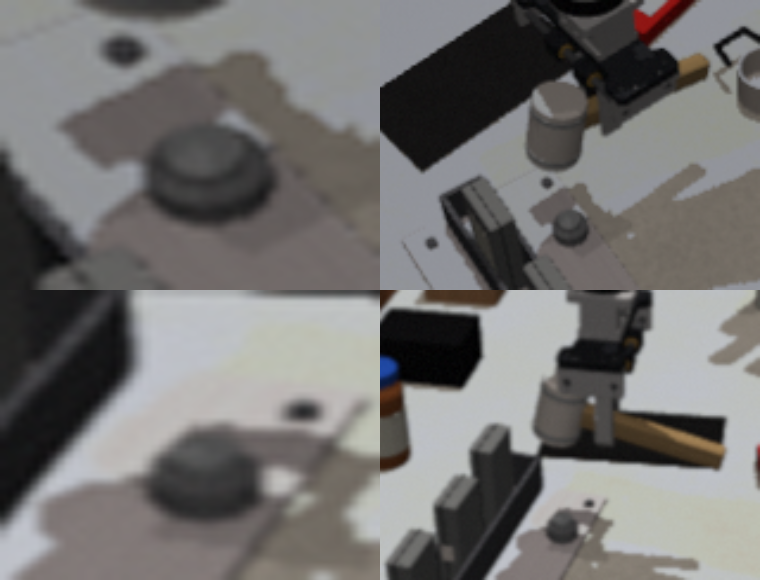

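```bash
cat >> mal.py <<'E'
def malsegsT(T0,Rm):
    S=malsegs(0,0,0,0); return [(T0+Rm@a,T0+Rm@b) for a,b in S]
def heldmal(p,Rr,tilt,sx=.057,sy=-.002):
    d=-Rr[:,2]; up=-Rr[:,0]; c,s=np.cos(tilt),np.sin(tilt)
    xm=c*d+s*up; zm=-s*d+c*up; ym=np.cross(zm,xm); Rm=np.c_[xm,ym,zm]
    return p+xm*sx+Rr[:,1]*sy,Rm
E
python3 - <<'E'
from mal import *
p,Rr,o=cur()
rows=[]
for n in('scene','side'):
    c,im=snap(n); px=c.proj([.53,-.1,.16])[0].astype(int); r=[]
    for dg in(9,14):
        k=draw(c,im,malsegsT(*heldmal(p,Rr,np.radians(dg))),(255,0,255)); r.append(cv2.resize(k[px[1]-50:px[1]+50,px[0]-70:px[0]+70,::-1],(400,286)))
    rows.append(np.hstack(r))
cv2.imwrite('pics/t8.png',np.vstack(rows))
E
```

```text
(no output)
```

View pics/t8.png

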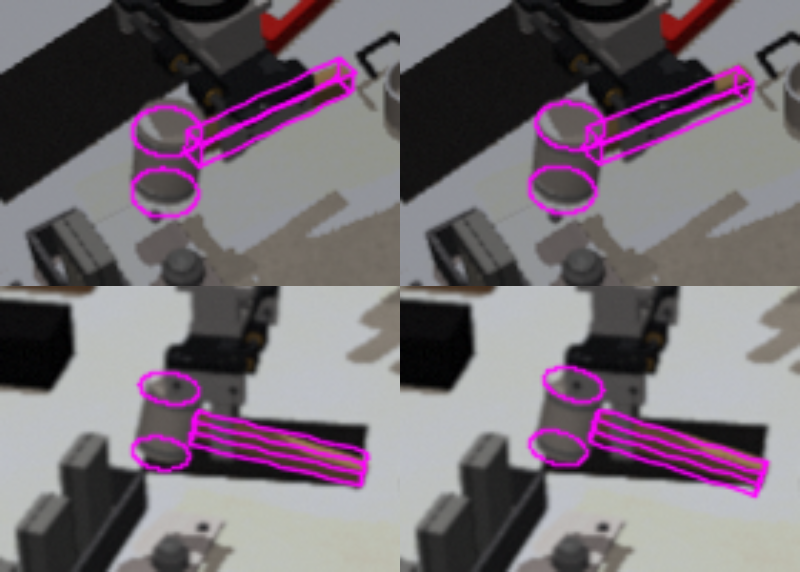

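```bash
cat > fitmal.py <<'E'
from mal import *
def sil(c,T0,Rm):
    im=np.zeros((480,640),np.uint8)
    a=np.linspace(0,2*np.pi,40)
    H=np.array([[.027*np.cos(t),.027*np.sin(t),z] for t in a for z in(-.035,.035)])
    Q=np.array([[i,j*.01,k*.012] for i in(-.187,-.02) for j in(-1,1) for k in(-1,1)])
    for pts in(H,Q):
        h=cv2.convexHull(c.proj(T0+pts@Rm.T).astype(np.float32)); cv2.fillConvexPoly(im,np.round(h*16).astype(np.int32),1,shift=4)
    return im>0
def headfit():
    p,Rr,o=cur(); V=[]
    for n in('scene','side'):
        c,im=snap(n); ds=models.cut_out('mallet',n)
        ex=c.proj(heldmal(p,Rr,.17)[0])[0]
        for d in ds:
            m=np.array(d['pixels']); ys,xs=np.nonzero(m)
            if len(xs)>200 and abs(xs.mean()-ex[0])<60 and abs(ys.mean()-ex[1])<60: V.append((n,c,m)); print(n,d['score'],len(xs)); break
    return p,Rr,V
def fitT(p,Rr,V,x0=(.17,.057,0.)):
    # recall-based: mask must lie inside silhouette; and head silhouette in mask
    def place(v):
        T0,Rm=heldmal(p,Rr,v[0],sx=v[1]); return T0+v[2]*np.array([0,0,1.]),Rm
    def cost(v):
        T0,Rm=place(v); s=0
        for n,c,m in V:
            a=sil(c,T0,Rm); s+=1-(a&m).sum()/(a|m).sum()
        return s
    x0=np.array(x0); r=minimize(cost,x0,method='Nelder-Mead',options=dict(initial_simplex=np.vstack([x0,x0+[.1,0,0],x0+[0,.008,0],x0+[0,0,.008]]),maxiter=200))
    return r.x,r.fun,place(r.x)
if __name__=='__main__':
    p,Rr,V=headfit(); v,f,(T0,Rm)=fitT(p,Rr,V); print('tilt',np.degrees(v[0]),v[1:],f,'head',T0,'tcp',p)
    for i in range(len(V)): print(V[i][0],fitT(p,Rr,V[i:i+1])[:2])
    pickle.dump((v,p,Rr),open('tilt.pkl','wb'))
E
python3 fitmal.py
```

```text
scene 0.88 989
side 0.67 975
tilt 14.668796760261182 [0.056 0.004] 0.7482978851354866 head [ 0.564 -0.099  0.176] tcp [ 0.51  -0.101  0.158]
scene (array([0.27 , 0.055, 0.008]), np.float64(0.4017041996348144))
side (array([0.213, 0.055, 0.   ]), np.float64(0.34322319622387054))
```

```bash
cat >> go.py <<'E'
def strikeT(pin,z,tilt):
    Rt=ry(np.radians(tilt))@mk(-Z,np.array([0,-1.,0])); p=np.array([pin[0]-.0565,pin[1]-.002,z]); return p,Rt
E
python3 - <<'E'
from go import *
a=strikeT(PL,.16,13); print(a,ik(*a),ik(*strikeT(PL,.06,13))); show([strikeT(PR,.17,13),strikeT(PL,.16,13),strikeT(PL,.135,13)])
E
```

```text
(array([0.532, 0.119, 0.16 ]), array([[-0.225,  0.   , -0.974],
       [ 0.   , -1.   ,  0.   ],
       [-0.974,  0.   ,  0.225]])) [array([0.138, 0.474, 1.45 , 0.031, 1.442, 1.701])] [array([0.138, 0.596, 1.521, 0.033, 1.25 , 1.695])]
from [ 0.51  -0.102  0.159] t 36.32
rows 1.8 tr [-0.45, 0.03, -0.05] tu [0.0, -2.62, -0.02]
rows 5.3 tr [-0.07, -8.82, -0.88] tu [0.0, -2.62, -0.02]
rows 0.6 tr [0.93, -8.82, -0.88] tu [0.0, -2.62, -0.02]
```

>>> arm_command(
  deltas=[
    {"translation": [-0.45, 0, -0.05], "turn": [0, -1.3, 0]},
    {"translation": [-0.45, -1, -0.05], "turn": [0, -2.62, 0]},
    {"translation": [-0.4, -2.5, -0.2], "turn": [0, -2.62, -0.02]},
    {"translation": [-0.3, -4, -0.4], "turn": [0, -2.62, -0.02]},
    {"translation": [-0.2, -5.5, -0.6], "turn": [0, -2.62, -0.02]},
    {"translation": [-0.1, -7, -0.8], "turn": [0, -2.62, -0.02]},
    {"translation": [-0.07, -8.2, -0.88], "turn": [0, -2.62, -0.02]},
    {"translation": [-0.07, -8.82, -0.88], "turn": [0, -2.62, -0.02]},
    {"translation": [0.93, -8.82, -0.88], "turn": [0, -2.62, -0.02]},
    {"translation": [0.93, -8.82, -0.88], "turn": [0, -2.62, -0.02]},
    {"translation": [0.93, -8.82, -0.88], "turn": [0, -2.62, -0.02]},
  ],
)

```text
time_s: 37.23
ee_pos: [0.5315, 0.1187, 0.1347]
eef_rot: [0.005, 1.342, -3.136]
force: [-0.1, -0.5, -3.3]
grip_width: 0.02
```

```bash
cat > v9.py <<'E'
from mal import *
import sys
p,Rr,o=cur(); print(p,Rr[:,0],o['grip_width'],o['force'])
tl=np.radians(float(sys.argv[2])); T0,Rm=heldmal(p,Rr,tl); print(T0,Rm[:,0])
rows=[]
for n in('scene','side'):
    c,im=snap(n); px=c.proj([.57,.1,.1])[0].astype(int)
    k=im; r=[]
    for k in (im,draw(c,im,malsegsT(T0,Rm)+carr(CO,CY)[-32:],(255,0,255))):
        r.append(cv2.resize(k[px[1]-50:px[1]+50,max(0,px[0]-70):px[0]+70,::-1],(400,290)))
    rows.append(np.hstack(r))
cv2.imwrite(f'pics/{sys.argv[1]}.png',np.vstack(rows))
show([strikeT(PL,.135,13),strikeT(PL,.063,13)])
E
python3 v9.py t9 13
```

```text
[0.532 0.119 0.135] [-0.226 -0.001 -0.974] 0.019977194482238708 [-0.115 -0.527 -3.28 ]
[0.589 0.121 0.135] [ 1.     0.    -0.002]
from [0.532 0.118 0.136] t 37.33
rows 0.0 tr [0.06, -0.02, 0.01] tu [-0.01, -0.02, -0.01]
rows 1.7 tr [2.86, -0.02, -0.64] tu [-0.01, -0.02, -0.01]
```

View pics/t9.png

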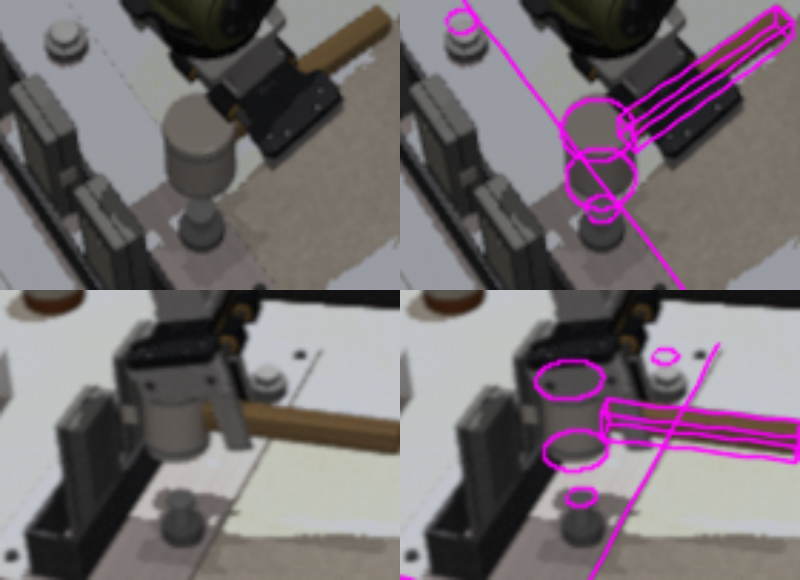

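>>> arm_command(
  deltas=[
    {"translation": [1.35, -0.02, -0.3], "turn": [0, 0, 0]},
    {"translation": [2.75, -0.02, -0.62], "turn": [0, 0, 0]},
    {"translation": [2.92, -0.02, -0.66], "turn": [0, 0, 0]},
    {"translation": [2.92, -0.02, -0.66], "turn": [0, 0, 0]},
  ],
)

```text
time_s: 37.67
ee_pos: [0.5318, 0.1187, 0.0606]
eef_rot: [0.004, 1.344, -3.138]
force: [-0.2, -0.9, -1.8]
grip_width: 0.0196
```

```bash
python3 v9.py t10 13
```

```text
[0.532 0.119 0.061] [-0.225 -0.001 -0.974] 0.01955380003328885 [-0.214 -0.897 -1.839]
[0.589 0.121 0.061] [ 1.    -0.001 -0.   ]
from [0.533 0.119 0.062] t 37.77
rows 1.7 tr [-2.84, 0.01, 0.67] tu [-0.01, -0.03, -0.01]
rows 1.7 tr [-0.03, 0.0, 0.03] tu [-0.01, -0.03, -0.01]
```

View pics/t10.png

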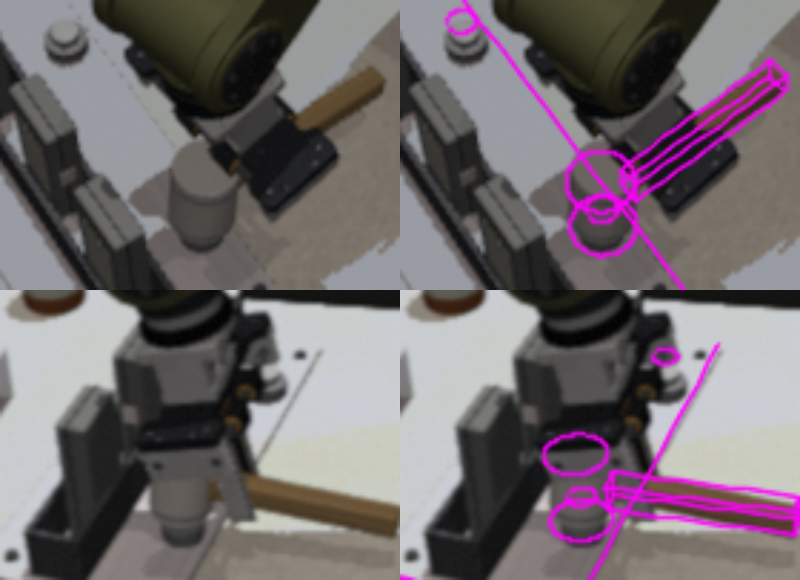

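>>> arm_command(
  deltas=[
    {"translation": [-1.3, 0, 0.3], "turn": [0, 0, 0]},
    {"translation": [-2.7, 0, 0.6], "turn": [0, 0, 0]},
    {"translation": [-4, 0, 0.95], "turn": [0, 0, 0]},
    {"translation": [-4, 0, 0.95], "turn": [0, 0, 0]},
    {"translation": [-4, 0, 0.95], "turn": [0, 0, 0]},
  ],
)

```text
time_s: 38.18
ee_pos: [0.532, 0.1192, 0.1663]
eef_rot: [0.0, 1.35, -3.141]
force: [-0.3, 0.6, -3.7]
grip_width: 0.0198
```

```bash
cat > pins.py <<'E'
from mal import *
import sys
out=[]
for n in('scene','side'):
    c,im=snap(n)
    for P0 in(PR,PL):
        k=cv2.resize(im,None,fx=8,fy=8,interpolation=cv2.INTER_CUBIC)
        px=c.proj([P0[0],P0[1],.035])[0]; x,y=int(px[0]*8),int(px[1]*8)
        k=k[max(0,y-145):y+145,x-190:x+190].copy()
        if len(sys.argv)>2:
            for z,col in((.034,(0,255,0)),):
                q=c.proj([[P0[0]+.0125*np.cos(a),P0[1]+.0125*np.sin(a),z] for a in np.linspace(0,6.3,30)])*8-[x-190,y-145]+4
                cv2.polylines(k,[q.astype(np.int32)],False,col,1)
        out.append(k[:,:,::-1])
cv2.imwrite(f'pics/{sys.argv[1]}.png',np.vstack([np.hstack(out[:2]),np.hstack(out[2:])]))
E
python3 pins.py pins11 1
```

```text
(no output)
```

View pics/pins11.png

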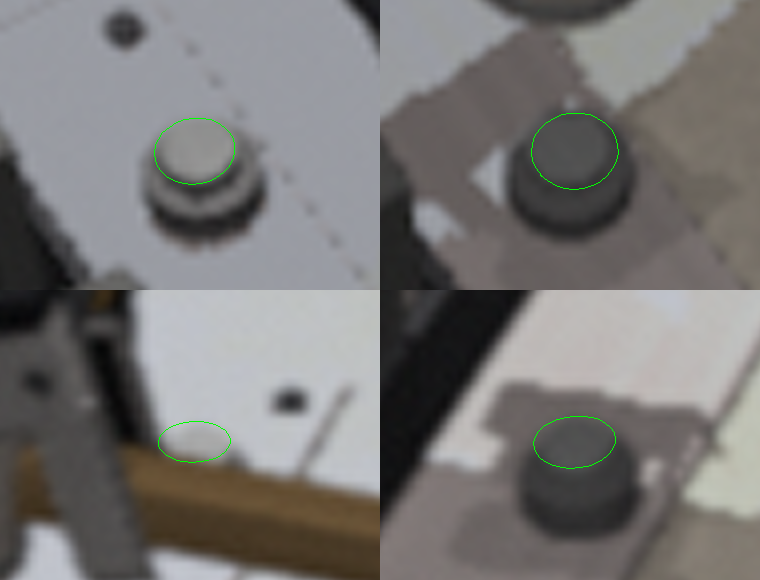

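Run:
```python
from mal import *
p,Rr,o=cur(); print(p)
rows=[]
for n in('scene','side'):
    c,im=snap(n); px=c.proj([.54,.12,.16])[0].astype(int); r=[]
    for dg in(18,23):
        T0,Rm=heldmal(p,Rr,np.radians(dg)); T0=T0+Rm[:,2]*.003
        k=draw(c,im,malsegsT(T0,Rm),(255,0,255)); r.append(cv2.resize(k[px[1]-50:px[1]+50,px[0]-70:px[0]+70,::-1],(400,286)))
    rows.append(np.hstack(r))
cv2.imwrite('pics/t12.png',np.vstack(rows))
```

```text
[0.531 0.119 0.163]
```

View pics/t12.png

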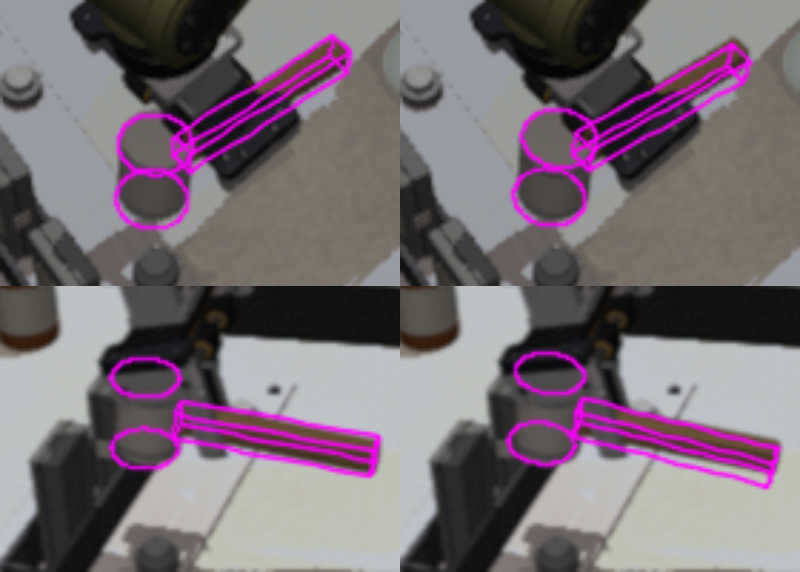

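Run:
```python
from go import *
show([strikeT(PL,.135,18),strikeT(PL,.061,18)])
```

```text
from [0.531 0.119 0.162] t 38.38
rows 0.7 tr [1.05, 0.01, -0.3] tu [-0.0, -0.99, -0.01]
rows 1.8 tr [3.94, 0.01, -0.97] tu [-0.0, -0.99, -0.01]
```

>>> arm_command(
  deltas=[
    {"translation": [0.5, 0, -0.15], "turn": [0, -0.99, 0]},
    {"translation": [1.05, 0, -0.3], "turn": [0, -0.99, 0]},
    {"translation": [1.05, 0, -0.3], "turn": [0, -0.99, 0]},
    {"translation": [2.4, 0, -0.61], "turn": [0, -0.99, 0]},
    {"translation": [3.75, 0, -0.93], "turn": [0, -0.99, 0]},
    {"translation": [3.9, 0, -0.96], "turn": [0, -0.99, 0]},
    {"translation": [3.9, 0, -0.96], "turn": [0, -0.99, 0]},
  ],
)

```text
time_s: 38.97
ee_pos: [0.532, 0.1192, 0.0625]
eef_rot: [0.004, 1.256, -3.138]
force: [0.5, 0.5, -1.9]
grip_width: 0.0199
```

>>> arm_command(
  deltas=[
    {"translation": [-1.3, 0, 0.4], "turn": [0, 0, 0]},
    {"translation": [-2.7, 0, 0.85], "turn": [0, 0, 0]},
    {"translation": [-4, 0, 1.3], "turn": [0, 0, 0]},
    {"translation": [-4, 0, 1.3], "turn": [0, 0, 0]},
    {"translation": [-4, 0, 1.3], "turn": [0, 0, 0]},
  ],
)

```text
time_s: 39.38
ee_pos: [0.5333, 0.1195, 0.1717]
eef_rot: [0.0, 1.265, -3.141]
force: [-0.1, 0.1, -4.3]
grip_width: 0.0198
```

```bash
python3 pins.py pins13 1
python3 - <<'E'
from mal import *
p,Rr,o=cur(); print(p)
rows=[]
for n in('scene','side'):
    c,im=snap(n); px=c.proj([.54,.12,.16])[0].astype(int); r=[]
    for dg in(18,23):
        T0,Rm=heldmal(p,Rr,np.radians(dg)); T0=T0+Rm[:,2]*.003
        k=draw(c,im,malsegsT(T0,Rm),(255,0,255)); r.append(cv2.resize(k[px[1]-50:px[1]+50,px[0]-70:px[0]+70,::-1],(400,286)))
    rows.append(np.hstack(r))
cv2.imwrite('pics/t13.png',np.vstack(rows))
E
```

```text
[0.532 0.119 0.168]
```

View pics/t13.png

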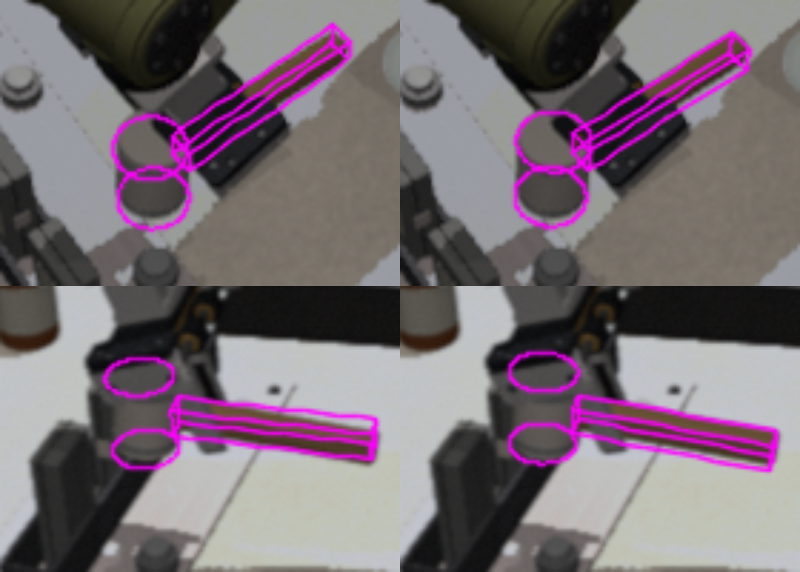

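View pics/pins13.png

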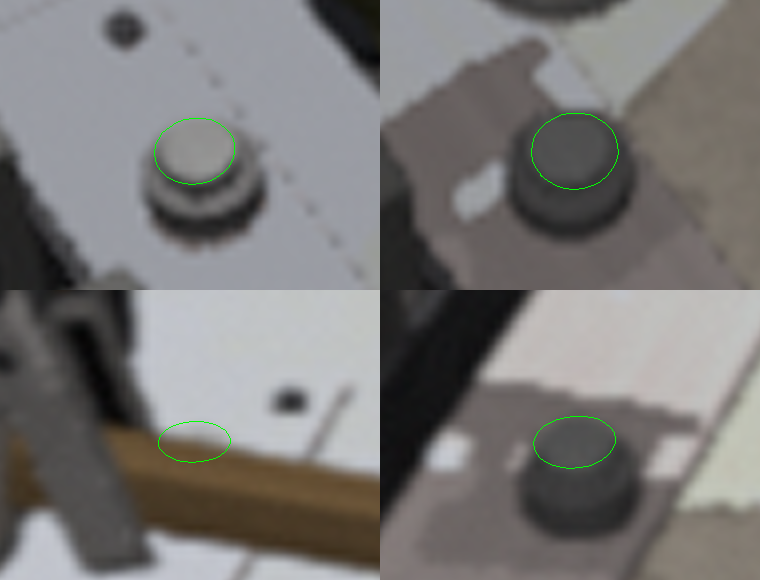

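```bash
cat >> go.py <<'E'
def putpose(hz,tilt=23,head=(MX,MY),yaw=MYAW):
    d=np.array([np.cos(yaw),np.sin(yaw),0]); R0=mk(-Z,-np.cross(Z,d)); Rt=R.from_rotvec(np.cross(Z,d)*np.radians(tilt)).as_matrix()@R0
    p=np.array([head[0],head[1],hz])-.0565*d+.002*R0[:,1]; return p,Rt
E
python3 - <<'E'
from go import *
a=putpose(.18); print(a,ik(*a),ik(*putpose(.036))); show([(cur()[0]*np.array([1,1,0])+Z*.19,cur()[1]),putpose(.19)])
E
```

```text
(array([ 0.524, -0.354,  0.18 ]), array([[-0.389,  0.093, -0.917],
       [-0.036, -0.996, -0.085],
       [-0.921,  0.   ,  0.391]])) [array([-0.558,  0.719,  1.051, -0.241,  1.694,  0.93 ])] [array([-0.558,  0.866,  1.147, -0.24 ,  1.458,  0.987])]
from [0.532 0.119 0.167] t 39.58
rows 0.5 tr [-0.86, 0.0, 0.28] tu [0.0, 0.0, 0.0]
rows 11.3 tr [-0.74, 18.92, 0.58] tu [-1.0, -1.0, 0.36]
```

>>> arm_command(
  deltas=[
    {"translation": [-0.5, 0.3, 0.15], "turn": [0, 0, 0]},
    {"translation": [-0.86, 1.2, 0.28], "turn": [0, 0, 0]},
    {"translation": [-0.86, 2.6, 0.28], "turn": [-0.1, -0.1, 0]},
    {"translation": [-0.86, 4.1, 0.3], "turn": [-0.2, -0.2, 0.1]},
    {"translation": [-0.86, 5.6, 0.33], "turn": [-0.3, -0.3, 0.1]},
    {"translation": [-0.83, 7.1, 0.36], "turn": [-0.4, -0.4, 0.15]},
    {"translation": [-0.82, 8.6, 0.4], "turn": [-0.5, -0.5, 0.2]},
    {"translation": [-0.8, 10.1, 0.43], "turn": [-0.6, -0.6, 0.2]},
    {"translation": [-0.8, 11.6, 0.45], "turn": [-0.7, -0.7, 0.25]},
    {"translation": [-0.78, 13.1, 0.48], "turn": [-0.8, -0.8, 0.3]},
    {"translation": [-0.76, 14.4, 0.5], "turn": [-0.9, -0.9, 0.33]},
    {"translation": [-0.75, 15.2, 0.52], "turn": [-1, -1, 0.36]},
  ],
)

```text
time_s: 40.58
ee_pos: [0.5249, -0.2643, 0.1906]
eef_rot: [-0.001, 1.17, -3.052]
force: [-0.3, 0.5, -4.2]
grip_width: 0.0194
```

Run:
```python
from go import *
show([putpose(.19),putpose(.12)])
```

```text
from [ 0.525 -0.264  0.191] t 40.58
rows 2.1 tr [0.16, 3.56, 0.32] tu [-0.02, -0.01, 0.01]
rows 1.7 tr [2.74, 3.56, -0.77] tu [-0.02, -0.01, 0.01]
```

>>> arm_command(
  deltas=[
    {"translation": [0.05, 1.2, 0.1], "turn": [0, 0, 0]},
    {"translation": [0.1, 2.4, 0.2], "turn": [0, 0, 0]},
    {"translation": [0.16, 3.3, 0.32], "turn": [0, 0, 0]},
    {"translation": [0.16, 3.56, 0.32], "turn": [0, 0, 0]},
    {"translation": [1.4, 3.56, -0.2], "turn": [0, 0, 0]},
    {"translation": [2.74, 3.56, -0.77], "turn": [0, 0, 0]},
    {"translation": [2.74, 3.56, -0.77], "turn": [0, 0, 0]},
    {"translation": [2.74, 3.56, -0.77], "turn": [0, 0, 0]},
  ],
)

```text
time_s: 41.25
ee_pos: [0.5247, -0.3496, 0.1192]
eef_rot: [-0.007, 1.168, -3.055]
force: [0.5, 0.0, -2.2]
grip_width: 0.0196
```

Run:
```python
from mal import *
p,Rr,o=cur(); print(p,o['force'],o['grip_width'])
rows=[]
for n in('scene','side'):
    c,im=snap(n); px=c.proj([.53,-.34,.09])[0].astype(int)
    T0,Rm=heldmal(p,Rr,np.radians(23)); T0=T0+Rm[:,2]*.003; print(T0,Rm[:,0]); r=[]
    for k in(im,draw(c,im,malsegsT(T0,Rm),(255,0,255))): r.append(cv2.resize(k[px[1]-50:px[1]+50,px[0]-70:px[0]+70,::-1],(400,286)))
    rows.append(np.hstack(r))
cv2.imwrite('pics/t14.png',np.vstack(rows)); show([putpose(.06),putpose(.04),putpose(.036)])
```

```text
[ 0.525 -0.35   0.119] [ 0.472  0.008 -2.236] 0.01963705818474604
[ 0.581 -0.342  0.122] [ 0.996  0.093 -0.001]
[ 0.581 -0.342  0.122] [ 0.996  0.093 -0.001]
from [ 0.526 -0.35   0.122] t 41.35
rows 1.5 tr [2.34, 0.12, -0.87] tu [-0.0, -0.05, -0.02]
rows 0.5 tr [3.08, 0.12, -1.18] tu [-0.0, -0.05, -0.02]
rows 0.1 tr [3.22, 0.12, -1.25] tu [-0.0, -0.05, -0.02]
```

View pics/t14.png

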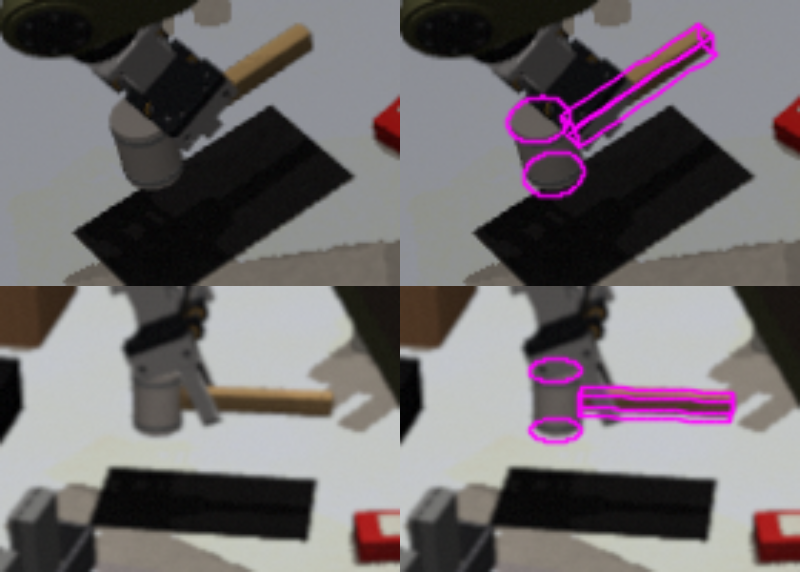

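>>> arm_command(
  deltas=[
    {"translation": [1.2, 0.1, -0.44], "turn": [0, 0, 0]},
    {"translation": [2.34, 0.12, -0.87], "turn": [0, 0, 0]},
    {"translation": [2.8, 0.12, -1.06], "turn": [0, 0, 0]},
    {"translation": [3.08, 0.12, -1.18], "turn": [0, 0, 0]},
    {"translation": [3.15, 0.12, -1.21], "turn": [0, 0, 0]},
    {"translation": [3.22, 0.12, -1.25], "turn": [0, 0, 0]},
    {"translation": [3.22, 0.12, -1.25], "turn": [0, 0, 0]},
    {"translation": [3.22, 0.12, -1.25], "turn": [0, 0, 0]},
  ],
)

```text
time_s: 42.02
ee_pos: [0.5238, -0.3536, 0.035]
eef_rot: [0.003, 1.173, -3.046]
force: [0.0, -0.0, -2.5]
grip_width: 0.0194
```

Run:
```python
from mal import *
p,Rr,o=cur(); print(p,o['force'],o['grip_width'])
r=[]
for n in('scene','side'):
    c,im=snap(n); px=c.proj([.53,-.34,.04])[0].astype(int)
    r.append(cv2.resize(im[px[1]-40:px[1]+40,px[0]-56:px[0]+56,::-1],(400,286)))
cv2.imwrite('pics/t15.png',np.hstack(r)); show([putpose(.033)])
```

```text
[ 0.524 -0.354  0.035] [ 0.01  -0.04  -2.548] 0.019414540113347516
from [ 0.524 -0.353  0.035] t 42.12
rows 0.0 tr [0.05, 0.01, -0.04] tu [-0.0, -0.04, -0.01]
```

View pics/t15.png

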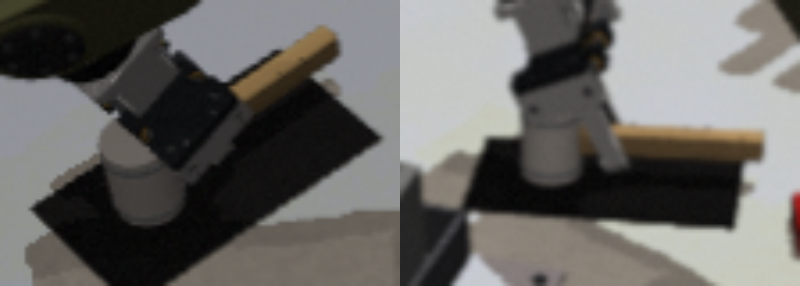

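>>> arm_command(
  deltas=[
    {"translation": [0.06, 0, -0.02], "turn": [0, 0, 0]},
    {"translation": [0.11, 0, -0.05], "turn": [0, 0, 0]},
    {"translation": [0.11, 0, -0.05], "turn": [0, 0, 0]},
    {"translation": [0.11, 0, -0.05], "turn": [0, 0, 0]},
  ],
)

```text
time_s: 42.45
ee_pos: [0.5234, -0.3536, 0.0331]
eef_rot: [0.003, 1.172, -3.047]
force: [-6.8, 5.9, 18.1]
grip_width: 0.0193
```

>>> arm_command(
  deltas=[
    {"translation": [-0.04, 0, 0.02], "turn": [0, 0, 0]},
    {"translation": [-0.04, 0, 0.02], "turn": [0, 0, 0]},
  ],
)

```text
time_s: 42.62
ee_pos: [0.5234, -0.3535, 0.0331]
eef_rot: [0.002, 1.172, -3.047]
force: [-4.0, 2.7, 9.7]
grip_width: 0.0195
```

>>> arm_command(
  deltas=[
    {"translation": [0, 0, 0], "turn": [0, 0, 0]},
    {"translation": [0, 0, 0], "turn": [0, 0, 0]},
    {"translation": [0, 0, 0], "turn": [0, 0, 0]},
    {"translation": [0, 0, 0], "turn": [0, 0, 0]},
    {"translation": [0, 0, 0], "turn": [0, 0, 0]},
    {"translation": [0, 0, 0], "turn": [0, 0, 0]},
  ],
  gripper=60,
)

```text
time_s: 43.12
ee_pos: [0.5231, -0.3533, 0.0315]
eef_rot: [-0.001, 1.172, -3.049]
force: [0.6, 0.6, -0.1]
grip_width: 0.0562
```

Run:
```python
from mal import *
p,Rr,o=cur(); print(p,o['force'],o['grip_width'])
r=[]
for n in('scene','side'):
    c,im=snap(n); px=c.proj([.53,-.34,.04])[0].astype(int)
    r.append(cv2.resize(im[px[1]-40:px[1]+40,px[0]-56:px[0]+56,::-1],(400,286)))
cv2.imwrite('pics/t16.png',np.hstack(r))
up=Rr.T@np.array([-.04,0,.16])/.025; print(up)
```

```text
[ 0.523 -0.353  0.031] [ 0.627  0.626 -0.14 ] 0.0562215024290926
[-5.277 -0.15   3.956]
```

View pics/t16.png

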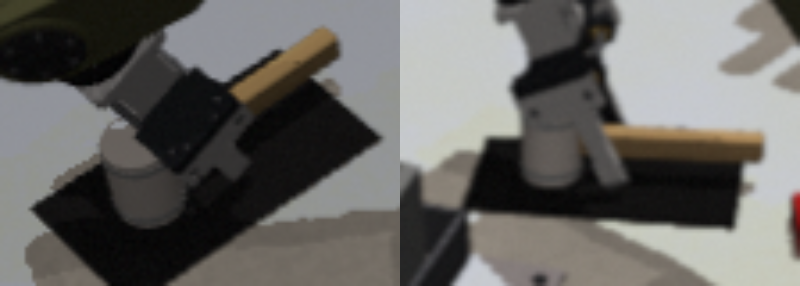

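>>> arm_command(
  deltas=[
    {"translation": [-0.7, 0, 0.5], "turn": [0, 0, 0]},
    {"translation": [-1.6, -0.05, 1.2], "turn": [0, 0, 0]},
    {"translation": [-2.6, -0.1, 1.95], "turn": [0, 0, 0]},
    {"translation": [-3.7, -0.1, 2.75], "turn": [0, 0, 0]},
    {"translation": [-4.7, -0.15, 3.5], "turn": [0, 0, 0]},
    {"translation": [-5.28, -0.15, 3.96], "turn": [0, 0, 0]},
    {"translation": [-5.28, -0.15, 3.96], "turn": [0, 0, 0]},
    {"translation": [-5.28, -0.15, 3.96], "turn": [0, 0, 0]},
  ],
)

```text
time_s: 43.88
ee_pos: [0.4832, -0.3534, 0.1922]
eef_rot: [0.002, 1.173, -3.047]
force: [0.3, 0.2, -0.4]
grip_width: 0.0603
```

Run:
```python
from go import *
p,Rr,o=cur(); print(p)
# view pose for pins: tool down, camera (on -z side) 
v=np.array([.50,.0,.27]); Rt=mk(-Z,np.array([1.,0,0])) # camera at +y
print(ik(v,Rt)); q=o['qpos']; W=jpath(q,near(ik(v,Rt),q),3); show(W); print(np.array([w[0] for w in W]))
```

```text
[ 0.483 -0.353  0.192]
[array([-0.073,  0.154,  1.593,  0.   ,  1.395, -0.073])]
from [ 0.483 -0.353  0.192] t 43.88
rows 4.1 tr [-1.85, -4.59, -1.18] tu [-5.6, 1.41, 0.87]
rows 4.1 tr [-3.06, -9.37, -1.38] tu [-11.18, 2.62, 1.99]
rows 4.0 tr [-3.64, -14.01, -0.61] tu [-16.7, 3.7, 3.36]
[[ 0.518 -0.235  0.223]
 [ 0.523 -0.115  0.249]
 [ 0.5    0.     0.27 ]]
```

>>> arm_command(
  deltas=[
    {"translation": [-1.85, -4.59, -1.18], "turn": [-5.6, 1.41, 0.87]},
    {"translation": [-1.85, -4.59, -1.18], "turn": [-5.6, 1.41, 0.87]},
    {"translation": [-1.85, -4.59, -1.18], "turn": [-5.6, 1.41, 0.87]},
    {"translation": [-1.85, -4.59, -1.18], "turn": [-5.6, 1.41, 0.87]},
    {"translation": [-3.06, -9.37, -1.38], "turn": [-11.18, 2.62, 1.99]},
    {"translation": [-3.06, -9.37, -1.38], "turn": [-11.18, 2.62, 1.99]},
    {"translation": [-3.06, -9.37, -1.38], "turn": [-11.18, 2.62, 1.99]},
    {"translation": [-3.06, -9.37, -1.38], "turn": [-11.18, 2.62, 1.99]},
    {"translation": [-3.64, -14, -0.61], "turn": [-16.7, 3.7, 3.36]},
    {"translation": [-3.64, -14, -0.61], "turn": [-16.7, 3.7, 3.36]},
    {"translation": [-3.64, -14, -0.61], "turn": [-16.7, 3.7, 3.36]},
    {"translation": [-3.64, -14, -0.61], "turn": [-16.7, 3.7, 3.36]},
  ],
)

```text
time_s: 44.88
ee_pos: [0.4991, 0.0045, 0.2694]
eef_rot: [-1.384, 1.565, -2.966]
force: [0.7, 0.1, 0.3]
grip_width: 0.0601
```

>>> arm_command(
  deltas=[
    {"translation": [0, 0, 0], "turn": [0, 0, 0]},
    {"translation": [0, 0, 0], "turn": [0, 0, 0]},
  ],
)

```text
time_s: 45.05
ee_pos: [0.4996, -0.0004, 0.2686]
eef_rot: [-1.171, 1.562, -2.767]
force: [0.1, -0.9, -0.8]
grip_width: 0.0595
```

Run:
```python
from mal import *
p,Rr,o=cur(); print(p)
S=[]
for P0 in(PR,PL):
    for z in(.034,):
        q=[np.array([P0[0]+.0125*np.cos(a),P0[1]+.0125*np.sin(a),z]) for a in np.linspace(0,6.3,30)]; S+=list(zip(q[:-1],q[1:]))
c,im=snap('wrist'); cv2.imwrite('pics/f_wrist.png',draw(c,im,S,(0,255,0))[:,:,::-1])
for n in('scene','side'): snap(n,'f_'+n)
for n in('pin_left','pin_right'):
    for k in('scene','side','wrist'):
        c=cam(k); print(n,k,[(round(d['score'],2),np.round(d['at'],1),c.at_z(d['at'],.034)[0][:2]) for d in models.mark_of(n,k)[:2]])
```

```text
[ 0.5   -0.     0.269]
pin_left scene [(0.57, array([302.9, 287. ]), array([0.6  , 0.117]))]
pin_left side [(0.46, array([263.3, 266.6]), array([0.593, 0.112]))]
pin_left wrist [(0.95, array([400.8,  93. ]), array([0.59, 0.12]))]
pin_right scene []
pin_right side [(0.38, array([293. , 220.4]), array([ 0.569, -0.098]))]
pin_right wrist [(0.42, array([375.5, 285.5]), array([ 0.568, -0.098]))]
```

View pics/f_wrist.png

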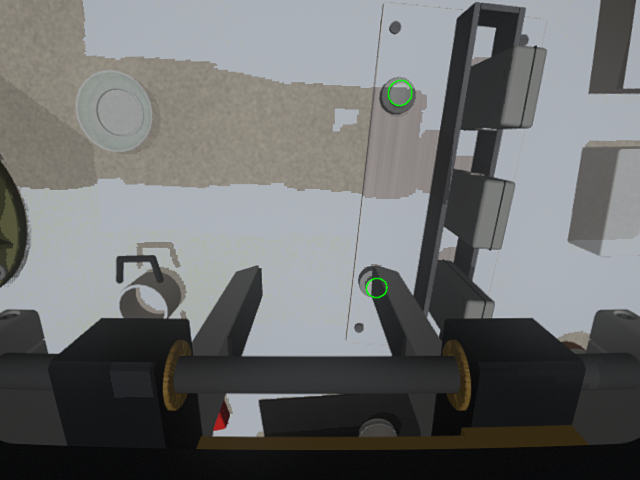

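View pics/f_scene.png

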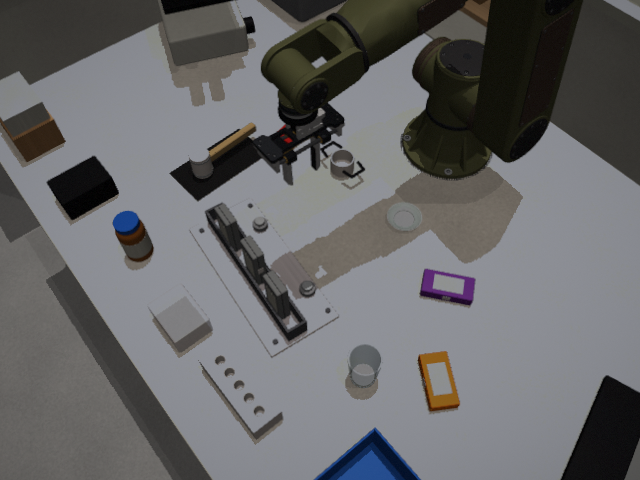

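View pics/f_side.png

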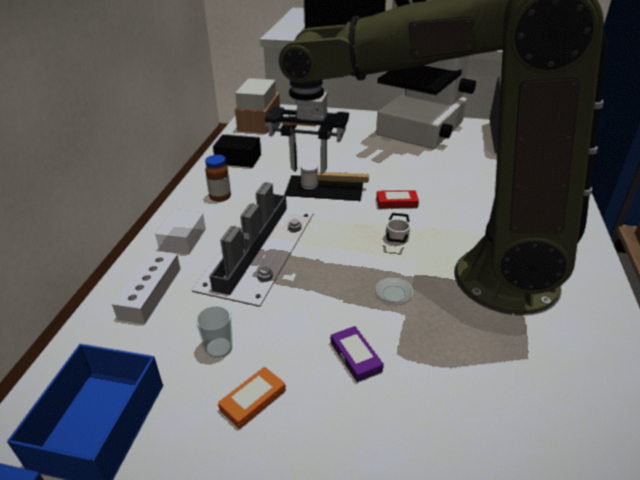

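```bash
python3 pins.py pins20 1
```

```text
(no output)
```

View pics/pins20.png

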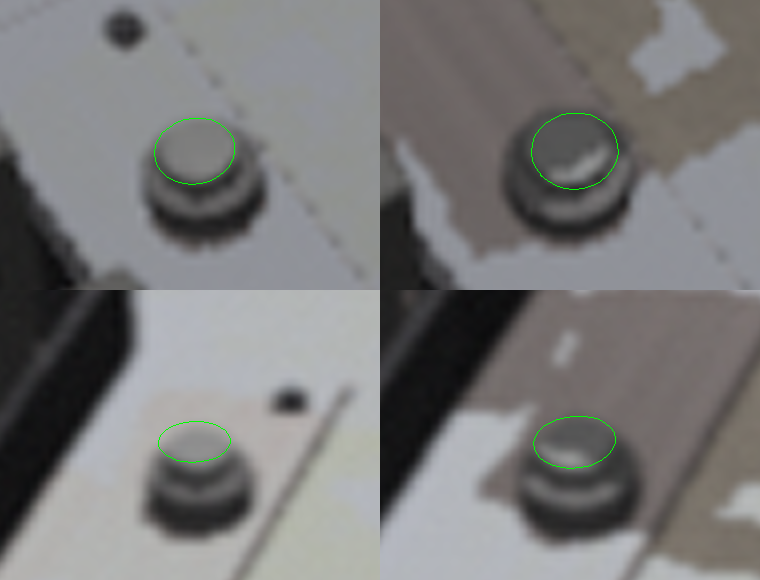

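Both caps sit on the 34 mm outline in both views, and the boxes, mallet and beaker are in place with the robot clear. Handing in.

```bash
python3 -c "
from station import ctrl
print(ctrl.hand_in()); print(ctrl.get_obs()['time_s'])"
```

```text
the job is handed in; nothing more can be done
None
the job is handed in; nothing more can be done
```

The job is done and handed in at about 45 s of the 210 s allowed. hand_in reported no verdict.

- **Boxes:** Three grey slide boxes were on the bench. All three now stand on a small end in the carrier channel, at about +110, 0 and −110 mm along it. I left the orange, purple and red look-alikes alone.
- **Pins:** I struck both lock pins with the mallet at about 0.4 m/s, twice each to be sure they were home. The second strikes moved neither pin visibly. In the last scene and side pictures both caps sit on the outline expected for fully home (34 mm). The pictures can only tell that to within about 1–2 mm.
- **Mallet:** It stands flat on its mat close to where it started. It turned in the grip during the second strike on the right pin and again on the left pin. I tilted the tool to level the head for the left pin and for putting it back.
- **Last checks:** The final pictures show the beaker standing, the boxes upright and the robot touching nothing. The network found no right pin in the last scene picture and scored it low elsewhere (0.38–0.42), so for that pin I relied on the outline match.

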